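# Make up a shear box: lock it with its pins, load it, set the feed valve to float

## Robot

A 6-joint arm with a two-finger parallel gripper is mounted at the origin on the work surface. World frame = base frame: x ahead of the robot, y to its left, z up, the work surface at z = 0. Lengths are in m, angles in rad, forces in N, time in s.
With the tool pointing down it reaches from about 0.325 to 0.9 m from the base axis. Payload 3.5 kg.
Tool frame: the origin (TCP) lies at the very end of the fingers, on their centre line; the grasp point (between the pads) lies 19 mm behind it; z points along the fingers, y is the direction in which the jaws open and shut (so a half turn about z gives the same grasp; the last joint's range is limited). The gripper opens to 85 mm and grips with 20 to 120 N. Pads are 22 mm wide; open, the fingers measure 114 mm over their backs; the gripper's body (76 mm by 85 mm) begins 54 mm behind the grasp point. The pads swing forward as they close: fully open they stand 13 mm farther back than shut.
Start: joints at [-1.336, 0.276, -0.026, 1.268, 0, 1.467], TCP at [0.207, -0.59, 0.231] pointing down, gripper open.
Joint ranges: [-3.12, 3.12], [-0.85, 1.88], [-1.08, 1.24], [-1.95, 2.15], [-1.57, 1.53], [-3.14, 3.14]. Speed limits (rad/s): [2.57, 2.57, 3.14, 3.14, 3.14, 3.14].

## Interface

Orientations are given as a unit quaternion [x, y, z, w].
In Python, from workcell import ctrl, vision, order gives the robot as it stands.
- The arm moves only by the tool carry_out, never from a script. Its argument "increments" is text: rows parted by semicolons, each of 7 numbers parted by spaces: the turn, a rotation vector about the tool's x, y, z in rad, then the shift along the tool's x, y, z in m, then the finger opening in m, from 0 to 0.0854. In form: rx ry rz tx ty tz gripper; .... A call has exactly 5 rows; each row shifts and turns the commanded pose from where the row before left it, along the tool's axes as they then stand; what a row does not reach is not made up. A row lasts 1/12 s, in which the tool goes at most 41.7 mm and 7.16 degrees, less where a joint would pass 70% of its speed; a pose out of reach is approached as far as the arm can. A call with a gripper value outside its range is refused whole. The fingers move at their own pace and stop on an object; the grip force is fixed at half the most. Time passes only in rows, so rows that do not move let the fingers close, or fill a call up. It gives the time, the measured TCP pose, the force and the opening at its end, in the units of the state.
- ctrl.sense(): the state, without advancing time (a new reading comes with each control period).
- vision.snapshot(name): name is "side" or "top" or "wrist"; returns the picture (480x640x3 uint8, red, green, blue); there is no depth.
- vision.get_calibration(name): a dict with "fx", "fy", "cx", "cy" (pixels), "rvec" (rotation vector, rad) and "tvec" (3), from world to camera coordinates, as OpenCV has them. Camera axes: x right, y down, z forward; pixel columns grow to the right and rows downward; lengths in m; the calibration is good to about 2 mm. A picture is of the moment at which its call begins: read the wrist's pose just before it. get_calibration takes no time and is no camera call; for the wrist camera it gives the pose at the moment of the call.
- order.hand_in(): hands the job in, once; it reports no verdict.
The state is a dict: "time_s": time; "joint_pos": joint angles; "qd": joint speeds; "joint_torque": joint torques, N m; "tool_pos": TCP position; "eef_rot": TCP orientation; "ft_force": force on the tool from outside, world axes, zero at the start; "ft_torque": the same for the moment, N m; "gripper_width": finger opening in m.
Only numpy, scipy, OpenCV 4.12 (cv2) and the standard library are available. Lean on these libraries where they do the work, as an engineer would, in place of code of your own. Each camera call takes 0.05 s, during which the arm holds its last target.

## Task

Make up the shear box for the next test: first lock its two halves together with the two knurled steel pins, which fit the open corner bores tightly, so lean each pin, start its foot in the bore edge-first, then straighten it and slide it fully home onto its shoulder. Then seat the load pad flat in the square opening with its spindle up and thread every disc weight on the bench over the spindle, and only when all that is loaded push the hydraulic valve's lever past its detent into the float notch and leave it there. Do not knock over or shove away the other things on the bench.

Things in the scene. Friction and masses are not known exactly. Their poses are not given: they have to be found in the camera images.
- machine: shear machine, origin on the bench under the middle of the shear box, z up. Grey bed 140 mm in x, 440 mm in y, 22 mm high; on it an aluminium water bath, 136 x 176 mm, rim 70 mm above the bench. Along +y from the box (120 to 230 mm) lies a blue feed cylinder, along -y (90 to 215 mm) a load cell and a blue bracket, all below 110 mm
- box_mouth (a point): centre of the square opening of the brass shear box, level with its flat top, 87 mm above the bench. Box 110 x 110 mm; opening 62 x 62 mm, 14 mm deep down to the porous plate on the sample; sides of both along this frame's x and y, z up. The corners at (42, 42) and (-42, -42) mm carry fixed lifting screws, 16 mm wide and 8 mm high
- bore_a (a point): centre of the mouth, in the box's top face, of the pin bore in the corner at x = -42, y = +42 mm from box_mouth (same axes). The bore is vertical, 15 mm in diameter, sharp-edged and 50 mm deep. Either pin fits either bore
- bore_b (a point): the same for the other pin bore, in the corner at x = +42, y = -42 mm from box_mouth
- pin0_head (a point): steel locking pin, 130 g, standing upright in the wooden block: shank 14 mm thick and 48 mm long, above it a knurled round head 22 mm thick and 34 mm tall whose flat shoulder stops the pin. This point is the centre of the head, 65 mm from the foot, 17 mm above the shoulder (and so above the box top when home); z points along the pin to the head
- pin0_foot (a point): centre of the flat foot of the same pin (its lower end, 11 mm wide inside a 2 mm high chamfer); z points along the pin towards the head
- pin1_head (a point): the second locking pin, exactly like the first, point and axes the same
- pin1_foot (a point): centre of the foot of the second pin
- pin_block: fixed wooden block in which the two pins stand at the start: 60 mm (x) by 110 mm (y), 40 mm high, origin under its middle. Its two holes are 17 mm wide and 25 mm deep and lie 30 mm to either side of the middle along y; a pin standing in one has its foot 15 mm and its shoulder 63 mm above the bench
- pad_mid (a point): load pad lying on the bench: square brass plate 58 x 58 x 17 mm (the lowest 4 mm 55 x 55), with an upright steel spindle on its middle, 12 mm thick, rising 73 mm and tapering over the last 4 mm; 350 g. This point is on the spindle's axis, 45 mm above the underside, 28 mm above the plate's top; x, y along the plate's sides, z up. Seated, it is 31 mm above the box top
- weight0_mid (a point): plain round steel disc weight lying flat on the bench, 56 mm in diameter, 20 mm thick, with a 17 mm hole through its middle, about 340 g; two or three of these discs are present (None: absent). This point is the centre of the disc, 10 mm above its underside; z points up
- weight1_mid (a point): plain round steel disc weight lying flat on the bench, 56 mm in diameter, 20 mm thick, with a 17 mm hole through its middle, about 340 g; two or three of these discs are present (None: absent). This point is the centre of the disc, 10 mm above its underside; z points up
- weight2_mid (a point): plain round steel disc weight lying flat on the bench, 56 mm in diameter, 20 mm thick, with a 17 mm hole through its middle, about 340 g; two or three of these discs are present (None: absent). This point is the centre of the disc, 10 mm above its underside; z points up
- valve_lever (a joint): angle in rad of the hand lever of the blue hydraulic valve: about 0 in the hold notch, where it starts (the lever then leans 0.3 rad from vertical to lever_pivot's -x), 0.6 or a little more in the float notch (leaning 0.3 rad to +x). The detent crests near 0.36: up to about 10 N at the knob, springing back if let go before, snapping into float past it; end stops at -0.1 and 0.66
- lever_pivot (a point): pivot axis of the valve lever, 85 mm above the bench, over the middle of the valve's foot (120 mm in x by 90 mm in y). x is the horizontal direction in which the lever is pushed from hold to float, y the pivot axis, z up. The valve's body stays below 62 mm, its dark cam disc and cheeks around the pivot below 118 mm, the notched gate at y = +26 mm below 155 mm
- lever_knob (a point): centre of the black ball knob, 32 mm in diameter, on the lever's end, 150 mm from the pivot; the lever's rod is 10 mm thick
- tin: bystander: small open aluminium soil tin, 52 mm wide, 26 mm high, origin under its middle
- wash_bottle: bystander: white plastic wash bottle, 68 mm wide, about 200 mm high with its bent spout, origin under its middle
- bowl: bystander: white mixing bowl, 140 mm wide, 55 mm high, origin under its middle
- cutter_ring: bystander: thin steel cutter ring, 60 mm wide, 20 mm high, origin under its middle
- trimmer: bystander: flat trimming knife with a wooden handle, about 230 mm long, 12 mm high, lying behind the machine, origin under the middle of its handle
Not all that is in view belongs to the job. Leave any purple, red or yellow look-alike of the part that bears weight0_mid alone.

How it is judged:
By the outcome, as a careful person would: the job done as asked, in the order asked, and still so for the second after the job is handed in, with the robot touching nothing.
Of weight0, weight1, weight2 only 2 to 3 are there at a start; the rules pass over those that are not, and their reading is None.
At some moment in a run one of weight0, weight1, weight2, pad may be knocked a few centimetres aside while the robot is not near it.
It also fails if it takes over 208 s, if anything falls off the work surface, if the arm or the gripper's body presses on something with over 40 N, if the wrist force passes 120 N, or if a joint passes its speed limit or range.

## Working session

There is one attempt and no reset: what is moved stays moved. The work goes in short steps, Python scripts to look and compute and a tool call to move; the robot and the scene stay as the last step left them, time stands still between calls to the robot, and variables do not carry over. Pictures are saved under pics/ and viewed, and the job is handed in when it is done.

Besides the shell and the picture viewer there is one more tool, called after "Emit:" as name(argument=value, ...) on one line, values as JSON. carry_out: Moves the arm, as the interface text tells. Its arguments: {"type":"object","properties":{"increments":{"type":"string"}},"required":["increments"]}

```bash
ls; mkdir -p pics; python3 - <<'E'
from workcell import ctrl, vision, order
import cv2
s=ctrl.sense(); print(s)
for n in ["side","top","wrist"]:
    c=vision.get_calibration(n); print(n,c)
    im=vision.snapshot(n); cv2.imwrite(f"pics/{n}0.png",im[:,:,::-1])
E
```

```text
pics
{'time_s': 0.0, 'joint_pos': array([-1.33640722e+00,  2.77165027e-01, -2.79390614e-02,  1.26799458e+00,
       -1.97729537e-06,  1.46742348e+00]), 'qd': array([-0.00013124, -0.00170899, -0.00115561,  0.00059932, -0.00024024,
       -0.00037814]), 'joint_torque': array([ 8.53448000e-04, -4.45509660e+01,  2.95203173e+01,  1.65292510e-02,
       -4.71041812e-05,  2.30403536e-07]), 'tool_pos': array([ 0.20692831, -0.58889734,  0.23011241]), 'eef_rot': array([ 9.85772816e-01,  1.68079240e-01, -7.63434812e-05, -1.14863446e-03]), 'ft_force': array([-0.74293417,  0.87480603,  0.70210496]), 'ft_torque': array([-0.0375897 ,  0.04907607,  0.02011944]), 'gripper_width': 0.08539275527008339}
side {'fx': 435.5449285090754, 'fy': 435.5449285090754, 'cx': 331.20988367613097, 'cy': 233.81065231797453, 'rvec': array([ 0.43360519, -2.54429902,  1.4285008 ]), 'tvec': array([0.47579198, 0.20495675, 0.91798561])}
top {'fx': 548.9396917827307, 'fy': 548.9396917827307, 'cx': 310.1219275499053, 'cy': 240.19709635861352, 'rvec': array([ 2.13695691, -2.11935287,  0.18982319]), 'tvec': array([-0.04069156,  0.54027262,  1.52201794])}
wrist {'fx': 429.3793142733417, 'fy': 429.3793142733417, 'cx': 322.43070621049253, 'cy': 239.65198603613572, 'rvec': array([-2.37052701,  1.6805071 ,  0.23770267]), 'tvec': array([-0.62499799, -0.03480254,  0.37760776])}
```

View pics/top0.png

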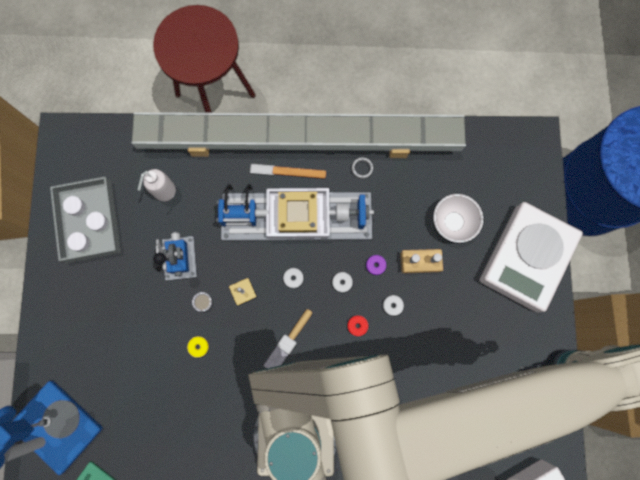

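View pics/side0.png

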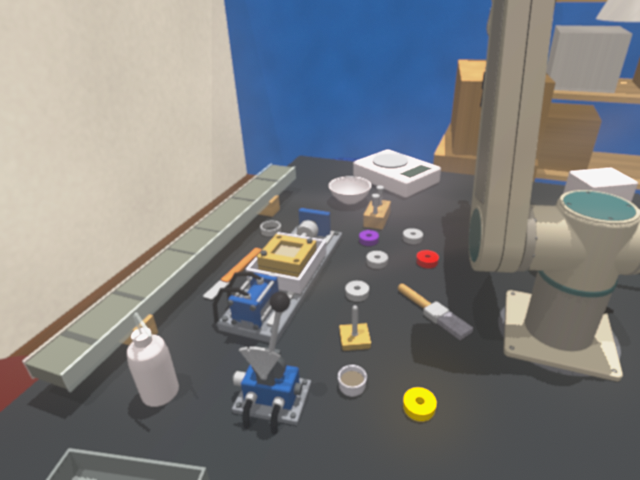

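View pics/wrist0.png

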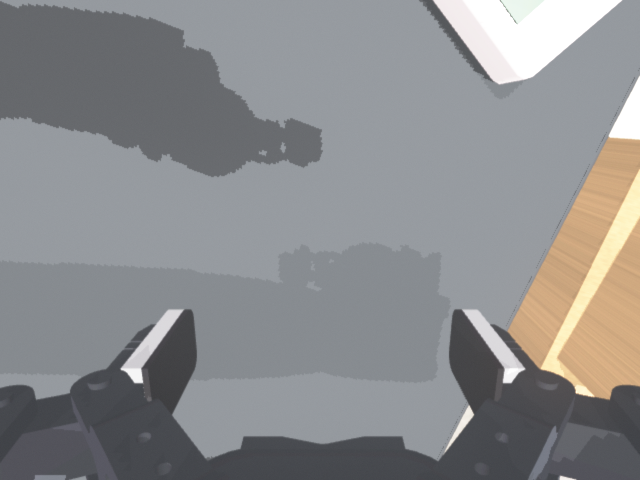

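```bash
cat > h.py <<'E'
import numpy as np, cv2
from scipy.spatial.transform import Rotation as R
from workcell import ctrl, vision, order
def cal(n):
    c=vision.get_calibration(n); K=np.array([[c['fx'],0,c['cx']],[0,c['fy'],c['cy']],[0,0,1]])
    return K,R.from_rotvec(c['rvec']).as_matrix(),np.array(c['tvec'])
def ray(C,u,v):
    K,Rm,t=C; d=Rm.T@np.linalg.solve(K,[u,v,1.]); return -Rm.T@t,d/np.linalg.norm(d)
def plane(C,u,v,z):
    o,d=ray(C,u,v); return o+d*(z-o[2])/d[2]
def proj(C,p):
    K,Rm,t=C; q=K@(Rm@np.asarray(p,float)+t); return q[:2]/q[2]
def tri(*r):
    A=np.zeros((3,3));b=np.zeros(3)
    for o,d in r:
        P=np.eye(3)-np.outer(d,d);A+=P;b+=P@o
    p=np.linalg.solve(A,b); return p,[np.linalg.norm((np.eye(3)-np.outer(d,d))@(p-o)) for o,d in r]
def snap(n,f=None):
    C=cal(n); im=vision.snapshot(n)[:,:,::-1].copy()
    if f: cv2.imwrite('pics/'+f+'.png',im)
    return im,C
def crop(im,u0,v0,u1,v1,f,s=None):
    c=im[v0:v1,u0:u1]; s=s or min(800/c.shape[1],600/c.shape[0])
    cv2.imwrite('pics/'+f+'.png',cv2.resize(c,None,fx=s,fy=s,interpolation=cv2.INTER_NEAREST))
def st():
    s=ctrl.sense(); return s
def rows(p,rotm,s=None):
    """shift in tool axes and turn (rotvec in tool axes) from present measured pose to p,rotm"""
    s=s or ctrl.sense(); Rt=R.from_quat(s['eef_rot']); 
    print('shift tool',np.round(Rt.inv().apply(np.asarray(p)-s['tool_pos']),4),'turn',np.round((Rt.inv()*rotm).as_rotvec(),4))
def down(yaw): # tool z down, tool y (jaw) at angle yaw from world x axis... y=(cos,sin)
    y=np.array([np.cos(yaw),np.sin(yaw),0]);z=np.array([0,0,-1.]);x=np.cross(y,z)
    return R.from_matrix(np.c_[x,y,z])
E
python3 - <<'E'
from h import *
im=cv2.imread('pics/top0.png');C=cal('top')
for n,(u,v,z) in dict(d1=(293,278,.02),d2=(342,282,.02),d3=(393,305,.02),boxmid=(298,212,.087),pinA=(416,258,.097),pinB=(437,258,.097),pad=(242,291,.017),valve=(177,257,0.05),bowl=(458,218,0),knob=(158,262,.23)).items():
    print(n,plane(C,u,v,z).round(3))
print('base',proj(C,[0,0,0]),'cam',ray(C,0,0)[0],ray(cal('side'),0,0)[0])
crop(im,140,140,300,260,'t1');crop(im,240,170,480,350,'t2'); crop(im,140,220,300,340,'t3')
im=cv2.imread('pics/side0.png'); crop(im,200,180,440,360,'s1'); crop(im,200,240,400,440,'s2')
E
```

```text
d1 [0.435 0.012 0.02 ]
d2 [ 0.424 -0.129  0.02 ]
d3 [ 0.36  -0.274  0.02 ]
boxmid [ 0.614 -0.001  0.087]
pinA [ 0.484 -0.328  0.097]
pinB [ 0.485 -0.386  0.097]
pad [0.396 0.158 0.017]
valve [0.489 0.342 0.05 ]
bowl [ 0.62  -0.475  0.   ]
knob [0.449 0.344 0.23 ]
base [295.44587832 435.05490759] cam [ 0.26247195 -0.03758852  1.59367013] [0.19898448 0.7965775  0.66102369]
```

```bash
ls pics
```

```text
s1.png
s2.png
side0.png
t1.png
t2.png
t3.png
top0.png
wrist0.png
```

View crops.

View pics/t2.png

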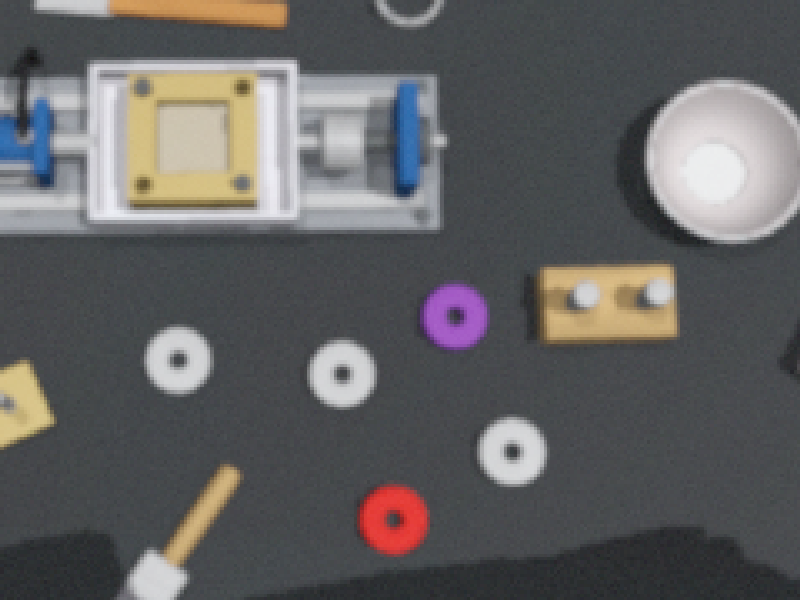

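View pics/t3.png

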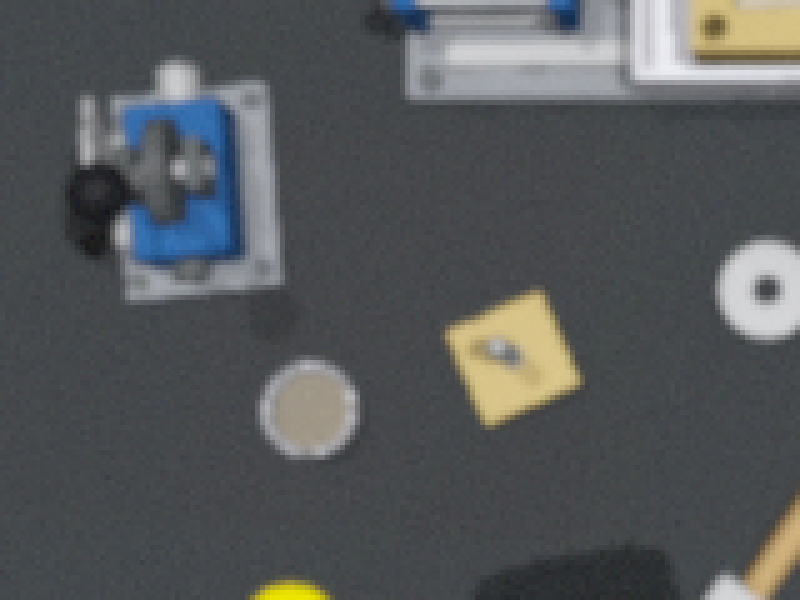

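View pics/s1.png

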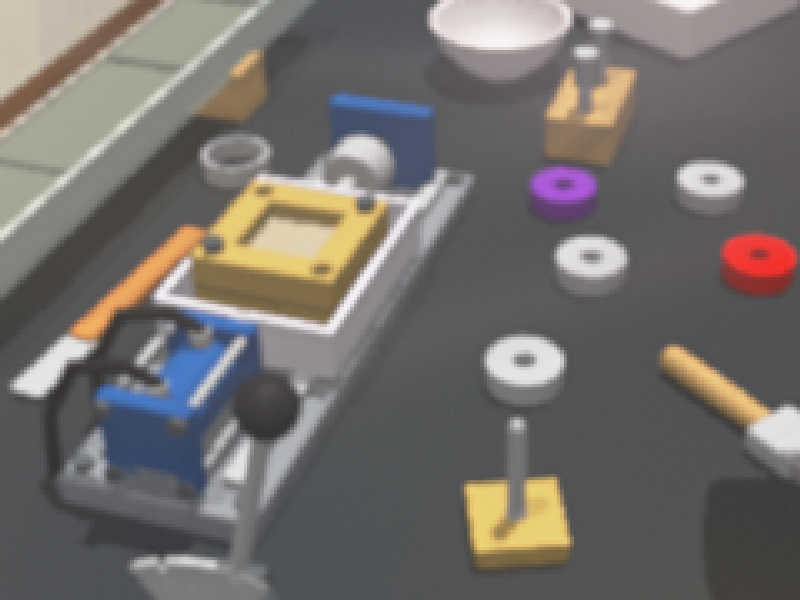

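View pics/s2.png

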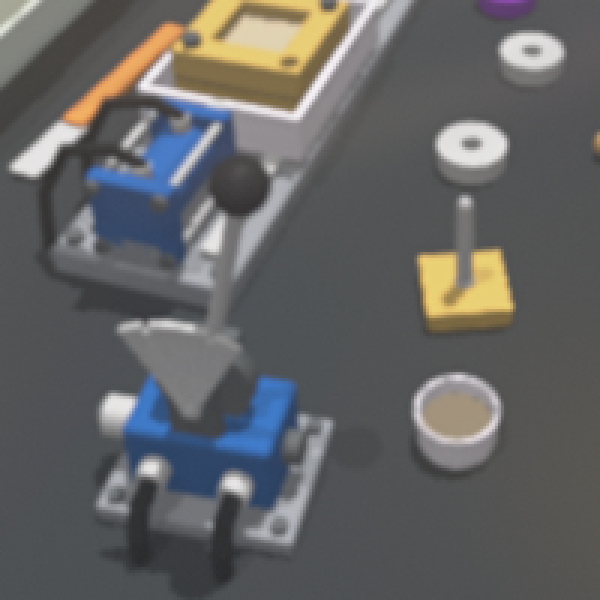

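```bash
python3 - <<'E'
from h import *
s=ctrl.sense(); K,Rm,t=cal('wrist'); Rt=R.from_quat(s['eef_rot']).as_matrix()
o=-Rm.T@t
print('cam pos in tool',(Rt.T@(o-s['tool_pos'])).round(4)); print('cam axes in tool cols',(Rt.T@Rm.T).round(3)); print(Rt.round(3),s['time_s'])
T,r=tri(ray(cal('side'),280,300),ray(cal('top'),158.5,259)); print('knob',T,r)
E
```

```text
cam pos in tool [ 0.07    0.0011 -0.1413]
cam axes in tool cols [[-0.001 -0.961 -0.275]
 [ 1.    -0.001  0.   ]
 [-0.    -0.275  0.961]]
[[ 0.943  0.331 -0.   ]
 [ 0.331 -0.943  0.002]
 [ 0.    -0.002 -1.   ]] 0.15
knob [0.45731624 0.34283168 0.23399134] [np.float64(0.0011420382321836518), np.float64(0.0011420382321837093)]
```

Emit:
carry_out(increments="0 0 -0.123 0 0 -0.01 0.085; 0 0 -0.123 0 0 -0.01 0.085; 0 0 -0.123 0 0 -0.01 0.085; 0 0 -0.123 0 0 -0.01 0.085; 0 0 -0.123 0 0 -0.01 0.085")

```text
time_s: 0.57
tool_pos: [0.207, -0.5894, 0.2813]
eef_rot: [0.887, 0.461, 0.0, -0.0]
ft_force: [-0.5, -0.5, 0.5]
gripper_width: 0.0851
```

Emit:
carry_out(increments="0 0 -0.123 0 0 0 0.085; 0 0 -0.123 0 0 0 0.085; 0 0 -0.123 0 0 0 0.085; 0 0 -0.123 0 0 0 0.085; 0 0 -0.125 0 0 0 0.085")

```text
time_s: 0.98
tool_pos: [0.2071, -0.5894, 0.2808]
eef_rot: [0.705, 0.709, 0.0, -0.0]
ft_force: [-0.2, 0.2, -0.7]
gripper_width: 0.085
```

```bash
python3 - <<'E'
from h import *
s=ctrl.sense();print(s['time_s'],s['tool_pos'],R.from_quat(s['eef_rot']).as_matrix().round(3))
rows([.614,.016,.25],down(0))
E
```

```text
0.9833 [ 0.20705953 -0.58939279  0.28083853] [[-0.005  1.    -0.   ]
 [ 1.     0.005  0.001]
 [ 0.001 -0.    -1.   ]]
shift tool [0.6033 0.41   0.0313] turn [-0.0002 -0.0009  0.0051]
```

Emit:
carry_out(increments="0 0 0 0.025 0.028 0 0.085; 0 0 0 0.025 0.028 0 0.085; 0 0 0 0.025 0.028 0 0.085; 0 0 0 0.025 0.028 0 0.085; 0 0 0 0.025 0.028 0 0.085")

```text
time_s: 1.4
tool_pos: [0.3481, -0.4634, 0.281]
eef_rot: [0.708, 0.707, 0.0, -0.0]
ft_force: [0.6, 0.8, -0.2]
gripper_width: 0.085
```

Emit:
carry_out(increments="0 0 0.005 0.025 0.028 0 0.085; 0 0 0 0.025 0.028 0 0.085; 0 0 0 0.025 0.028 0.01 0.085; 0 0 0 0.025 0.028 0.02 0.085; 0 0 0 0.025 0.028 0 0.085")

```text
time_s: 1.82
tool_pos: [0.4867, -0.3382, 0.248]
eef_rot: [0.709, 0.705, -0.0, -0.003]
ft_force: [-0.4, 0.0, -2.2]
gripper_width: 0.0849
```

Emit:
carry_out(increments="0 0 0 0 0 0 0.085; 0 0 0 0 0 0 0.085; 0 0 0 0 0 0 0.085; 0 0 0 0 0 0 0.05; 0 0 0 0 0 0 0.05")

```text
time_s: 2.23
tool_pos: [0.4865, -0.3422, 0.252]
eef_rot: [0.71, 0.704, -0.0, 0.0]
ft_force: [0.0, -0.1, 0.1]
gripper_width: 0.0635
```

```bash
python3 - <<'E'
from h import *
s=ctrl.sense();print(s['time_s'],s['tool_pos'])
im,C=snap('wrist','w1')
E
```

```text
2.2333 [ 0.48654173 -0.34217375  0.25204707]
```

View pics/w1.png

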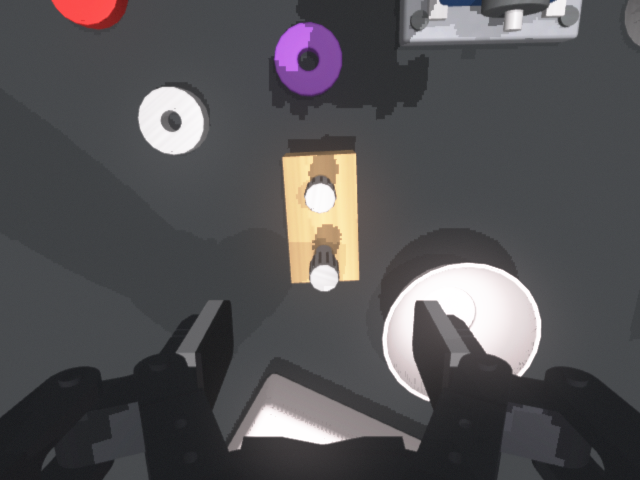

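```bash
python3 - <<'E'
from h import *
im=cv2.imread('pics/w1.png');C=cal('wrist')
hsv=cv2.cvtColor(im,cv2.COLOR_BGR2HSV); m=((hsv[...,2]>190)&(hsv[...,1]<40)).astype(np.uint8)
m[:170]=0;m[300:]=0;m[:,:295]=0;m[:,350:]=0
n,l,stt,c=cv2.connectedComponentsWithStats(m)
for i in range(1,n):
    if stt[i,4]>100:
        cn,_=cv2.findContours((l==i).astype(np.uint8),cv2.RETR_EXTERNAL,cv2.CHAIN_APPROX_NONE)
        (u,v),r=cv2.minEnclosingCircle(cn[0]); print(stt[i],(u,v),r,plane(C,u,v,.097).round(4), 'dia mm',2*r/429*1000*np.linalg.norm(plane(C,u,v,.097)-ray(C,u,v)[0]))
for q in [(284,157),(356,152),(291,282),(358,279)]: print(plane(C,*q,.04).round(4))
E
```

```text
[305 183  31  30 694] (319.88580322265625, 197.9376220703125) 15.151588439941406 [ 0.4855 -0.328   0.097 ] dia mm 21.28824903994713
[310 265  28  26 573] (323.5, 277.5) 13.946425437927246 [ 0.4875 -0.3874  0.097 ] dia mm 20.64878324453205
[ 0.4563 -0.3047  0.04  ]
[ 0.5147 -0.3012  0.04  ]
[ 0.4589 -0.4133  0.04  ]
[ 0.5179 -0.411   0.04  ]
```

Emit:
carry_out(increments="0 0 0.008 0.007 -0.0005 0.03 0.05; 0 0 0 0.007 -0.0005 0.03 0.05; 0 0 0 0 0 0.03 0.05; 0 0 0 0 0 0.03 0.05; 0 0 0 0 0 0.02 0.05")

```text
time_s: 2.7
tool_pos: [0.4845, -0.3267, 0.1091]
eef_rot: [0.713, 0.702, -0.0, -0.001]
ft_force: [-0.6, 0.4, -0.5]
gripper_width: 0.05
```

```bash
python3 - <<'E'
from h import *
s=ctrl.sense();print(s['time_s'],s['tool_pos'])
rows([.4855,-.328,.07],down(0))
im,C=snap('wrist','w2')
E
```

```text
2.7 [ 0.48446221 -0.32674961  0.10907957]
shift tool [-0.0013  0.0011  0.0391] turn [-0.0024 -0.0018 -0.0157]
```

View pics/w2.png

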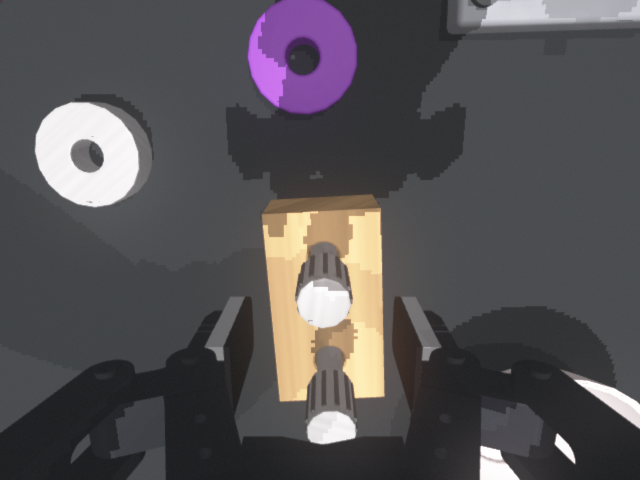

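```bash
python3 - <<'E'
from h import *
im=cv2.imread('pics/w2.png');C=cal('wrist')
for p in [(324,302),(331,430)]: print(plane(C,*p,.097).round(4))
print(proj(C,[.4845,-.3267,.097]))
E
```

```text
[ 0.4835 -0.3237  0.097 ]
[ 0.4855 -0.3812  0.097 ]
[326.86226148 309.34679439]
```

Emit:
carry_out(increments="0 0 -0.016 -0.001 0.001 0.012 0.05; 0 0 0 0 0 0.015 0.05; 0 0 0 0 0 0.012 0.05; 0 0 0 0 0 0 0.05; 0 0 0 0 0 0 0.015")

```text
time_s: 3.17
tool_pos: [0.4873, -0.3284, 0.0729]
eef_rot: [0.706, 0.708, -0.0, -0.0]
ft_force: [0.3, -0.1, 0.4]
gripper_width: 0.039
```

Emit:
carry_out(increments="0 0 0 0 0 0 0.015; 0 0 0 0 0 0 0.015; 0 0 0 0 0 0 0.015; 0 0 0 0 0 0 0.015; 0 0 0 0 0 0 0.015")

```text
time_s: 3.58
tool_pos: [0.4881, -0.3288, 0.0741]
eef_rot: [0.706, 0.708, -0.0, 0.001]
ft_force: [-1.7, -0.8, 6.3]
gripper_width: 0.02
```

```bash
python3 - <<'E'
from h import *
s=ctrl.sense();print(s['time_s'],s['tool_pos'],s['gripper_width'],s['ft_force'],s['ft_torque'])
im,C=snap('wrist','w3'); print(proj(C,s['tool_pos']+[0,0,.024]))
crop(im,200,200,460,480,'w3c')
E
```

```text
3.5833 [ 0.48812428 -0.32881889  0.0741369 ] 0.020022073591012712 [-1.70913004 -0.83328589  6.25231946] [ 0.04518783  0.38731266 -0.00936771]
[321.26329188 350.32126298]
```

View pics/w3c.png

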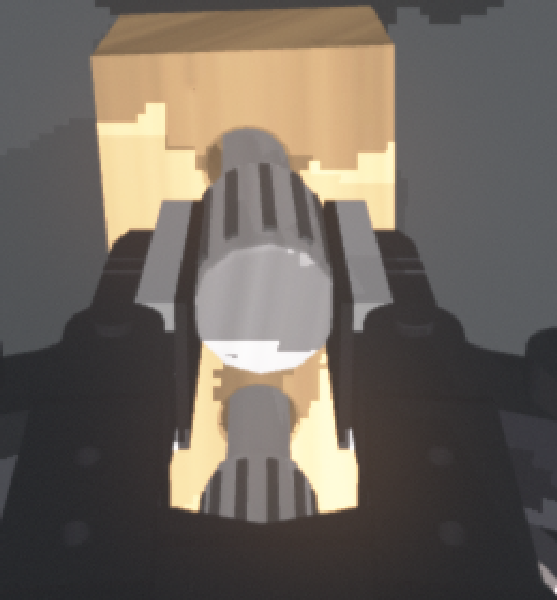

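Emit:
carry_out(increments="0 0 0 0 0 -0.02 0.015; 0 0 0 0 0 -0.04 0.015; 0 0 0 0 0 -0.04 0.015; 0 0 0 0 0 -0.04 0.015; 0 0 0 0.0 0 -0.036 0.015")

```text
time_s: 4.05
tool_pos: [0.4875, -0.3277, 0.2508]
eef_rot: [0.706, 0.708, 0.0, 0.0]
ft_force: [1.2, -0.7, -1.3]
gripper_width: 0.0198
```

Emit:
carry_out(increments="0 0 0 0.035 0.02 0 0.015; 0 0 0 0.035 0.02 0 0.015; 0 0 0 0.035 0.02 0 0.015; 0 0 0 0.035 0.02 0 0.015; 0 0 0 0.035 0.02 0 0.015")

```text
time_s: 4.47
tool_pos: [0.5875, -0.151, 0.2484]
eef_rot: [0.707, 0.708, 0.0, -0.0]
ft_force: [1.4, -1.4, -2.1]
gripper_width: 0.02
```

Emit:
carry_out(increments="0 0 0 0.035 0.02 0 0.015; 0 0 0 0.035 0.02 0 0.015; 0 0 0 0.03 0.015 0 0.015; 0 0 0 0.01 0.01 0 0.015; 0 0 0 0 0 0 0.015")

```text
time_s: 4.88
tool_pos: [0.6534, -0.0396, 0.2479]
eef_rot: [0.705, 0.709, 0.0, -0.0]
ft_force: [-0.8, -0.2, -1.9]
gripper_width: 0.0198
```

Emit:
carry_out(increments="0 0 0 0 0 0 0.015; 0 0 0 0 0 0 0.015; 0 0 0 0 0 0 0.015; 0 0 0 0 0 0 0.015; 0 0 0 0 0 0 0.015")

```text
time_s: 5.3
tool_pos: [0.6514, -0.0439, 0.2488]
eef_rot: [0.707, 0.707, -0.0, 0.0]
ft_force: [0.4, -0.2, -1.9]
gripper_width: 0.0197
```

```bash
python3 - <<'E'
from h import *
s=ctrl.sense();print(s['time_s'],s['tool_pos'],s['gripper_width'],s['ft_force'],R.from_quat(s['eef_rot']).as_matrix().round(3))
im,C=snap('wrist','w4')
E
```

```text
5.3 [ 0.65141896 -0.0438699   0.24884941] 0.019684945823134896 [ 0.37198733 -0.17932771 -1.8938102 ] [[-0.  1. -0.]
 [ 1.  0. -0.]
 [-0. -0. -1.]]
```

View pics/w4.png

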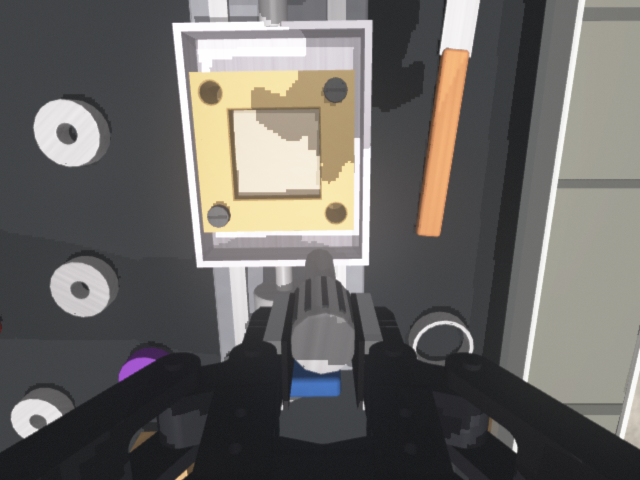

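```bash
python3 - <<'E'
from h import *
im=cv2.imread('pics/w4.png');C=cal('wrist')
crop(im,170,50,380,270,'w4c')
pts=dict(a=(210,93),b=(336,213),s1=(335,90),s2=(218,215))
for k,p in pts.items(): print(k,plane(C,*p,.087 if k in'ab' else .095).round(4))
for p in [(190,72),(354,70),(204,232),(355,232)]: print(plane(C,*p,.087).round(4))
E
```

```text
a [0.5768 0.0403 0.087 ]
b [ 0.6618 -0.0418  0.087 ]
s1 [0.6602 0.0418 0.095 ]
s2 [ 0.5786 -0.0414  0.095 ]
[0.5646 0.0535 0.087 ]
[0.6729 0.0547 0.087 ]
[ 0.5655 -0.0559  0.087 ]
[ 0.6758 -0.056   0.087 ]
```

View pics/w4c.png

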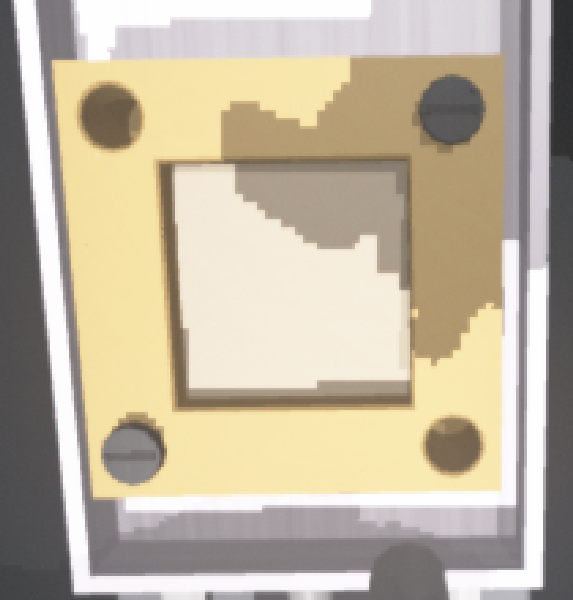

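```bash
cat >> h.py <<'E'
def toolpt(p,s=None):
    s=s or ctrl.sense(); return s['tool_pos']+R.from_quat(s['eef_rot']).apply(p)
E
python3 - <<'E'
from h import *
im=cv2.imread('pics/w4.png');C=cal('wrist')
print(proj(C,toolpt([.0016,.0003,.059])),proj(C,toolpt([.0016+.0055,.0003,.059])),proj(C,toolpt([0.0016,.0003,-.023])))
crop(im,270,230,380,380,'w4d')
E
```

```text
[322.12726182 258.91969654] [322.11811612 248.22889826] [322.07118819 343.82134712]
```

View pics/w4d.png

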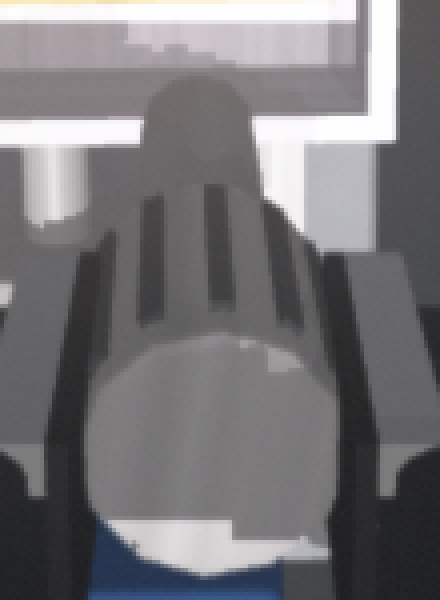

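```bash
cat >> h.py <<'E'
def goal(F,local,rotm,s=None):
    """tool pose that puts tool-frame point local at F"""
    p=np.asarray(F)-rotm.apply(local); print('tool goal',p.round(4)); rows(p,rotm,s)
    Rg=rotm.inv(); s=s or ctrl.sense(); print(' shift in goal axes',Rg.apply(p-s['tool_pos']).round(4))
E
python3 - <<'E'
from h import *
f=np.array([.0016,-.0012,.059]); Rl=down(0)*R.from_euler('y',.2)
goal([.6618,-.0408,.107],f,Rl)
E
```

```text
tool goal [ 0.663  -0.0541  0.1645]
shift tool [-0.0104  0.0115  0.0844] turn [0.     0.2001 0.0006]
 shift in goal axes [-0.027   0.0115  0.0806]
```

Emit:
carry_out(increments="0 0.1 0 0 0 0 0.015; 0 0.1 0 0 0 0 0.015; 0 0 0 -0.013 0.006 0.03 0.015; 0 0 0 -0.014 0.0055 0.03 0.015; 0 0 0 0 0 0.0205 0.015")

```text
time_s: 5.77
tool_pos: [0.6633, -0.0562, 0.1617]
eef_rot: [0.704, 0.703, 0.07, -0.07]
ft_force: [-0.0, -0.7, -1.7]
gripper_width: 0.0195
```

Emit:
carry_out(increments="0 0 0 0 0 0 0.015; 0 0 0 0 0 0 0.015; 0 0 0 0 0 0 0.015; 0 0 0 0 0 0 0.015; 0 0 0 0 0 0 0.015")

```text
time_s: 6.18
tool_pos: [0.6648, -0.0534, 0.167]
eef_rot: [0.703, 0.705, 0.072, -0.069]
ft_force: [-0.3, -1.3, -1.6]
gripper_width: 0.0197
```

```bash
python3 - <<'E'
from h import *
s=ctrl.sense();print(s['time_s'],s['tool_pos'],s['ft_force'],s['joint_pos'].round(2))
im,C=snap('wrist','w5'); crop(im,200,100,460,340,'w5c')
im,C=snap('side','s5'); crop(im,220,200,360,310,'s5c')
E
```

```text
6.1833 [ 0.66482804 -0.05338009  0.1670113 ] [-0.25925719 -1.31229419 -1.60923804] [-0.26  0.41  0.01  1.22  0.19  1.3 ]
```

View pics/w5c.png

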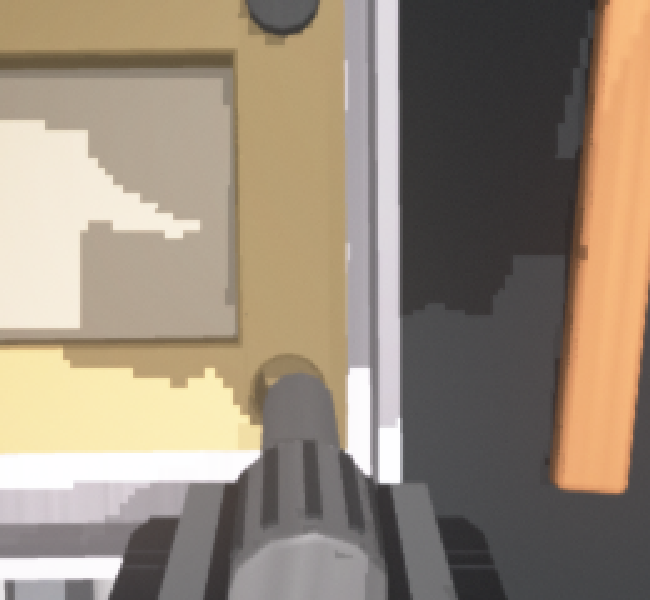

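View pics/s5c.png

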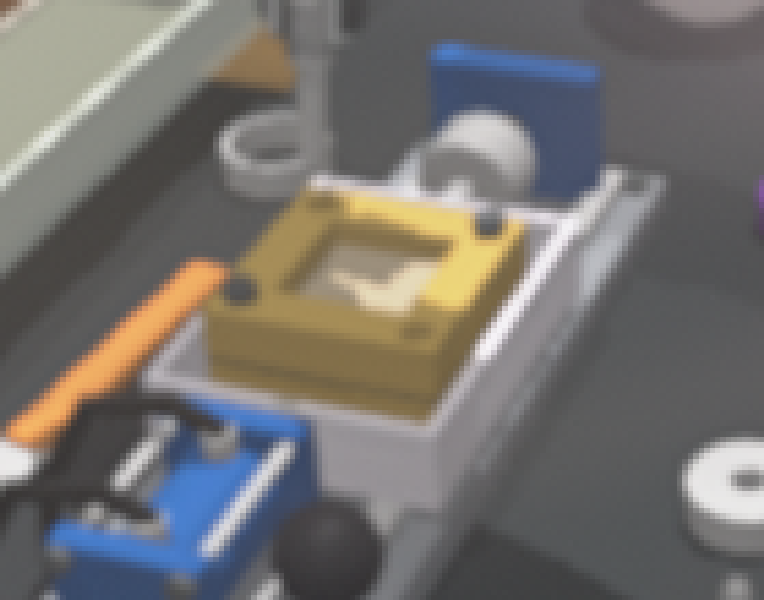

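```bash
python3 - <<'E'
from h import *
C=cal('wrist'); c=lambda x,y:(200+x/2.5,100+y/2.5)
l=plane(C,*c(252,388),.087);r=plane(C,*c(325,388),.087);t=plane(C,*c(288,354),.087);print('hole l r t',l,r,t)
B=[(l[0]+r[0])/2,t[1]-.0075,.087];print(B)
# foot: ray against shank-end centre
f=[.0016,-.0012,.059]
print('pred foot px crop',(proj(C,toolpt(f))-[200,100])*2.5,'edges',(proj(C,toolpt([.0016+.0055,-.0012,.059]))-[200,100])*2.5,(proj(C,toolpt([.0016+.007,-.0012,.057]))-[200,100])*2.5, 'LR',(proj(C,toolpt([.0016,-.0012+.007,.057]))-[200,100])*2.5,(proj(C,toolpt([.0016,-.0012-.007,.057]))-[200,100])*2.5, toolpt(f))
E
```

```text
hole l r t [ 0.65330857 -0.04102766  0.087     ] [ 0.66915519 -0.04100749  0.087     ] [ 0.66112001 -0.03361015  0.087     ]
[np.float64(0.6612318785965978), np.float64(-0.04111014919499823), 0.087]
pred foot px crop [297.49665896 395.75165338] edges [297.41999729 369.02927636] [297.32448279 364.6464317 ] LR [333.32287595 398.98519265] [261.52378217 399.03386737] [ 0.6632817  -0.03999877  0.10879563]
```

Emit:
carry_out(increments="0 0 0 0 -0.0022 0.005 0.015; 0 0 0 -0.001 0 0.005 0.015; 0 0 0 -0.001 0 0.004 0.015; 0 0 0 0 0 0 0.015; 0 0 0 0 0 0 0.015")

```text
time_s: 6.7
tool_pos: [0.6605, -0.0522, 0.1494]
eef_rot: [0.703, 0.704, 0.07, -0.071]
ft_force: [0.4, 0.3, -0.8]
gripper_width: 0.0197
```

```bash
python3 - <<'E'
from h import *
s=ctrl.sense();print(s['time_s'],s['tool_pos'],s['ft_force'],toolpt([.0006,-.001,.059]))
im,C=snap('wrist','w6'); crop(im,240,180,400,300,'w6c')
E
```

```text
6.7 [ 0.6605322  -0.05215101  0.14944727] [ 0.43335884  0.288762   -0.77635285] [ 0.65941268 -0.03981579  0.09175023]
```

View pics/w6c.png

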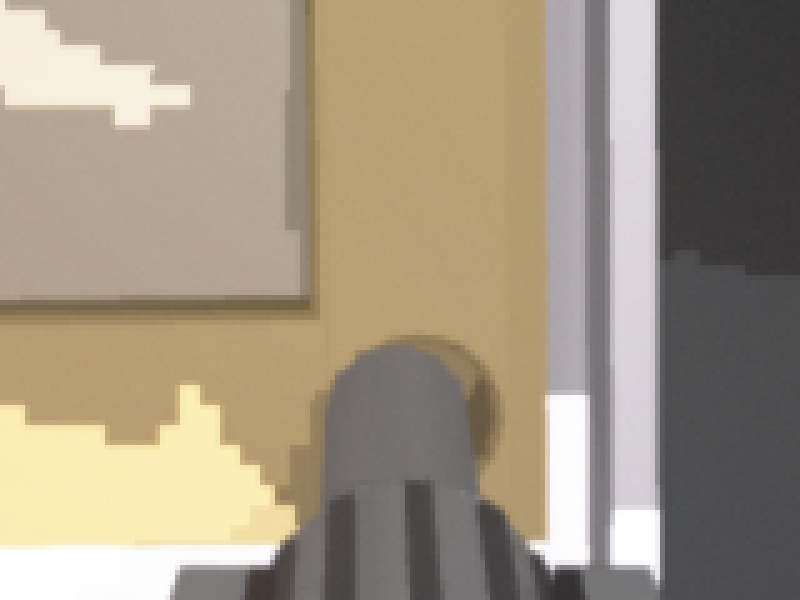

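Emit:
carry_out(increments="0 0 0 0 0.002 0 0.015; 0 0 0 0 0 0 0.015; 0 0 0 0 0 0 0.015; 0 0 0 0 0 0 0.015; 0 0 0 0 0 0 0.015")

```text
time_s: 7.17
tool_pos: [0.6633, -0.0523, 0.1505]
eef_rot: [0.703, 0.704, 0.071, -0.071]
ft_force: [0.7, -0.1, -1.2]
gripper_width: 0.02
```

```bash
python3 - <<'E'
from h import *
s=ctrl.sense();print(s['time_s'],s['tool_pos'],s['ft_force'],toolpt([.0006,-.001,.059]))
im,C=snap('wrist','w7'); crop(im,240,180,400,300,'w7c')
E
```

```text
7.1667 [ 0.66327564 -0.05232862  0.15046792] [ 0.67869653 -0.05065751 -1.15933714] [ 0.66226246 -0.04002157  0.09276289]
```

View pics/w7c.png

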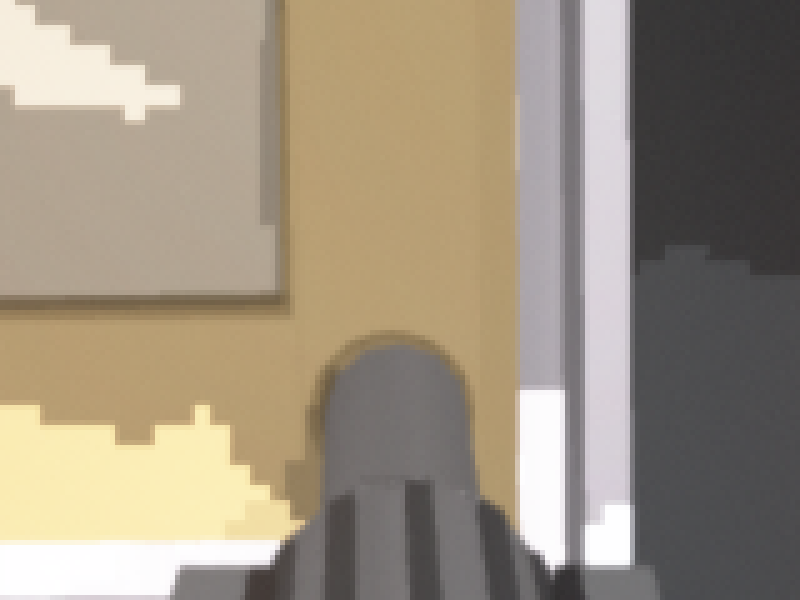

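Emit:
carry_out(increments="0 0 0 -0.0004 -0.0005 0.002 0.015; 0 0 0 -0.0004 0 0.002 0.015; 0 0 0 -0.0004 0 0.002 0.015; 0 0 0 -0.0004 0 0.002 0.015; 0 0 0 0 0 0 0.015")

```text
time_s: 7.63
tool_pos: [0.6625, -0.0525, 0.1415]
eef_rot: [0.703, 0.704, 0.07, -0.071]
ft_force: [-0.2, -1.1, -1.4]
gripper_width: 0.0198
```

```bash
python3 - <<'E'
from h import *
s=ctrl.sense();print(s['time_s'],s['tool_pos'],s['ft_force'],toolpt([.0006,-.001,.059]))
im,C=snap('wrist','w8'); crop(im,240,180,400,300,'w8c')
E
```

```text
7.6333 [ 0.6624663  -0.05245448  0.14154977] [-0.2111827  -1.09860483 -1.4263953 ] [ 0.66140982 -0.04016634  0.08384149]
```

View pics/w8c.png

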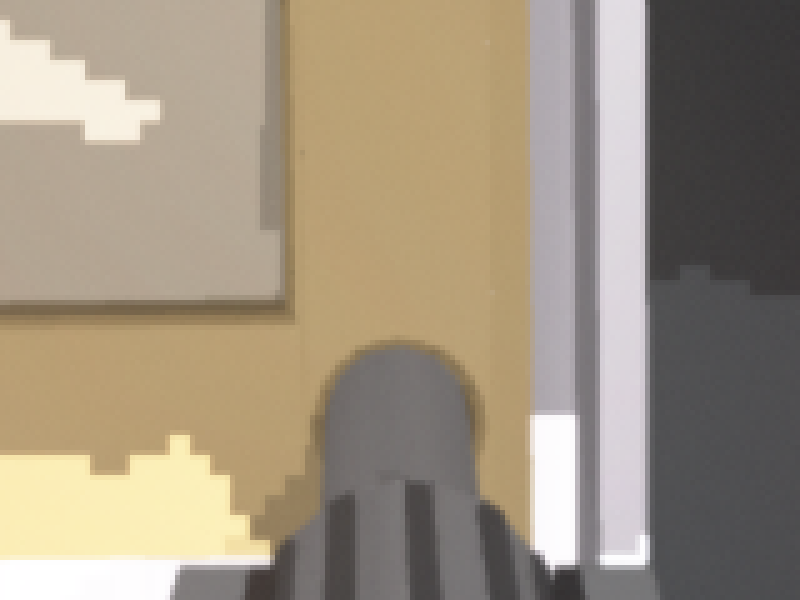

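Emit:
carry_out(increments="0 -0.04 0 0.0023 0 0.0 0.015; 0 -0.04 0 0.0023 0 0 0.015; 0 -0.04 0 0.0023 0 0 0.015; 0 -0.04 0 0.0023 0 0 0.015; 0 -0.04 0 0.0023 0 0 0.015")

```text
time_s: 8.1
tool_pos: [0.6627, -0.041, 0.1439]
eef_rot: [0.706, 0.708, -0.001, 0.001]
ft_force: [0.8, -1.2, -0.8]
gripper_width: 0.0195
```

```bash
python3 - <<'E'
from h import *
s=ctrl.sense();print(s['time_s'],s['tool_pos'],s['ft_force'],toolpt([.0006,-.001,.059]))
print(R.from_quat(s['eef_rot']).as_matrix().round(3))
E
```

```text
8.1 [ 0.66274576 -0.04103987  0.14391283] [ 0.77589533 -1.21752631 -0.79840076] [ 0.66176889 -0.04057457  0.08491123]
[[-0.002  1.     0.   ]
 [ 1.     0.002 -0.002]
 [-0.002  0.    -1.   ]]
```

Upright, foot about 2 mm inside, no load. Slide down in small steps.

Emit:
carry_out(increments="0 0 0 0 0 0.002 0.015; 0 0 0 0 0 0.002 0.015; 0 0 0 0 0 0.002 0.015; 0 0 0 0 0 0.002 0.015; 0 0 0 0 0 0 0.015")

```text
time_s: 8.52
tool_pos: [0.6625, -0.0414, 0.1347]
eef_rot: [0.707, 0.707, 0.0, -0.001]
ft_force: [0.4, -1.6, -2.4]
gripper_width: 0.0198
```

```bash
python3 - <<'E'
from h import *
s=ctrl.sense();print(s['time_s'],s['tool_pos'],s['ft_force'],s['ft_torque'],toolpt([.0006,-.001,.059]))
im,C=snap('wrist','w9'); crop(im,240,180,400,300,'w9c')
E
```

```text
8.5167 [ 0.66246928 -0.04139024  0.13468805] [ 0.4478995 -1.6398003 -2.3844052] [-0.23802943 -0.10516884  0.00976935] [ 0.66142865 -0.04073683  0.07568932]
```

View pics/w9c.png

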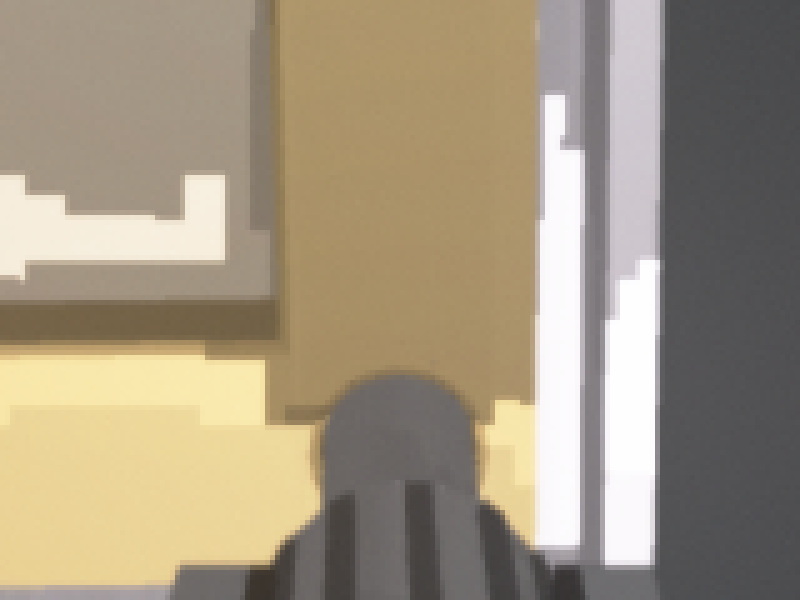

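Emit:
carry_out(increments="0 0 0 0 0 0.005 0.015; 0 0 0 0 0 0.005 0.015; 0 0 0 0 0 0.005 0.015; 0 0 0 0 0 0.005 0.015; 0 0 0 0 0 0.005 0.015")

```text
time_s: 8.98
tool_pos: [0.6623, -0.0413, 0.1099]
eef_rot: [0.706, 0.708, -0.001, 0.0]
ft_force: [-1.6, -3.4, 0.3]
gripper_width: 0.0196
```

Emit:
carry_out(increments="0 0 0 0 0 0.003 0.015; 0 0 0 0 0 0.003 0.015; 0 0 0 0 0 0.003 0.015; 0 0 0 0 0 0.002 0.015; 0 0 0 0 0 0 0.015")

```text
time_s: 9.4
tool_pos: [0.6621, -0.0415, 0.0991]
eef_rot: [0.707, 0.708, -0.001, 0.0]
ft_force: [-2.3, -5.1, -0.6]
gripper_width: 0.0196
```

```bash
python3 - <<'E'
from h import *
s=ctrl.sense();print(s['time_s'],s['tool_pos'],s['ft_force'],s['ft_torque'],toolpt([.0006,-.001,.059]))
im,C=snap('wrist','w10'); crop(im,200,180,440,360,'w10c')
E
```

```text
9.4 [ 0.66211374 -0.0414756   0.09910141] [-2.27844218 -5.07458602 -0.61397254] [-0.98792394  0.47079455  0.01415725] [ 0.66104383 -0.04094763  0.04010195]
```

View pics/w10c.png

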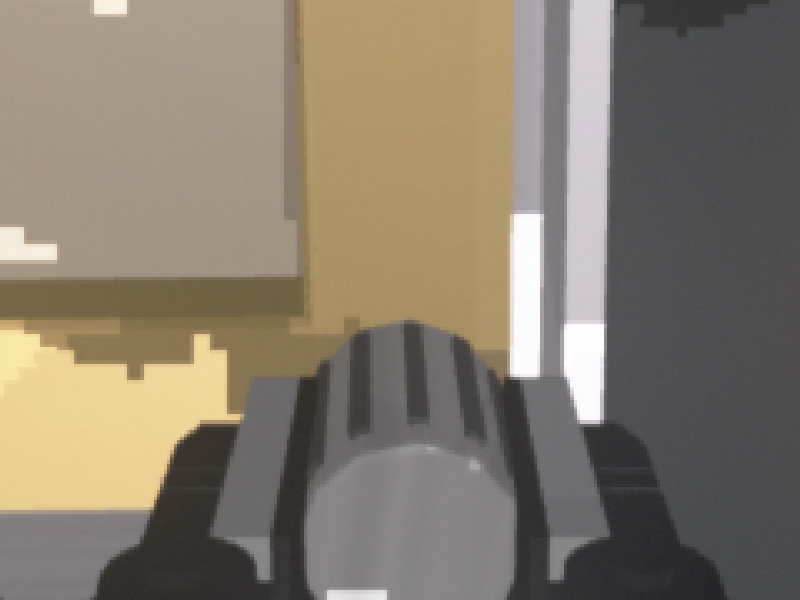

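Nearly home (about 1 mm left). Press a little further until force rises.

Emit:
carry_out(increments="0 0 0 0 0 0.001 0.015; 0 0 0 0 0 0.001 0.015; 0 0 0 0 0 0.001 0.015; 0 0 0 0 0 0 0.015; 0 0 0 0 0 0 0.015")

```text
time_s: 9.87
tool_pos: [0.6622, -0.0416, 0.0984]
eef_rot: [0.707, 0.708, -0.001, 0.0]
ft_force: [-6.4, -4.1, 9.3]
gripper_width: 0.0198
```

Emit:
carry_out(increments="0 0 0 0 0 0.0 0.05; 0 0 0 0 0 0 0.05; 0 0 0 0 0 0 0.05; 0 0 0 0 0 0 0.05; 0 0 0 0 0 0 0.05")

```text
time_s: 10.28
tool_pos: [0.6629, -0.0404, 0.0963]
eef_rot: [0.706, 0.708, 0.0, -0.0]
ft_force: [0.1, -0.1, -0.6]
gripper_width: 0.05
```

Emit:
carry_out(increments="0 0 0 0 0 -0.01 0.05; 0 0 0 0 0 -0.02 0.05; 0 0 0 0 0 -0.04 0.05; 0 0 0 0 0 -0.04 0.05; 0 0 0 0 0 -0.04 0.05")

```text
time_s: 10.7
tool_pos: [0.6622, -0.0406, 0.2484]
eef_rot: [0.706, 0.708, -0.0, -0.0]
ft_force: [0.2, -0.8, -0.3]
gripper_width: 0.0498
```

```bash
python3 - <<'E'
from h import *
s=ctrl.sense();print(s['time_s'],s['tool_pos'],s['ft_force'])
im,C=snap('wrist','w11')
im,C=snap('side','s11');crop(im,220,200,360,310,'s11c')
E
```

```text
10.7 [ 0.6622023  -0.04062987  0.24838894] [ 0.19157064 -0.75749169 -0.26065954]
```

View pics/w11.png

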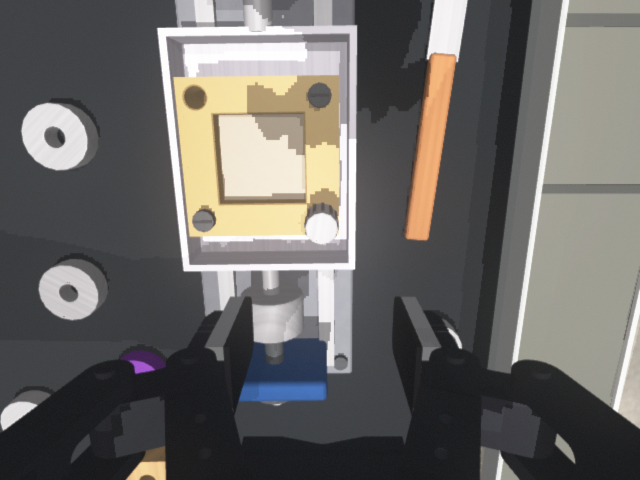

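View pics/s11c.png

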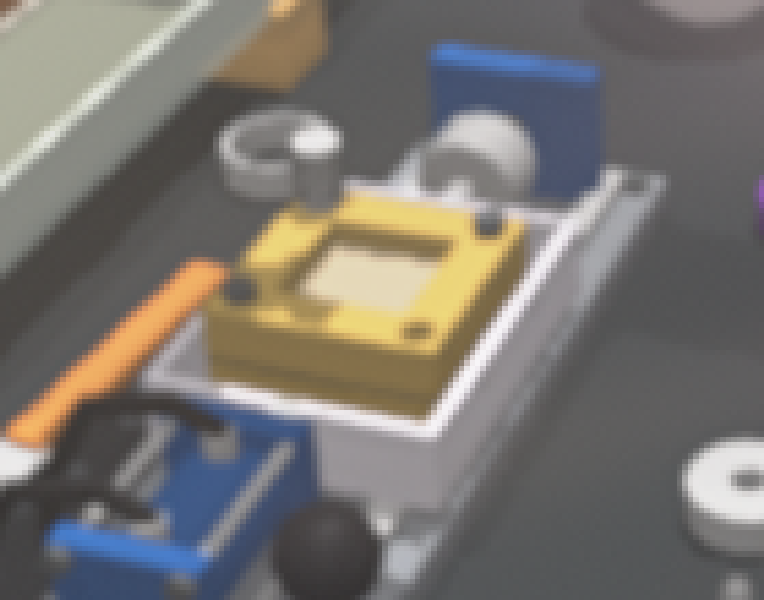

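Emit:
carry_out(increments="0 0 0 -0.035 -0.0175 0 0.05; 0 0 0 -0.035 -0.0175 0 0.05; 0 0 0 -0.035 -0.0175 0 0.05; 0 0 0 -0.035 -0.0175 0 0.05; 0 0 0 -0.035 -0.0175 0 0.05")

```text
time_s: 11.22
tool_pos: [0.5747, -0.2172, 0.2469]
eef_rot: [0.706, 0.708, 0.0, 0.0]
ft_force: [0.6, -0.8, -0.3]
gripper_width: 0.0502
```

Emit:
carry_out(increments="0 0 0 -0.035 -0.0175 0 0.05; 0 0 0 -0.035 -0.0175 0 0.05; 0 0 0 -0.035 -0.0175 0 0.05; 0 0 0 -0.035 -0.0175 0.02 0.05; 0 0 0 -0.031 -0.0165 0.03 0.05")

```text
time_s: 11.63
tool_pos: [0.4928, -0.3865, 0.204]
eef_rot: [0.707, 0.707, 0.0, 0.004]
ft_force: [0.5, 0.6, -0.3]
gripper_width: 0.0499
```

Emit:
carry_out(increments="0 0 0 0 0 0.03 0.05; 0 0 0 0 0 0.03 0.05; 0 0 0 0 0 0.025 0.05; 0 0 0 0 0 0 0.05; 0 0 0 0 0 0 0.05")

```text
time_s: 12.05
tool_pos: [0.4908, -0.3813, 0.1143]
eef_rot: [0.706, 0.708, 0.0, -0.002]
ft_force: [-0.0, -0.4, 0.1]
gripper_width: 0.0501
```

```bash
python3 - <<'E'
from h import *
s=ctrl.sense();print(s['time_s'],s['tool_pos'],s['ft_force'],R.from_quat(s['eef_rot']).as_rotvec())
im,C=snap('wrist','w12'); print(proj(C,toolpt([0,0,s['tool_pos'][2]-.097])))
E
```

```text
12.05 [ 0.49075839 -0.38134226  0.11425258] [-0.03452392 -0.41514632  0.11806938] [-2.21657476e+00 -2.22079454e+00 -1.78868554e-04]
[325.00765882 301.03965335]
```

View pics/w12.png

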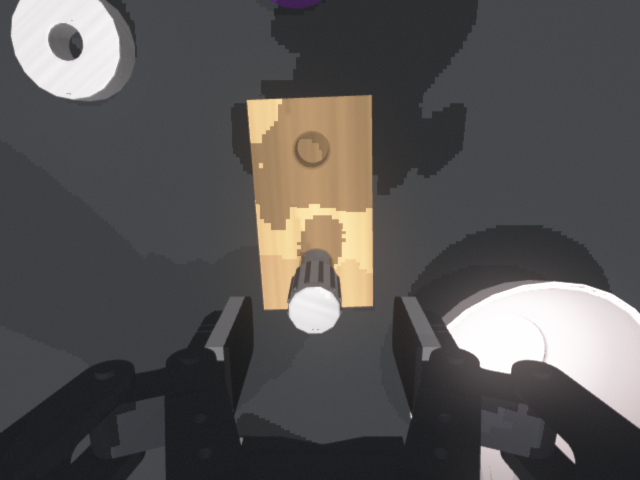

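Emit:
carry_out(increments="0 0 0 -0.003 -0.0032 0.01 0.05; 0 0 0 0 0 0.015 0.05; 0 0 0 0 0 0.0155 0.05; 0 0 0 0 0 0 0.05; 0 0 0 0 0 0 0.05")

```text
time_s: 12.52
tool_pos: [0.4888, -0.3856, 0.0756]
eef_rot: [0.706, 0.708, -0.0, 0.0]
ft_force: [0.4, -0.2, 0.2]
gripper_width: 0.0502
```

```bash
python3 - <<'E'
from h import *
s=ctrl.sense();print(s['time_s'],s['tool_pos'],s['ft_force'])
im,C=snap('wrist','w13'); print(proj(C,toolpt([0,0,s['tool_pos'][2]-.097])))
crop(im,200,200,460,480,'w13c',2)
E
```

```text
12.5167 [ 0.48882577 -0.38555383  0.07564032] [ 0.36052665 -0.17923784  0.15906002]
[322.76608389 348.36205118]
```

View pics/w13c.png

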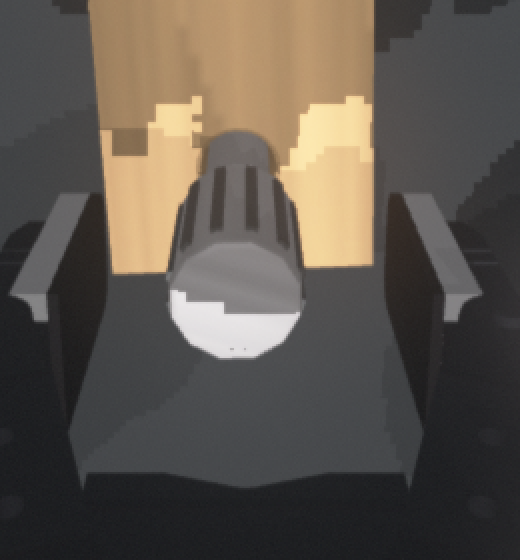

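Emit:
carry_out(increments="0 0 0 0 -0.0012 0.001 0.05; 0 0 0 0 0 0 0.05; 0 0 0 0 0 0 0.015; 0 0 0 0 0 0 0.015; 0 0 0 0 0 0 0.015")

```text
time_s: 12.98
tool_pos: [0.4878, -0.3858, 0.0749]
eef_rot: [0.706, 0.708, -0.0, 0.001]
ft_force: [-1.4, 0.2, 1.4]
gripper_width: 0.0202
```

Emit:
carry_out(increments="0 0 0 0 0 0 0.015; 0 0 0 0 0 0 0.015; 0 0 0 0 0 0 0.015; 0 0 0 0 0 0 0.015; 0 0 0 0 0 0 0.015")

```text
time_s: 13.4
tool_pos: [0.4878, -0.3859, 0.0748]
eef_rot: [0.706, 0.708, -0.0, 0.001]
ft_force: [-1.5, -0.2, 5.6]
gripper_width: 0.0198
```

```bash
python3 - <<'E'
from h import *
s=ctrl.sense();print(s['time_s'],s['tool_pos'],s['ft_force'],s['gripper_width'])
im,C=snap('wrist','w14'); print(proj(C,toolpt([0,0,s['tool_pos'][2]-.097])))
crop(im,200,200,460,480,'w14c',2)
E
```

```text
13.4 [ 0.48779577 -0.38589268  0.07482623] [-1.46232695 -0.17269721  5.6369299 ] 0.019790005614876417
[321.05200169 347.12382876]
```

View pics/w14c.png

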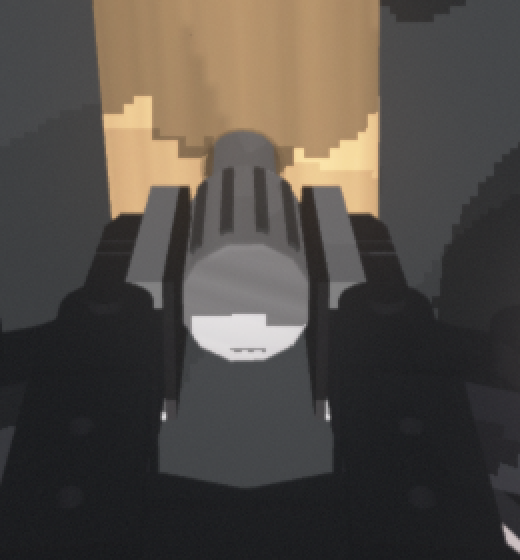

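Emit:
carry_out(increments="0 0 0 0 0 -0.02 0.015; 0 0 0 0 0 -0.04 0.015; 0 0 0 0 0 -0.04 0.015; 0 0 0 0 0 -0.04 0.015; 0 0 0 0.0 0 -0.036 0.015")

```text
time_s: 13.87
tool_pos: [0.4872, -0.3851, 0.2514]
eef_rot: [0.706, 0.708, 0.0, -0.0]
ft_force: [1.2, 0.2, -0.7]
gripper_width: 0.0198
```

```bash
python3 - <<'E'
from h import *
f=np.array([-.0012,-.001,.0598]); Rl=down(0)*R.from_euler('y',.2)
goal([.576,.0425,.12],f,Rl)
E
```

```text
tool goal [0.577  0.0318 0.1788]
shift tool [0.4166 0.0907 0.0728] turn [-0.0004  0.1994  0.002 ]
 shift in goal axes [0.3941 0.0898 0.1539]
```

Emit:
carry_out(increments="0 0 0 0.039 0.0085 0 0.015; 0 0 0 0.039 0.0085 0 0.015; 0 0 0 0.039 0.0085 0 0.015; 0 0 0 0.039 0.0085 0 0.015; 0 0 0 0.039 0.0085 0 0.015")

```text
time_s: 14.28
tool_pos: [0.5291, -0.1884, 0.2491]
eef_rot: [0.707, 0.708, -0.0, -0.001]
ft_force: [0.2, 0.7, -1.3]
gripper_width: 0.02
```

Emit:
carry_out(increments="0 0 0 0.039 0.0085 0 0.015; 0 0 0 0.039 0.0085 0 0.015; 0 0 0 0.039 0.0085 0 0.015; 0 0 0 0.039 0.0085 0 0.015; 0 0 0 0.039 0.0085 0 0.015")

```text
time_s: 14.7
tool_pos: [0.5711, 0.0068, 0.249]
eef_rot: [0.706, 0.708, -0.0, -0.001]
ft_force: [0.1, -0.7, -1.1]
gripper_width: 0.0197
```

Emit:
carry_out(increments="0 0.1 0 0.0266 0.006 0 0.015; 0 0.1 0 0 0 0 0.015; 0 0 0 -0.007 0 0.035 0.015; 0 0 0 -0.0075 0 0.0363 0.015; 0 0 0 0 0 0 0.015")

```text
time_s: 15.12
tool_pos: [0.571, 0.032, 0.1688]
eef_rot: [0.703, 0.704, 0.065, -0.077]
ft_force: [-1.9, 0.5, -3.1]
gripper_width: 0.0199
```

Emit:
carry_out(increments="0 0 0 0 0 0 0.015; 0 0 0 0 0 0 0.015; 0 0 0 0 0 0 0.015; 0 0 0 0 0 0 0.015; 0 0 0 0 0 0 0.015")

```text
time_s: 15.53
tool_pos: [0.5791, 0.0311, 0.1795]
eef_rot: [0.703, 0.704, 0.072, -0.069]
ft_force: [-0.1, 0.1, -0.6]
gripper_width: 0.0198
```

```bash
python3 - <<'E'
from h import *
s=ctrl.sense();print(s['time_s'],s['tool_pos'],s['ft_force'],toolpt([-.0012,-.001,.0598]))
im,C=snap('wrist','w15'); crop(im,200,100,460,340,'w15c',2.5)
E
```

```text
15.5333 [0.57912319 0.03113649 0.17948591] [-0.10813614  0.1111103  -0.5939739 ] [0.57833271 0.04180659 0.12063012]
```

View pics/w15c.png

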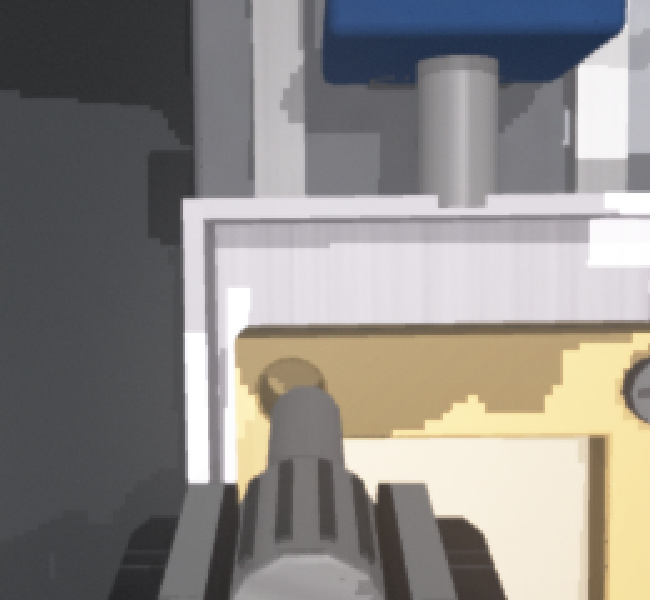

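```bash
python3 - <<'E'
from h import *
C=cal('wrist'); c=lambda x,y:(200+x/2.5,100+y/2.5)
l=plane(C,*c(258,388),.087);r=plane(C,*c(326,388),.087);t=plane(C,*c(292,358),.087);print(l,r,t)
B=[(l[0]+r[0])/2,t[1]-.0075,.087];print(B)
f=np.array([-.0012,-.001,.0598])
print('pred foot px crop edges',(proj(C,toolpt(f+[.0055,0,0]))-[200,100])*2.5,(proj(C,toolpt(f+[.007,0,-.002]))-[200,100])*2.5,'LR',(proj(C,toolpt(f+[0,.007,-.002]))-[200,100])*2.5,(proj(C,toolpt(f+[0,-.007,-.002]))-[200,100])*2.5)
E
```

```text
[0.5685764  0.04194858 0.087     ] [0.58415169 0.04196478 0.087     ] [0.57636024 0.04885502 0.087     ]
[np.float64(0.5763640419690116), np.float64(0.04135501665667245), 0.087]
pred foot px crop edges [298.56810341 381.66074895] [298.48661028 377.45160506] LR [334.2048219  411.42176875] [262.9375386  411.46460538]
```

Emit:
carry_out(increments="0 0 0 -0.0014 -0.0015 0.009 0.015; 0 0 0 -0.0014 -0.0015 0.009 0.015; 0 0 0 -0.0014 0 0.009 0.015; 0 0 0 0 0 0 0.015; 0 0 0 0 0 0 0.015")

```text
time_s: 16.0
tool_pos: [0.5733, 0.0328, 0.1484]
eef_rot: [0.703, 0.704, 0.07, -0.072]
ft_force: [-0.7, 0.4, -1.4]
gripper_width: 0.0198
```

Emit:
carry_out(increments="0 0 0 0 0 0 0.015; 0 0 0 0 0 0 0.015; 0 0 0 0 0 0 0.015; 0 0 0 0 0 0 0.015; 0 0 0 0 0 0 0.015")

```text
time_s: 16.42
tool_pos: [0.5749, 0.0325, 0.1503]
eef_rot: [0.703, 0.704, 0.071, -0.07]
ft_force: [0.9, 1.0, -1.4]
gripper_width: 0.0199
```

```bash
python3 - <<'E'
from h import *
s=ctrl.sense();print(s['time_s'],s['tool_pos'],s['ft_force'],toolpt([-.002,.0003,.0598]))
im,C=snap('wrist','w16'); crop(im,240,180,400,300,'w16c')
E
```

```text
16.4167 [0.57493289 0.03251489 0.15033329] [ 0.92726751  0.99885575 -1.42220966] [0.57525578 0.04242931 0.0913271 ]
```

View pics/w16c.png

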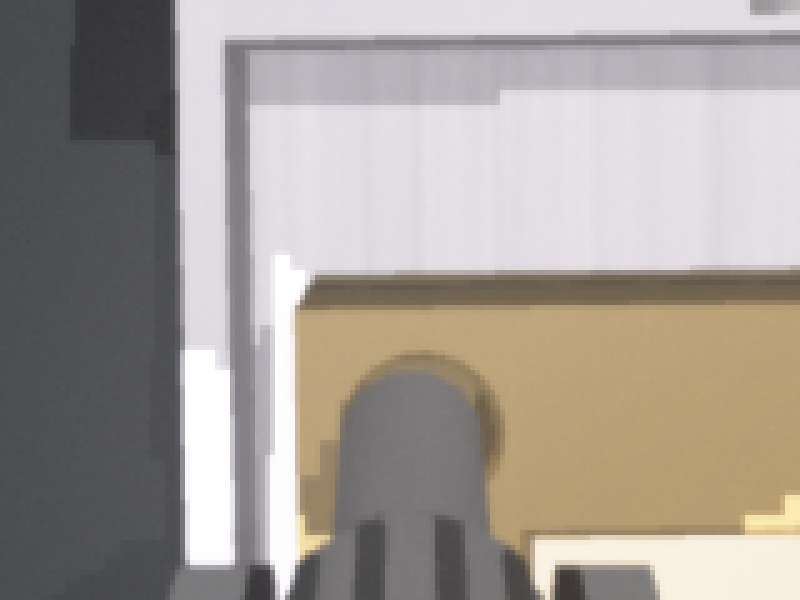

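Emit:
carry_out(increments="0 0 0 0.0005 0.0011 0 0.015; 0 0 0 -0.0004 0 0.002 0.015; 0 0 0 -0.0004 0 0.002 0.015; 0 0 0 0 0 0 0.015; 0 0 0 0 0 0 0.015")

```text
time_s: 16.88
tool_pos: [0.5754, 0.0331, 0.1456]
eef_rot: [0.703, 0.704, 0.07, -0.071]
ft_force: [-0.2, 0.1, -0.6]
gripper_width: 0.02
```

```bash
python3 - <<'E'
from h import *
s=ctrl.sense();print(s['time_s'],s['tool_pos'],s['ft_force'],toolpt([-.002,.0003,.0598]))
im,C=snap('wrist','w17'); crop(im,240,180,400,300,'w17c')
E
```

```text
16.8833 [0.57541362 0.03312948 0.14563352] [-0.16678887  0.14050951 -0.60257986] [0.57564803 0.04305785 0.08662926]
```

View pics/w17c.png

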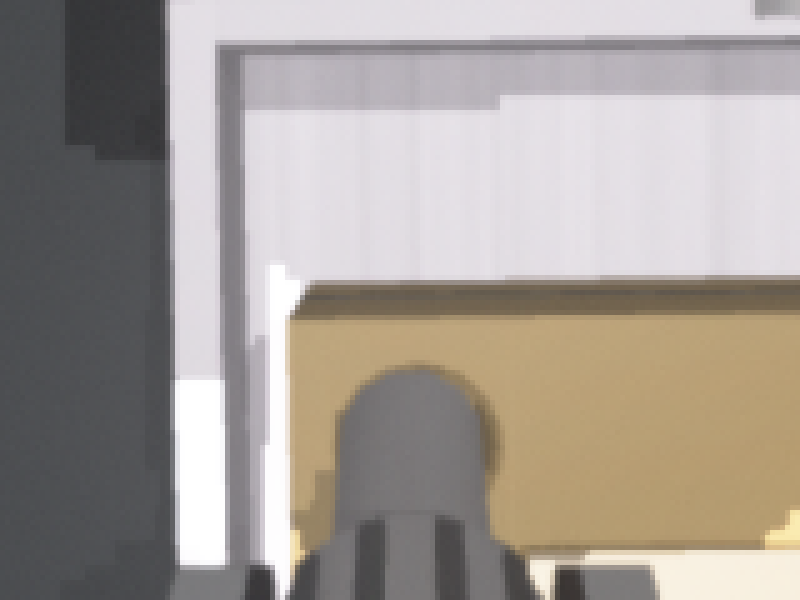

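Emit:
carry_out(increments="0 0 0 -0.0006 0.0004 0.0015 0.015; 0 0 0 -0.0004 0 0.0015 0.015; 0 0 0 0 0 0 0.015; 0 0 0 0 0 0 0.015; 0 0 0 0 0 0 0.015")

```text
time_s: 17.35
tool_pos: [0.5761, 0.0326, 0.1428]
eef_rot: [0.703, 0.704, 0.07, -0.071]
ft_force: [0.3, 0.0, -1.2]
gripper_width: 0.0201
```

```bash
python3 - <<'E'
from h import *
s=ctrl.sense();print(s['time_s'],s['tool_pos'],s['ft_force'],toolpt([-.002,.0003,.0598]))
im,C=snap('wrist','w18'); crop(im,240,180,400,300,'w18c')
E
```

```text
17.35 [0.57608444 0.03264178 0.1428134 ] [ 0.25827771  0.01230956 -1.20676212] [0.57635876 0.04256242 0.08380801]
```

View pics/w18c.png

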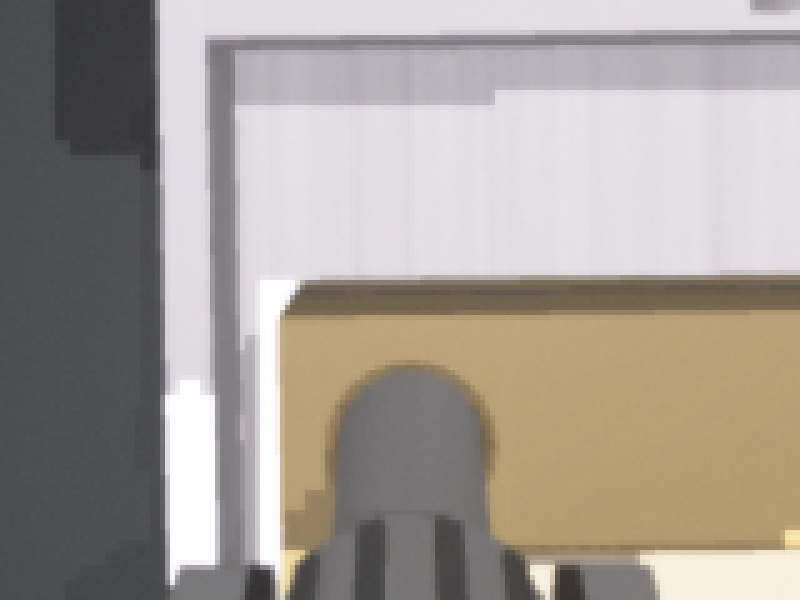

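Foot edge in and centred. Straighten about the foot, then slide.

Emit:
carry_out(increments="0 -0.04 0 0.0023 0 0.0 0.015; 0 -0.04 0 0.0023 0 0 0.015; 0 -0.04 0 0.0023 0 0 0.015; 0 -0.04 0 0.0023 0 0 0.015; 0 -0.04 0 0.0023 0 0 0.015")

```text
time_s: 17.82
tool_pos: [0.5762, 0.0441, 0.1446]
eef_rot: [0.706, 0.708, -0.0, 0.001]
ft_force: [-0.6, -0.2, -0.5]
gripper_width: 0.02
```

Emit:
carry_out(increments="0 0 0 0 0 0.002 0.015; 0 0 0 0 0 0.002 0.015; 0 0 0 0 0 0.002 0.015; 0 0 0 0 0 0.002 0.015; 0 0 0 0 0 0 0.015")

```text
time_s: 18.23
tool_pos: [0.5758, 0.0438, 0.1354]
eef_rot: [0.707, 0.708, 0.0, -0.001]
ft_force: [0.6, -0.9, -1.7]
gripper_width: 0.0202
```

```bash
python3 - <<'E'
from h import *
s=ctrl.sense();print(s['time_s'],s['tool_pos'],s['ft_force'],s['ft_torque'],toolpt([-.002,.0003,.0598]))
im,C=snap('wrist','w19'); crop(im,240,180,400,300,'w19c')
E
```

```text
18.2333 [0.57577369 0.0437594  0.13542944] [ 0.5716584  -0.89947931 -1.67378662] [-0.04435238 -0.03783784 -0.02404248] [0.57601728 0.04182029 0.07562718]
```

View pics/w19c.png

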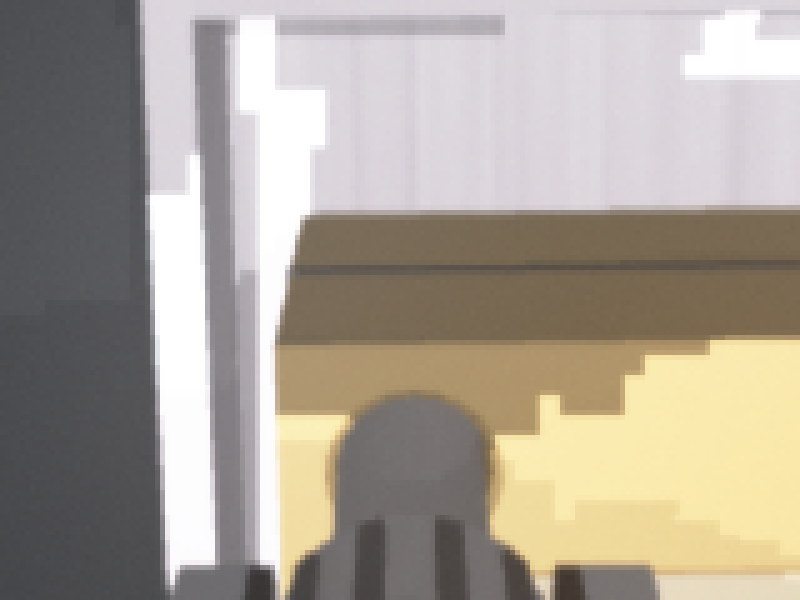

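Emit:
carry_out(increments="0 0 0 0 0 0.005 0.015; 0 0 0 0 0 0.005 0.015; 0 0 0 0 0 0.005 0.015; 0 0 0 0 0 0.005 0.015; 0 0 0 0 0 0.005 0.015")

```text
time_s: 18.7
tool_pos: [0.576, 0.044, 0.1105]
eef_rot: [0.706, 0.708, -0.0, -0.0]
ft_force: [-0.4, -0.2, -1.1]
gripper_width: 0.02
```

Emit:
carry_out(increments="0 0 0 0 0 0.003 0.015; 0 0 0 0 0 0.003 0.015; 0 0 0 0 0 0.003 0.015; 0 0 0 0 0 0.002 0.015; 0 0 0 0 0 0 0.015")

```text
time_s: 19.12
tool_pos: [0.5758, 0.044, 0.0997]
eef_rot: [0.706, 0.708, -0.0, -0.0]
ft_force: [-0.6, -1.3, -1.9]
gripper_width: 0.02
```

Emit:
carry_out(increments="0 0 0 0 0 0.001 0.015; 0 0 0 0 0 0.001 0.015; 0 0 0 0 0 0.001 0.015; 0 0 0 0 0 0 0.015; 0 0 0 0 0 0 0.015")

```text
time_s: 19.53
tool_pos: [0.5761, 0.044, 0.0988]
eef_rot: [0.706, 0.708, -0.0, 0.0]
ft_force: [-3.6, -2.4, 7.0]
gripper_width: 0.0198
```

Emit:
carry_out(increments="0 0 0 0 0 0.0 0.05; 0 0 0 0 0 0 0.05; 0 0 0 0 0 0 0.05; 0 0 0 0 0 -0.005 0.05; 0 0 0 0 0 -0.02 0.05")

```text
time_s: 19.95
tool_pos: [0.5732, 0.0443, 0.1193]
eef_rot: [0.706, 0.708, -0.002, -0.003]
ft_force: [-0.2, 0.0, 0.2]
gripper_width: 0.0498
```

Emit:
carry_out(increments="0 0 0 0 0 -0.04 0.05; 0 0 0 0 0 -0.04 0.05; 0 0 0 0 0 -0.04 0.05; 0 0 0 0.02 -0.03 0 0.05; 0 0 0 0.02 -0.03 0 0.05")

```text
time_s: 20.37
tool_pos: [0.5197, 0.084, 0.2467]
eef_rot: [0.707, 0.707, 0.004, 0.003]
ft_force: [-0.9, 1.4, -0.5]
gripper_width: 0.0499
```

Emit:
carry_out(increments="0 0 0 0.02 -0.03 0 0.05; 0 0 0 0.02 -0.03 0 0.05; 0 0 0 0.02 -0.03 0 0.05; 0 0 0 0.014 -0.03 0 0.05; 0 0 0 0 0 0 0.05")

```text
time_s: 20.78
tool_pos: [0.3902, 0.1593, 0.242]
eef_rot: [0.705, 0.709, -0.001, -0.002]
ft_force: [-0.4, -0.3, 0.0]
gripper_width: 0.0499
```

Emit:
carry_out(increments="0 0 -0.12 0 0 0 0.05; 0 0 -0.12 0 0 0 0.05; 0 0 -0.12 0 0 0 0.05; 0 0 0 0 0 0 0.05; 0 0 0 0 0 0 0.05")

```text
time_s: 21.2
tool_pos: [0.3962, 0.1577, 0.2425]
eef_rot: [0.57, 0.822, 0.0, 0.0]
ft_force: [-1.1, -0.0, 0.2]
gripper_width: 0.05
```

```bash
python3 - <<'E'
from h import *
s=ctrl.sense();print(s['time_s'],s['tool_pos'],s['ft_force'],R.from_quat(s['eef_rot']).as_matrix().round(3))
im,C=snap('wrist','w20')
im,C=snap('top','t20'); crop(im,140,140,460,360,'t20c')
im,C=snap('side','s20'); crop(im,220,200,360,310,'s20c')
E
```

```text
21.2 [0.39618015 0.15772059 0.24246731] [-1.12261614 -0.03909876  0.17868871] [[-0.351  0.936  0.   ]
 [ 0.936  0.351  0.   ]
 [ 0.     0.001 -1.   ]]
```

View pics/w20.png

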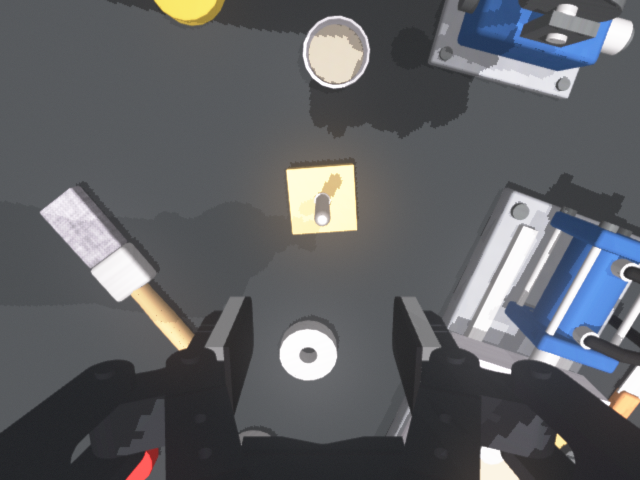

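View pics/t20c.png

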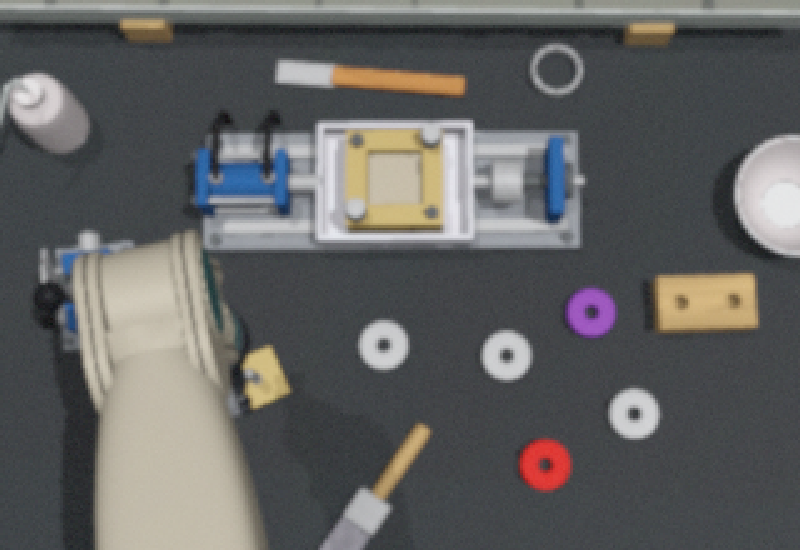

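View pics/s20c.png

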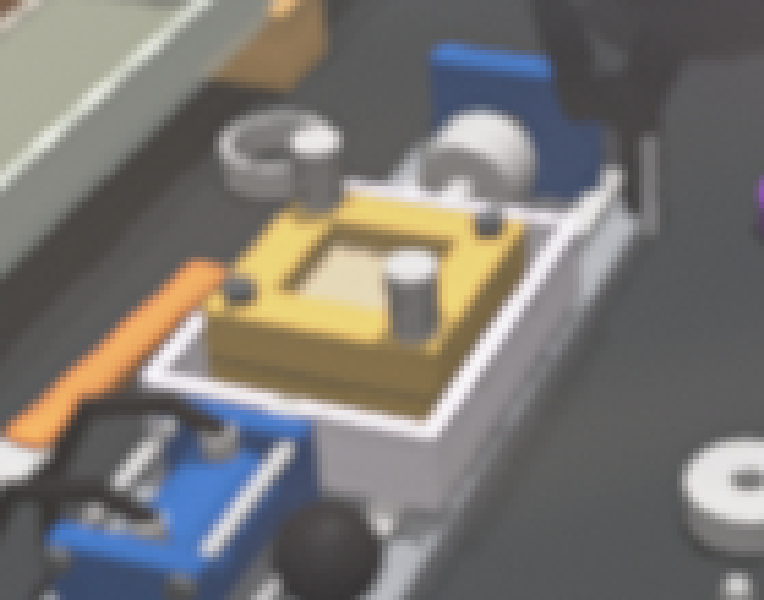

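```bash
cat >> h.py <<'E'
def padfind(im,C,roi):
    u0,v0,u1,v1=roi; hsv=cv2.cvtColor(im,cv2.COLOR_BGR2HSV)
    m=((hsv[...,0]>12)&(hsv[...,0]<35)&(hsv[...,1]>40)&(hsv[...,2]>110)).astype(np.uint8)*255
    k=np.zeros_like(m);k[v0:v1,u0:u1]=m[v0:v1,u0:u1]; k=cv2.morphologyEx(k,cv2.MORPH_CLOSE,np.ones((25,25)))
    cn=max(cv2.findContours(k,cv2.RETR_EXTERNAL,cv2.CHAIN_APPROX_NONE)[0],key=cv2.contourArea)
    P=np.array([plane(C,*q,.017)[:2] for q in cn[:,0]+0.0])
    (c,wh,a)=cv2.minAreaRect((P*1e3).astype(np.float32)); print('pad ctr',c,'size',wh,'ang',a); return c
E
python3 - <<'E'
from h import *
im=cv2.imread('pics/w20.png');C=cal('wrist')
padfind(im,C,(270,140,380,250))
print('spindle top',plane(C,322,217,.090)); s=ctrl.sense(); print(np.degrees(np.arctan2(.936,-.351)))
E
```

```text
pad ctr (395.835205078125, 157.07144165039062) size (59.33247375488281, 60.24217224121094) ang 24.94266128540039
spindle top [0.39552014 0.15859714 0.09      ]
110.55604521958347
```

```bash
python3 - <<'E'
from h import *
im=cv2.imread('pics/w20.png');C=cal('wrist'); crop(im,270,150,370,250,'w20c',6)
a,b,c,d=[plane(C,*p,.017) for p in [(287,169),(354,164),(292,234),(357,231)]]
f=lambda p,q:np.degrees(np.arctan2(*(q-p)[[1,0]]))
print(f(a,b),f(c,d),f(c,a),f(d,b),np.linalg.norm(a-b),np.linalg.norm(a-c))
E
```

```text
24.818246428781386 23.317255086819 113.71652175974096 114.3361605539103 0.056898783919070384 0.057228071163606044
```

View pics/w20c.png

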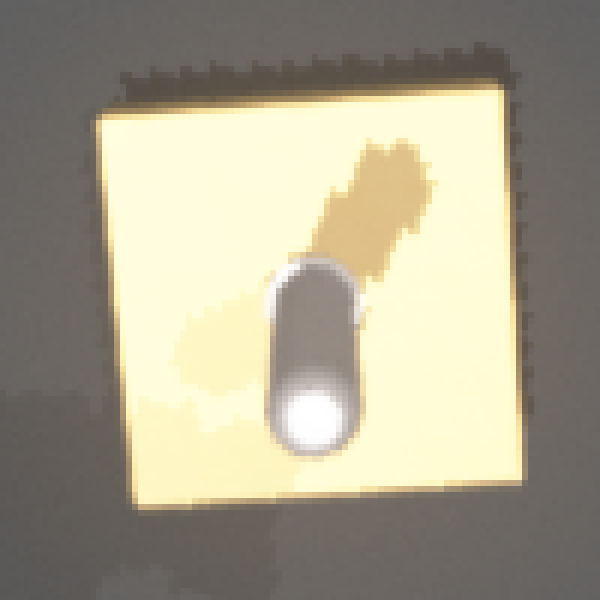

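Emit:
carry_out(increments="0 0 -0.06 0 0 0.025 0.05; 0 0 0 0 0 0.03 0.05; 0 0 0 0 0 0.03 0.05; 0 0 0 0 0 0.03 0.05; 0 0 0 0 0 0.0 0.05")

```text
time_s: 21.77
tool_pos: [0.3909, 0.1565, 0.122]
eef_rot: [0.544, 0.839, -0.004, -0.004]
ft_force: [-1.6, -1.0, 0.3]
gripper_width: 0.0497
```

```bash
python3 - <<'E'
from h import *
s=ctrl.sense();print(s['time_s'],s['tool_pos'],s['ft_force'])
im,C=snap('wrist','w21');print(proj(C,toolpt([0,0,s['tool_pos'][2]-.09])),proj(C,toolpt([0,0,s['tool_pos'][2]-.017])))
E
```

```text
21.7667 [0.39085225 0.15645544 0.12199593] [-1.5877703  -1.03933776  0.27593639]
[326.90769384 285.10652428] [326.04165121 238.43608608]
```

View pics/w21.png

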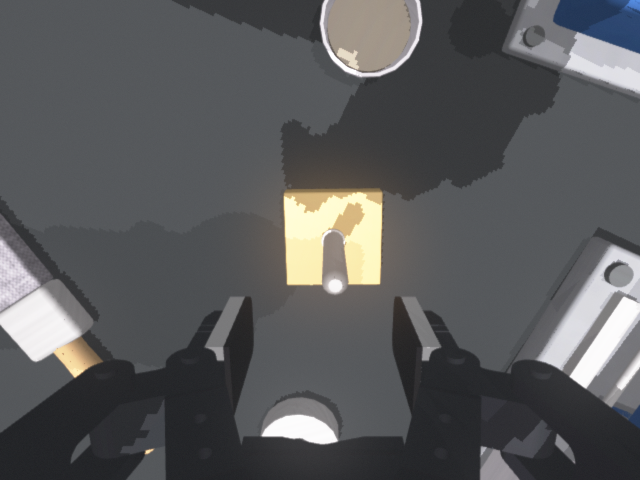

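Emit:
carry_out(increments="0 0 0 0 0 0.015 0.05; 0 0 0 0 0 0 0.05; 0 0 0 0 0 0 0.05; 0 0 0 0 0 0 0.05; 0 0 0 0 0 0 0.05")

```text
time_s: 22.23
tool_pos: [0.3972, 0.158, 0.1139]
eef_rot: [0.543, 0.839, 0.001, 0.001]
ft_force: [0.4, -0.4, 0.8]
gripper_width: 0.0506
```

```bash
python3 - <<'E'
from h import *
s=ctrl.sense();print(s['time_s'],s['tool_pos'],s['ft_force'])
im,C=snap('wrist','w22');print(proj(C,toolpt([0,0,s['tool_pos'][2]-.09])),proj(C,toolpt([0,0,s['tool_pos'][2]-.017])))
crop(im,220,180,440,345,'w22c')
E
```

```text
22.2333 [0.39719898 0.15803601 0.11389131] [ 0.38193731 -0.38271472  0.80859449]
[322.00648512 289.08614732] [322.04441773 240.2354323 ]
```

View pics/w22c.png

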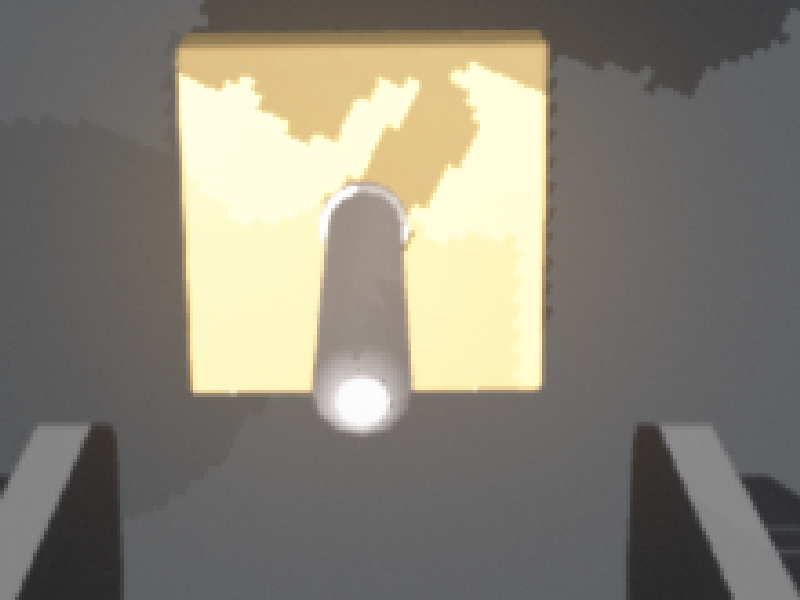

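Emit:
carry_out(increments="0 0 0 0 -0.001 0.02 0.05; 0 0 0 0 0 0.025 0.05; 0 0 0 0 0 0.025 0.05; 0 0 0 0 0 0.016 0.05; 0 0 0 0 0 0 0.05")

```text
time_s: 22.7
tool_pos: [0.3923, 0.1567, 0.024]
eef_rot: [0.543, 0.839, -0.002, -0.002]
ft_force: [-1.1, -1.1, -0.1]
gripper_width: 0.0499
```

Emit:
carry_out(increments="0 0 0 0 0 0 0.03; 0 0 0 0 0 0 0.006; 0 0 0 0 0 0 0.006; 0 0 0 0 0 0 0.006; 0 0 0 0 0 0 0.006")

```text
time_s: 23.12
tool_pos: [0.3967, 0.1577, 0.0278]
eef_rot: [0.543, 0.84, 0.001, 0.001]
ft_force: [0.4, -0.5, 6.6]
gripper_width: 0.0105
```

Emit:
carry_out(increments="0 0 0 0 0 0 0.006; 0 0 0 0 0 0 0.006; 0 0 0 0 0 0 0.006; 0 0 0 0 0 0 0.006; 0 0 0 0 0 0 0.006")

```text
time_s: 23.53
tool_pos: [0.3967, 0.1577, 0.0278]
eef_rot: [0.543, 0.84, 0.001, 0.001]
ft_force: [0.1, -0.4, 6.4]
gripper_width: 0.0104
```

Emit:
carry_out(increments="0 0 0 0 0 -0.02 0.006; 0 0 0 0 0 -0.04 0.006; 0 0 0.1 0 0 -0.04 0.006; 0 0 0.1 0 0 -0.04 0.006; 0 0 0.1 0 0 -0.04 0.006")

```text
time_s: 23.95
tool_pos: [0.3937, 0.157, 0.2077]
eef_rot: [0.665, 0.747, -0.0, -0.0]
ft_force: [0.5, 0.8, -2.9]
gripper_width: 0.0106
```

Emit:
carry_out(increments="0 0 0.11 0 0 -0.02 0.006; 0 0 0 0 0 0 0.006; 0 0 0 0 0 0 0.006; 0 0 0 0 0 0 0.006; 0 0 0 0 0 0 0.006")

```text
time_s: 24.37
tool_pos: [0.393, 0.1568, 0.2238]
eef_rot: [0.702, 0.712, -0.002, -0.001]
ft_force: [-0.2, -0.1, -2.7]
gripper_width: 0.0105
```

```bash
python3 - <<'E'
from h import *
rows([.6188,.0006,.20],down(np.radians(.65)))
E
```

```text
shift tool [-0.1591  0.2239  0.0229] turn [-0.0048  0.001   0.0017]
```

Emit:
carry_out(increments="0 0 0 -0.0227 0.032 0 0.006; 0 0 0 -0.0227 0.032 0 0.006; 0 0 0 -0.0227 0.032 0 0.006; 0 0 0 -0.0227 0.032 0 0.006; 0 0 0 -0.0227 0.032 0 0.006")

```text
time_s: 24.78
tool_pos: [0.556, 0.0446, 0.2234]
eef_rot: [0.703, 0.712, -0.002, -0.002]
ft_force: [0.3, 1.5, -2.7]
gripper_width: 0.0109
```

Emit:
carry_out(increments="0 0 0 -0.0227 0.032 0 0.006; 0 0 0 -0.022 0.028 0 0.006; 0 0 0 0 0 0 0.006; 0 0 0 0 0 0 0.006; 0 0 0 0 0 0 0.006")

```text
time_s: 25.2
tool_pos: [0.6151, 0.0019, 0.2236]
eef_rot: [0.703, 0.711, -0.002, -0.002]
ft_force: [0.2, 0.2, -3.6]
gripper_width: 0.0105
```

Emit:
carry_out(increments="0 0 0 0 0 0.02 0.006; 0 0 0 0 0 0.02 0.006; 0 0 0 0 0 0.02 0.006; 0 0 0 0 0 0.01 0.006; 0 0 0 0 0 0 0.006")

```text
time_s: 25.62
tool_pos: [0.6128, 0.003, 0.1526]
eef_rot: [0.702, 0.712, -0.002, -0.003]
ft_force: [-1.1, 0.3, -2.4]
gripper_width: 0.0107
```

```bash
python3 - <<'E'
from h import *
s=ctrl.sense();print(s['time_s'],s['tool_pos'],s['ft_force'])
rows([.6188,.0006,.125],down(np.radians(.65)))
im,C=snap('wrist','w23'); crop(im,160,60,480,300,'w23c')
E
```

```text
25.6167 [0.61276919 0.00303579 0.15256628] [-1.11713177  0.28758468 -2.37326039]
shift tool [-0.0025  0.0062  0.0275] turn [-0.0079 -0.001   0.0021]
```

View pics/w23c.png

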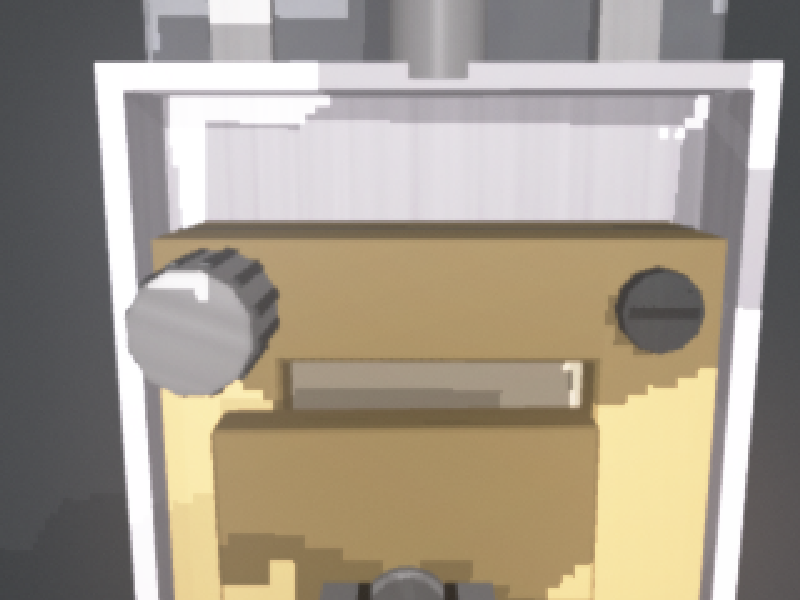

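```bash
python3 - <<'E'
from h import *
C=cal('wrist');s=ctrl.sense(); c=lambda x,y:(160+x/2.5,60+y/2.5)
z=s['tool_pos'][2]-.0108
a=plane(C,*c(215,432),z);b=plane(C,*c(598,425),z);print('pad edge',a,b,(a+b)/2)
a=plane(C,*c(275,360),.087);b=plane(C,*c(603,360),.087);print('hole edge',a,b,(a+b)/2)
E
```

```text
pad edge [0.58632553 0.0302679  0.14376461] [0.64245847 0.0320981  0.14376461] [0.614392   0.031183   0.14376461]
hole edge [0.58823145 0.02976331 0.087     ] [0.65306225 0.03063307 0.087     ] [0.62064685 0.03019819 0.087     ]
```

Emit:
carry_out(increments="-0.003 0 0.018 -0.0011 0.0023 0.007 0.006; -0.002 0 0 -0.0011 0.0023 0.007 0.006; 0 0 0 0 0 0.008 0.006; 0 0 0 0 0 0.005 0.006; 0 0 0 0 0 0 0.006")

```text
time_s: 26.08
tool_pos: [0.6204, -0.0004, 0.1277]
eef_rot: [0.709, 0.705, 0.001, 0.001]
ft_force: [0.2, 0.1, -2.5]
gripper_width: 0.0099
```

Emit:
carry_out(increments="0 0 0 0 0 0 0.006; 0 0 0 0 0 0 0.006; 0 0 0 0 0 0 0.006; 0 0 0 0 0 0 0.006; 0 0 0 0 0 0 0.006")

```text
time_s: 26.5
tool_pos: [0.6218, -0.0005, 0.1296]
eef_rot: [0.709, 0.705, 0.002, 0.002]
ft_force: [-0.2, 0.4, -2.6]
gripper_width: 0.0102
```

```bash
python3 - <<'E'
from h import *
s=ctrl.sense();print(s['time_s'],s['tool_pos'],s['ft_force'])
rows([.6195,.000,.11],down(np.radians(.65)))
im,C=snap('wrist','w24'); crop(im,200,120,440,300,'w24c')
E
```

```text
26.5 [ 6.21807232e-01 -4.56904456e-04  1.29628415e-01] [-0.16352222  0.37847912 -2.59848443]
shift tool [ 0.0004 -0.0024  0.0196] turn [ 0.0057  0.0001 -0.0173]
```

View pics/w24c.png

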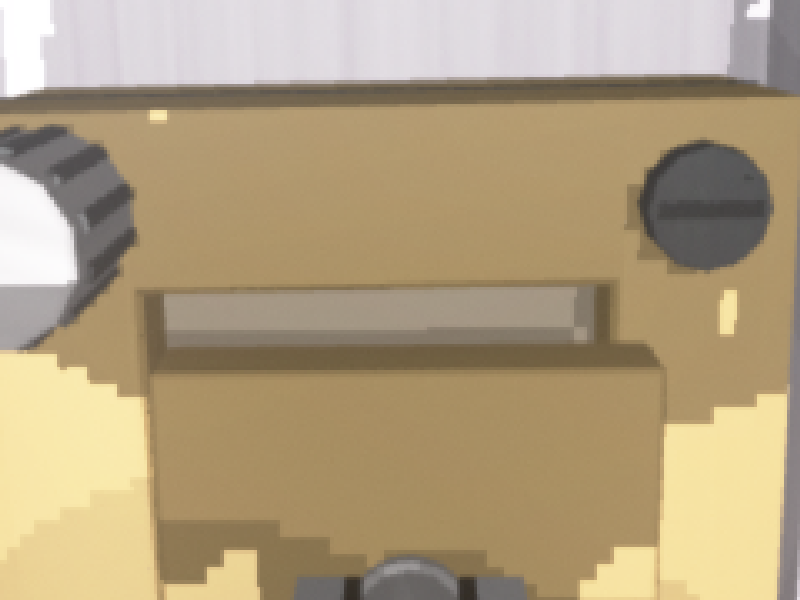

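```bash
python3 - <<'E'
from h import *
C=cal('wrist');s=ctrl.sense(); c=lambda x,y:(200+x/(10/3),120+y/(10/3)); T=R.from_quat(s['eef_rot']).inv()
z=s['tool_pos'][2]-.0108
a=plane(C,*c(150,375),z);b=plane(C,*c(663,368),z);A=(a+b)/2
a2=plane(C,*c(135,292),.087);b2=plane(C,*c(617,283),.087);B=(a2+b2)/2
print(np.linalg.norm(a-b),np.linalg.norm(a2-b2),'diff hole-pad edge, tool',T.apply(B-A),'want x -> 0.002')
E
```

```text
0.056415640201529886 0.06301677091080318 diff hole-pad edge, tool [ 0.00290427 -0.0040096   0.0317455 ] want x -> 0.002
```

Emit:
carry_out(increments="0 0 0 0.0008 -0.0033 0.003 0.006; 0 0 0 0 0 0.004 0.006; 0 0 0 0 0 0.003 0.006; 0 0 0 0 0 0 0.006; 0 0 0 0 0 0 0.006")

```text
time_s: 26.97
tool_pos: [0.6178, 0.0005, 0.1187]
eef_rot: [0.709, 0.705, 0.001, 0.001]
ft_force: [0.3, 0.2, -3.2]
gripper_width: 0.0104
```

```bash
python3 - <<'E'
from h import *
s=ctrl.sense();print(s['time_s'],s['tool_pos'],s['ft_force'])
im,C=snap('wrist','w25'); crop(im,200,120,440,300,'w25c')
E
```

```text
26.9667 [6.17837064e-01 4.60741563e-04 1.18650202e-01] [ 0.32012399  0.24065193 -3.20455342]
```

View pics/w25c.png

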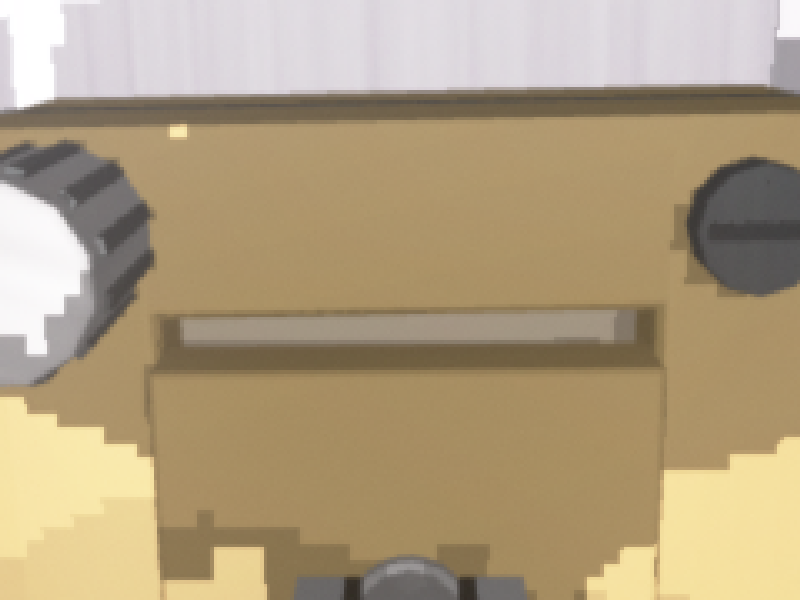

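```bash
python3 - <<'E'
from h import *
C=cal('wrist');s=ctrl.sense(); c=lambda x,y:(200+x/(10/3),120+y/(10/3)); T=R.from_quat(s['eef_rot']).inv()
print(s['tool_pos'])
for dz in (0,.004):
    z=s['tool_pos'][2]-.0108-dz
    a=plane(C,*c(150,375),z);b=plane(C,*c(663,368),z);A=(a+b)/2
    a2=plane(C,*c(155,316),.087);b2=plane(C,*c(663,306),.087);B=(a2+b2)/2
    print(np.linalg.norm(a-b),np.linalg.norm(a2-b2),'diff hole-pad edge, tool',T.apply(B-A),'want x -> 0.002')
E
```

```text
[6.18125398e-01 4.14773695e-04 1.18918928e-01]
0.05642253315747422 0.0628775777804443 diff hole-pad edge, tool [0.00211874 0.00029067 0.02112062] want x -> 0.002
0.057906098063912455 0.0628775777804443 diff hole-pad edge, tool [0.00318453 0.00029367 0.01712067] want x -> 0.002
```

Emit:
carry_out(increments="0 0 0 0.0005 0.0003 0.003 0.006; 0 0 0 0 0 0.003 0.006; 0 0 0 0 0 0.003 0.006; 0 0 0 0 0 0 0.006; 0 0 0 0 0 0 0.006")

```text
time_s: 27.43
tool_pos: [0.6183, 0.0009, 0.1098]
eef_rot: [0.709, 0.705, 0.001, 0.001]
ft_force: [-0.1, -0.3, -2.1]
gripper_width: 0.0107
```

```bash
python3 - <<'E'
from h import *
s=ctrl.sense();print(s['time_s'],s['tool_pos'],s['ft_force'],s['ft_torque'])
im,C=snap('wrist','w26'); crop(im,200,120,440,300,'w26c')
E
```

```text
27.4333 [0.61828651 0.00093813 0.10976893] [-0.06829288 -0.28028123 -2.10077751] [-0.00615606 -0.00656057 -0.01318485]
```

View pics/w26c.png

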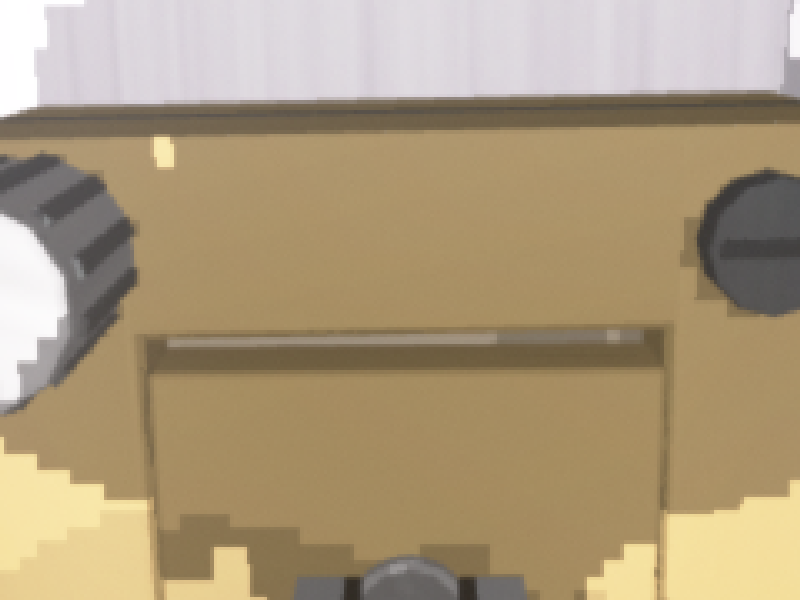

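Emit:
carry_out(increments="0 0 0 0 -0.0004 0.0025 0.006; 0 0 0 0 0 0.0025 0.006; 0 0 0 0 0 0.002 0.006; 0 0 0 0 0 0 0.006; 0 0 0 0 0 0 0.006")

```text
time_s: 27.9
tool_pos: [0.618, 0.0009, 0.1029]
eef_rot: [0.709, 0.705, 0.002, 0.002]
ft_force: [-0.2, -0.5, -3.3]
gripper_width: 0.0107
```

Emit:
carry_out(increments="0 0 0 0 0 0.001 0.006; 0 0 0 0 0 0.001 0.006; 0 0 0 0 0 0.001 0.006; 0 0 0 0 0 0 0.006; 0 0 0 0 0 0 0.006")

```text
time_s: 28.32
tool_pos: [0.6186, 0.0009, 0.1009]
eef_rot: [0.709, 0.705, 0.002, 0.002]
ft_force: [-0.9, 0.3, 2.3]
gripper_width: 0.0104
```

Emit:
carry_out(increments="0 0 0 0 0 0 0.04; 0 0 0 0 0 0 0.04; 0 0 0 0 0 0 0.04; 0 0 0 0 0 0 0.04; 0 0 0 0 0 0 0.04")

```text
time_s: 28.73
tool_pos: [0.6184, 0.0009, 0.1002]
eef_rot: [0.709, 0.705, 0.002, 0.002]
ft_force: [-0.8, 0.3, 0.3]
gripper_width: 0.0399
```

Emit:
carry_out(increments="0 0 0 0 0 -0.02 0.04; 0 0 0 0 0 -0.03 0.04; 0 0 0 0 0 -0.04 0.04; 0 0 0 0 0 -0.04 0.04; 0 0 0 0 0 -0.03 0.04")

```text
time_s: 29.15
tool_pos: [0.6183, 0.0008, 0.2638]
eef_rot: [0.709, 0.705, 0.003, 0.003]
ft_force: [2.0, -0.3, 0.7]
gripper_width: 0.0404
```

```bash
python3 - <<'E'
from h import *
s=ctrl.sense();print(s['time_s'],s['tool_pos'],s['ft_force'],s['gripper_width'])
im,C=snap('wrist','w27'); im,C=snap('side','s27');crop(im,220,190,360,310,'s27c')
E
```

```text
29.15 [0.61831633 0.000832   0.26377275] [ 1.95362143 -0.2650782   0.70043664] 0.04036881399638312
```

View pics/w27.png

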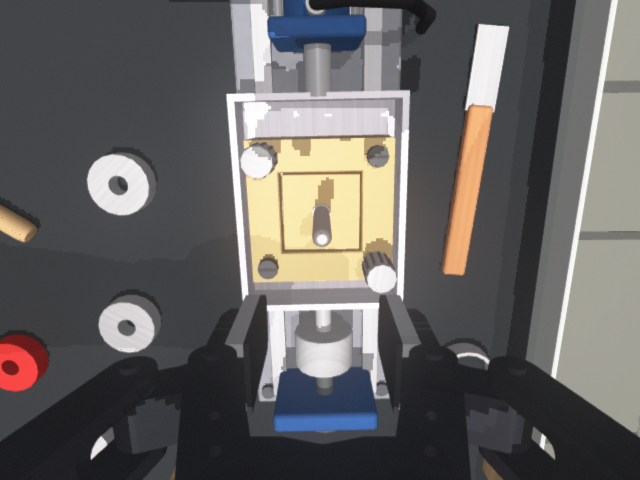

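View pics/s27c.png

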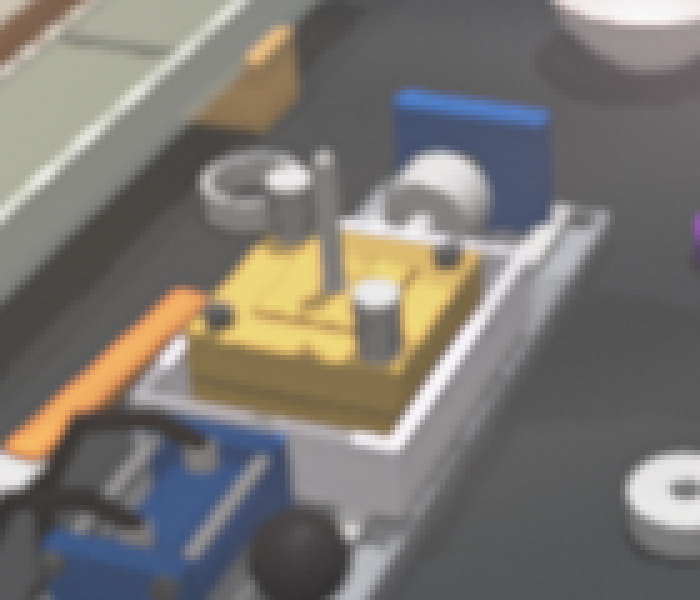

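Emit:
carry_out(increments="0 0 0 0.002 -0.036 0 0.085; 0 0 0 0.002 -0.036 0 0.085; 0 0 0 0.002 -0.036 0 0.085; 0 0 0 0.002 -0.036 0 0.085; 0 0 0 0.002 -0.036 0 0.085")

```text
time_s: 29.67
tool_pos: [0.4355, 0.0122, 0.2583]
eef_rot: [0.709, 0.705, 0.001, 0.001]
ft_force: [-0.7, -0.3, 0.4]
gripper_width: 0.0851
```

Emit:
carry_out(increments="0.005 0 -0.01 0 -0.003 0.03 0.085; 0 0 0 0 0 0.03 0.085; 0 0 0 0 0 0.02 0.085; 0 0 0 0 0 0 0.085; 0 0 0 0 0 0 0.085")

```text
time_s: 30.08
tool_pos: [0.4332, 0.0122, 0.1781]
eef_rot: [0.706, 0.709, -0.001, -0.001]
ft_force: [-0.4, -0.2, -0.2]
gripper_width: 0.0847
```

Emit:
carry_out(increments="0 0 0 0 0 0 0.085; 0 0 0 0 0 0 0.085; 0 0 0 0 0 0 0.085; 0 0 0 0 0 0 0.085; 0 0 0 0 0 0 0.085")

```text
time_s: 30.5
tool_pos: [0.4355, 0.0119, 0.1801]
eef_rot: [0.706, 0.709, 0.0, 0.001]
ft_force: [1.0, -0.1, 0.1]
gripper_width: 0.0851
```

```bash
cat >> h.py <<'E'
def discs(im,C,z=.02,lo=140):
    hsv=cv2.cvtColor(im,cv2.COLOR_BGR2HSV); m=((hsv[...,2]>lo)&(hsv[...,1]<40)).astype(np.uint8)
    m=cv2.morphologyEx(m,cv2.MORPH_OPEN,np.ones((3,3)))
    cs,hi=cv2.findContours(m,cv2.RETR_CCOMP,cv2.CHAIN_APPROX_NONE)
    for i,c in enumerate(cs):
        if hi[0][i][3]<0 or len(c)<8 or cv2.contourArea(c)<15: continue
        (u,v),(a,b),_=cv2.fitEllipse(c)
        if max(a,b)>1.9*min(a,b): continue
        p=plane(C,u,v,z); dep=np.linalg.norm(p-ray(C,u,v)[0])/C[0][0,0]
        if .010<dep*max(a,b)<.022: print('hole px',(round(u,1),round(v,1)),'dia',round(dep*max(a,b)*1e3,1),'pos',p.round(4))
E
python3 - <<'E'
from h import *
s=ctrl.sense();print(s['time_s'],s['tool_pos'],R.from_quat(s['eef_rot']).as_matrix().round(3))
im,C=snap('wrist','w28'); discs(im,C)
im,C=snap('top','t28'); discs(im,C)
E
```

```text
30.5 [0.43547337 0.01189451 0.18013005] [[-0.004  1.     0.002]
 [ 1.     0.004 -0.   ]
 [-0.     0.002 -1.   ]]
hole px (308.3, 385.7) dia 18.6 pos [ 0.4253 -0.1287  0.02  ]
hole px (322.7, 216.1) dia 17.4 pos [0.4364 0.0119 0.02  ]
hole px (393.0, 305.0) dia 17.7 pos [ 0.3598 -0.2741  0.02  ]
hole px (342.1, 281.8) dia 18.4 pos [ 0.4249 -0.1292  0.02  ]
hole px (589.0, 28.2) dia 18.4 pos [ 1.2274 -0.9039  0.02  ]
hole px (251.8, 15.8) dia 20.8 pos [1.2609 0.153  0.02  ]
```

View pics/w28.png

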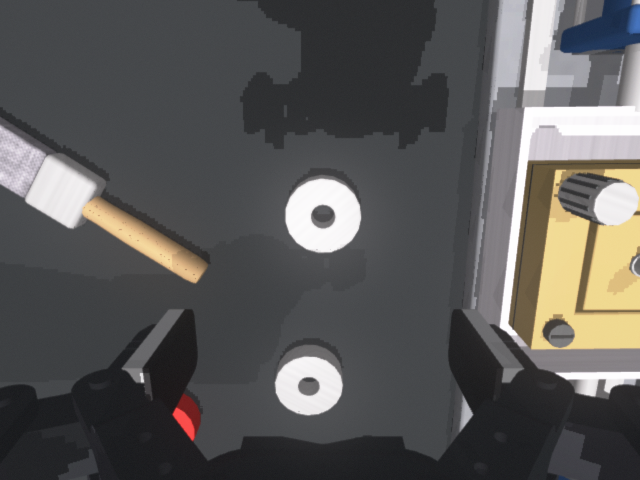

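Emit:
carry_out(increments="0 0 0 0 0.001 0.035 0.085; 0 0 0 0 0 0.04 0.085; 0 0 0 0 0 0.04 0.085; 0 0 0 0 0 0.035 0.085; 0 0 0 0 0 0.0 0.085")

```text
time_s: 31.02
tool_pos: [0.4291, 0.0127, 0.0236]
eef_rot: [0.706, 0.708, -0.004, -0.005]
ft_force: [-1.6, 0.2, -1.4]
gripper_width: 0.085
```

Emit:
carry_out(increments="0 0 0 0 0 0.012 0.085; 0 0 0 0 0 0.01 0.085; 0 0 0 0 0 0 0.085; 0 0 0 0 0 0 0.085; 0 0 0 0 0 0 0.085")

```text
time_s: 31.43
tool_pos: [0.4371, 0.0119, 0.0089]
eef_rot: [0.706, 0.709, 0.001, 0.001]
ft_force: [0.4, 0.4, -0.6]
gripper_width: 0.0847
```

```bash
python3 - <<'E'
from h import *
s=ctrl.sense();print(s['time_s'],s['tool_pos'],s['ft_force'])
im,C=snap('wrist','w29'); discs(im,C);crop(im,120,200,520,480,'w29c')
E
```

```text
31.4333 [0.43711472 0.01186583 0.00888545] [ 0.35908067  0.37445559 -0.61709696]
```

View pics/w29c.png

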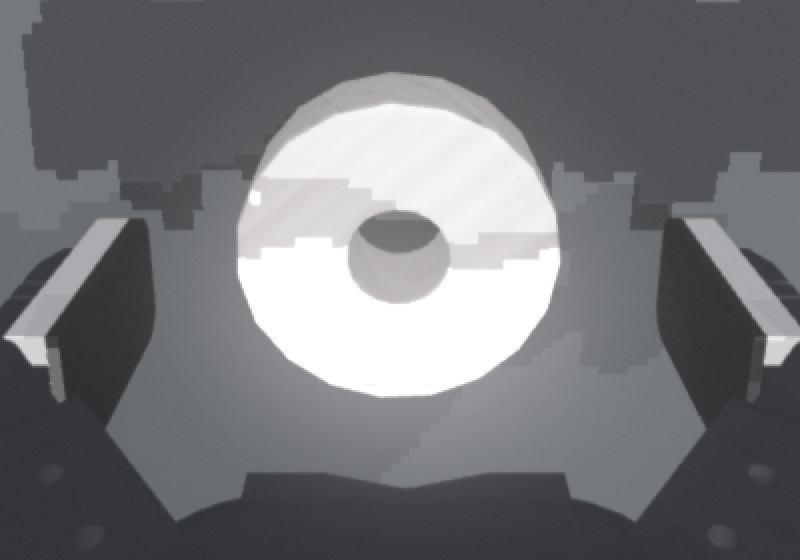

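Emit:
carry_out(increments="0 0 0 0 0 0.003 0.085; 0 0 0 0 0 0 0.085; 0 0 0 0 0 0 0.05; 0 0 0 0 0 0 0.05; 0 0 0 0 0 0 0.05")

```text
time_s: 31.9
tool_pos: [0.4359, 0.012, 0.0051]
eef_rot: [0.706, 0.708, 0.0, -0.0]
ft_force: [-3.5, 0.5, 15.2]
gripper_width: 0.0537
```

Emit:
carry_out(increments="0 0 0 0 0 0 0.05; 0 0 0 0 0 0 0.05; 0 0 0 0 0 0 0.05; 0 0 0 0 0 0 0.05; 0 0 0 0 0 0 0.05")

```text
time_s: 32.32
tool_pos: [0.4359, 0.012, 0.0053]
eef_rot: [0.706, 0.708, 0.0, 0.0]
ft_force: [-3.6, 0.6, 9.7]
gripper_width: 0.0539
```

```bash
python3 - <<'E'
from h import *
s=ctrl.sense();print(s['time_s'],s['tool_pos'],s['ft_force'],s['gripper_width'])
im,C=snap('wrist','w30'); discs(im,C);crop(im,120,200,520,480,'w30c');print(proj(C,toolpt([0,0,s['tool_pos'][2]-.02])))
E
```

```text
32.3167 [0.43592271 0.01198665 0.00528245] [-3.56428705  0.63920146  9.70065014] 0.05389392460397156
[321.24094852 335.35973117]
```

View pics/w30c.png

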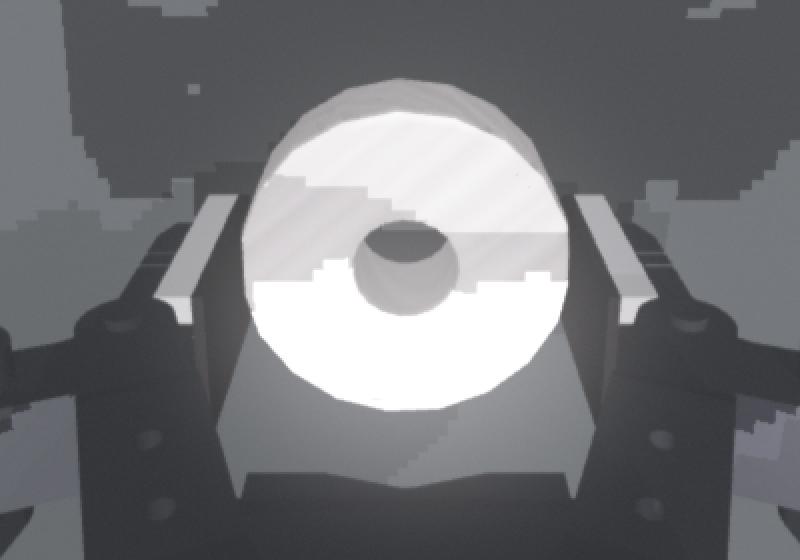

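Emit:
carry_out(increments="0 0 0 0 0 -0.02 0.05; 0 0 0 0 0 -0.04 0.05; 0 0 0 0 0 -0.04 0.05; 0 0 0 0 0 -0.04 0.05; 0 0 0 0 0 -0.04 0.05")

```text
time_s: 32.78
tool_pos: [0.4339, 0.0122, 0.1849]
eef_rot: [0.706, 0.709, -0.001, -0.001]
ft_force: [0.9, -0.5, -4.6]
gripper_width: 0.0535
```

Emit:
carry_out(increments="0 0 0 0 0.03 -0.02 0.05; 0 0 0 0 0.035 -0.01 0.05; 0 0 0 -0.003 0.035 0 0.05; 0 0 0 -0.003 0.035 0 0.05; 0 0 0 -0.003 0.03 0 0.05")

```text
time_s: 33.2
tool_pos: [0.602, 0.0037, 0.2132]
eef_rot: [0.706, 0.709, -0.0, -0.0]
ft_force: [0.6, 0.9, -4.2]
gripper_width: 0.0537
```

Emit:
carry_out(increments="0 0 0 -0.003 0.0174 0 0.05; 0 0 0 0 0 0 0.05; 0 0 0 0 0 0.015 0.05; 0 0 0 0 0 0.015 0.05; 0 0 0 0 0 0.01 0.05")

```text
time_s: 33.62
tool_pos: [0.6158, 0.0009, 0.1713]
eef_rot: [0.706, 0.709, -0.002, -0.002]
ft_force: [-0.9, -0.8, -5.3]
gripper_width: 0.0534
```

Emit:
carry_out(increments="0 0 0 0 0 0 0.05; 0 0 0 0 0 0 0.05; 0 0 0 0 0 0 0.05; 0 0 0 0 0 0 0.05; 0 0 0 0 0 0 0.05")

```text
time_s: 34.03
tool_pos: [0.6189, 0.0007, 0.1755]
eef_rot: [0.706, 0.709, 0.001, 0.001]
ft_force: [-0.8, 1.0, -4.4]
gripper_width: 0.0535
```

```bash
python3 - <<'E'
from h import *
s=ctrl.sense();print(s['time_s'],s['tool_pos'],s['ft_force'],s['gripper_width'],R.from_quat(s['eef_rot']).as_matrix().round(3))
rows([.6183,0,.175],down(.011))
im,C=snap('wrist','w31'); crop(im,120,100,520,400,'w31c')
print(proj(C,[.6186,.0003,.163]),proj(C,toolpt([.0005,.0005,.0053])),proj(C,toolpt([.0005,.0005,-.0147])))
E
```

```text
34.0333 [0.61886045 0.00067966 0.17552078] [-0.79827225  0.97335579 -4.42521247] 0.053466343489026444 [[-0.004  1.     0.002]
 [ 1.     0.004 -0.   ]
 [-0.     0.002 -1.   ]]
shift tool [-0.0007 -0.0006  0.0005] turn [ 0.0021  0.0002 -0.007 ]
[320.59454876 301.84226756] [322.39026015 307.58508858] [322.42716745 333.71365524]
```

View pics/w31c.png

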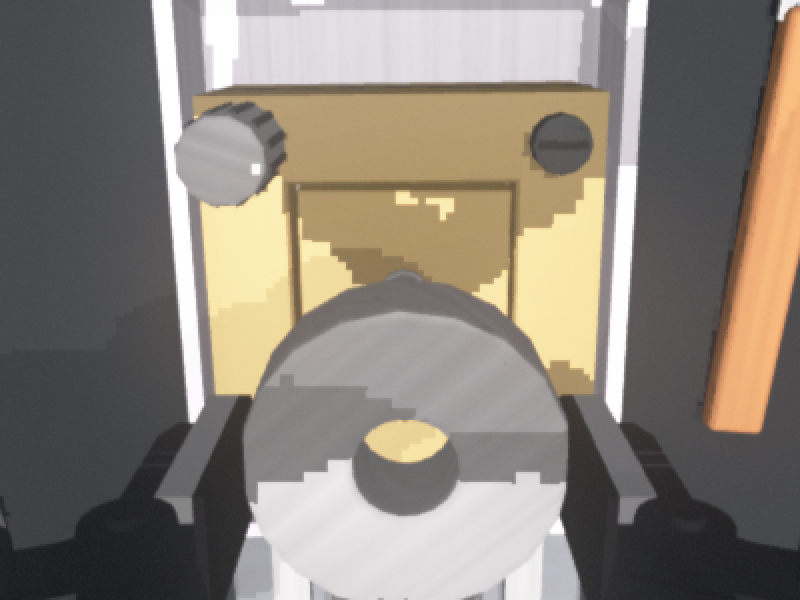

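```bash
python3 - <<'E'
from h import *
C=cal('wrist'); print(plane(C,322.5,235,.09)); s=ctrl.sense()
print('disc hole c (top face)',plane(C,120+406/2,100+467/2,s['tool_pos'][2]+.0147), s['tool_pos'])
E
```

```text
[0.61943376 0.00718313 0.09      ]
disc hole c (top face) [0.61936269 0.001331   0.1901179 ] [0.61876966 0.00068817 0.1754179 ]
```

Emit:
carry_out(increments="0 0 0 -0.0005 0 0.005 0.05; 0 0 0 0 0 0.005 0.05; 0 0 0 0 0 0.005 0.05; 0 0 0 0 0 0.005 0.05; 0 0 0 0 0 0 0.05")

```text
time_s: 34.5
tool_pos: [0.6168, 0.0004, 0.1523]
eef_rot: [0.706, 0.709, -0.001, -0.001]
ft_force: [-0.5, -1.3, -5.2]
gripper_width: 0.0536
```

```bash
python3 - <<'E'
from h import *
s=ctrl.sense();print(s['time_s'],s['tool_pos'],s['ft_force'],s['ft_torque'])
im,C=snap('wrist','w32'); crop(im,220,240,420,400,'w32c')
E
```

```text
34.5 [6.16843009e-01 3.68744602e-04 1.52332886e-01] [-0.50232918 -1.31205296 -5.21912367] [ 0.01424772 -0.01221482 -0.01576384]
```

View pics/w32c.png

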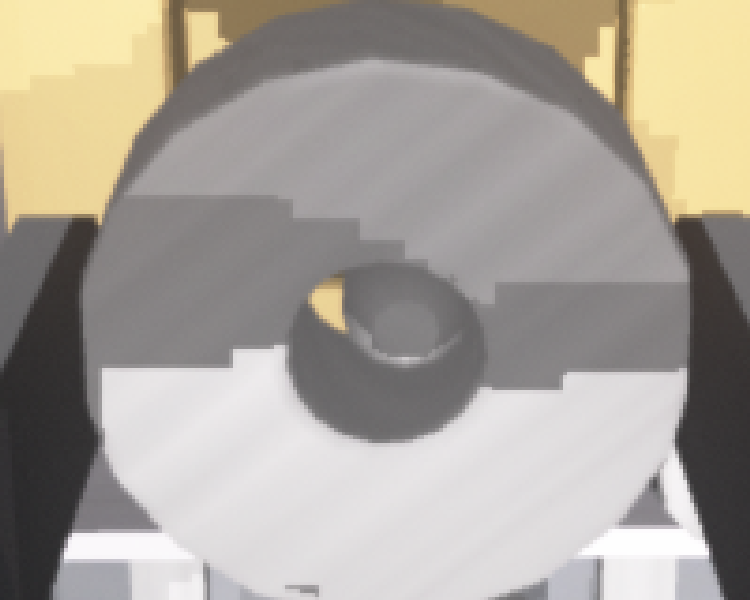

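Emit:
carry_out(increments="0 0 0 0 0.001 0.004 0.05; 0 0 0 0 0 0.004 0.05; 0 0 0 0 0 0.004 0.05; 0 0 0 0 0 0.004 0.05; 0 0 0 0 0 0.004 0.05")

```text
time_s: 34.97
tool_pos: [0.6191, 0.0002, 0.1338]
eef_rot: [0.706, 0.709, -0.0, -0.0]
ft_force: [0.3, -0.5, -4.1]
gripper_width: 0.0537
```

Emit:
carry_out(increments="0 0 0 0 0 0.004 0.05; 0 0 0 0 0 0.004 0.05; 0 0 0 0 0 0.004 0.05; 0 0 0 0 0 0.004 0.05; 0 0 0 0 0 0.004 0.05")

```text
time_s: 35.38
tool_pos: [0.6192, 0.0002, 0.1139]
eef_rot: [0.706, 0.709, 0.0, -0.0]
ft_force: [0.0, 0.3, -3.2]
gripper_width: 0.0533
```

Emit:
carry_out(increments="0 0 0 0 0 0.004 0.05; 0 0 0 0 0 0.004 0.05; 0 0 0 0 0 0.002 0.05; 0 0 0 0 0 0 0.05; 0 0 0 0 0 0 0.05")

```text
time_s: 35.8
tool_pos: [0.6191, 0.0002, 0.1042]
eef_rot: [0.706, 0.708, -0.0, -0.0]
ft_force: [0.4, 0.5, -5.0]
gripper_width: 0.0538
```

Emit:
carry_out(increments="0 0 0 0 0 0.003 0.05; 0 0 0 0 0 0.003 0.05; 0 0 0 0 0 0.0015 0.05; 0 0 0 0 0 0 0.05; 0 0 0 0 0 0 0.05")

```text
time_s: 36.22
tool_pos: [0.6189, 0.0003, 0.0966]
eef_rot: [0.706, 0.709, -0.0, -0.0]
ft_force: [0.5, -1.0, -4.2]
gripper_width: 0.0536
```

Emit:
carry_out(increments="0 0 0 0 0 0.001 0.05; 0 0 0 0 0 0 0.05; 0 0 0 0 0 0 0.07; 0 0 0 0 0 0 0.07; 0 0 0 0 0 0 0.07")

```text
time_s: 36.63
tool_pos: [0.6203, 0.0001, 0.097]
eef_rot: [0.706, 0.709, 0.001, 0.001]
ft_force: [-0.3, -0.4, 0.4]
gripper_width: 0.0699
```

Emit:
carry_out(increments="0 0 0 0 0 -0.01 0.07; 0 0 0 0 0 -0.02 0.07; 0 0 0 0 0 -0.03 0.07; 0 0 0 0 0 -0.04 0.07; 0 0 0 0 0 -0.04 0.07")

```text
time_s: 37.05
tool_pos: [0.6185, 0.0003, 0.2377]
eef_rot: [0.706, 0.709, -0.0, -0.0]
ft_force: [0.7, 0.6, 0.2]
gripper_width: 0.07
```

```bash
python3 - <<'E'
from h import *
s=ctrl.sense();print(s['time_s'],s['tool_pos'],s['ft_force'],s['gripper_width'])
im,C=snap('wrist','w33'); crop(im,160,60,480,300,'w33c'); im,C=snap('side','s33');crop(im,220,190,360,310,'s33c')
im,C=snap('top','t33'); discs(im,C)
E
```

```text
37.05 [6.18460417e-01 2.84722721e-04 2.37650282e-01] [0.70692929 0.60929763 0.20255523] 0.0699752932646656
hole px (393.0, 305.0) dia 17.7 pos [ 0.3598 -0.2741  0.02  ]
hole px (342.0, 281.5) dia 20.7 pos [ 0.4258 -0.1288  0.02  ]
hole px (411.0, 117.7) dia 20.8 pos [ 0.9258 -0.3392  0.02  ]
hole px (595.2, 48.6) dia 21.1 pos [ 1.1583 -0.9176  0.02  ]
hole px (247.3, 32.6) dia 21.2 pos [1.2033 0.1655 0.02  ]
hole px (403.5, 20.0) dia 18.6 pos [ 1.2506 -0.3236  0.02  ]
hole px (283.4, 12.8) dia 21.1 pos [1.272 0.054 0.02 ]
```

View pics/w33c.png

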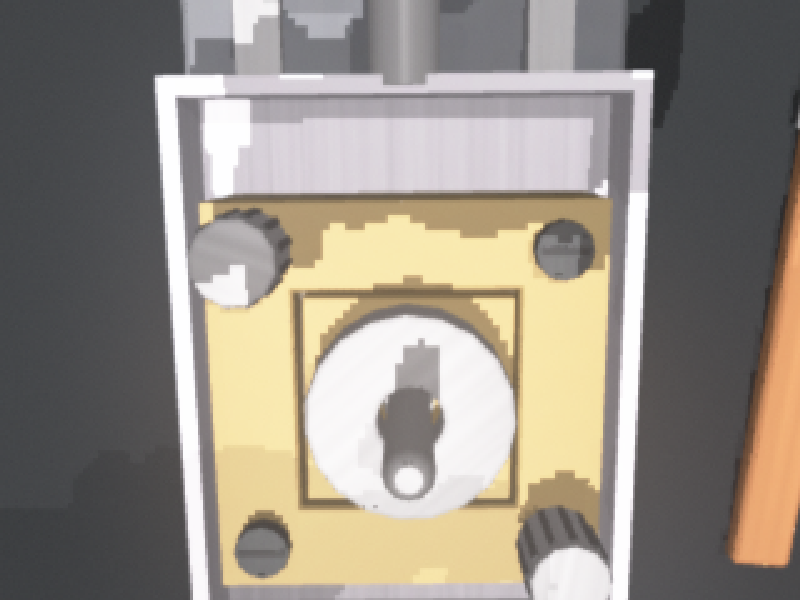

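View pics/s33c.png

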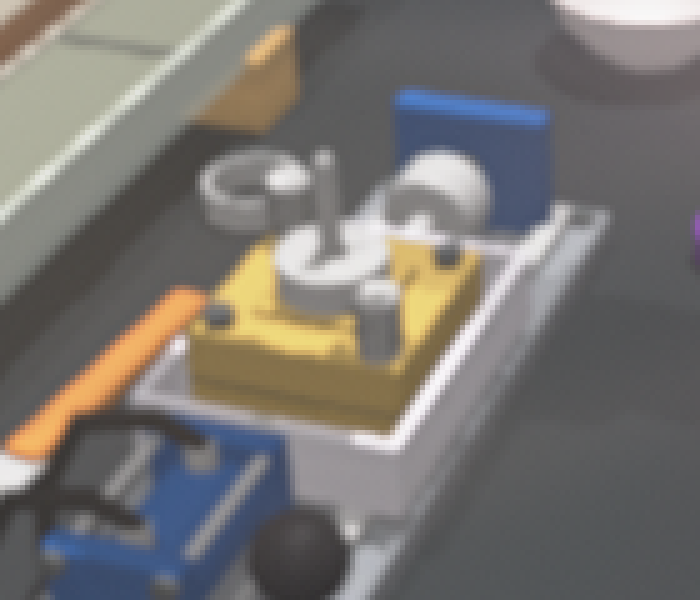

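Emit:
carry_out(increments="0 0 0 -0.0215 -0.0323 0 0.085; 0 0 0 -0.0215 -0.0323 0 0.085; 0 0 0 -0.0215 -0.0323 0 0.085; 0 0 0 -0.0215 -0.0323 0 0.085; 0 0 0 -0.0215 -0.0323 0 0.085")

```text
time_s: 37.62
tool_pos: [0.4559, -0.1082, 0.235]
eef_rot: [0.705, 0.709, -0.0, -0.001]
ft_force: [0.4, -1.1, 0.3]
gripper_width: 0.0852
```

Emit:
carry_out(increments="0 0 0 -0.0215 -0.0313 0.02 0.085; 0 0 0 0 0 0.04 0.085; 0 0 0 0 0 0 0.085; 0 0 0 0 0 0 0.085; 0 0 0 0 0 0 0.085")

```text
time_s: 38.03
tool_pos: [0.4288, -0.1289, 0.1774]
eef_rot: [0.705, 0.709, 0.0, 0.0]
ft_force: [-0.1, 0.9, 0.1]
gripper_width: 0.085
```

Emit:
carry_out(increments="0 0 0 0 0 0 0.085; 0 0 0 0 0 0 0.085; 0 0 0 0 0 0 0.085; 0 0 0 0 0 0 0.085; 0 0 0 0 0 0 0.085")

```text
time_s: 38.45
tool_pos: [0.4285, -0.1289, 0.177]
eef_rot: [0.705, 0.709, 0.0, 0.001]
ft_force: [-0.1, 0.6, -0.3]
gripper_width: 0.0848
```

```bash
python3 - <<'E'
from h import *
s=ctrl.sense();print(s['time_s'],s['tool_pos'])
im,C=snap('wrist','w34'); discs(im,C)
E
```

```text
38.45 [ 0.42851078 -0.12888866  0.17702506]
hole px (235.8, 392.7) dia 19.0 pos [ 0.36   -0.2742  0.02  ]
hole px (317.1, 218.1) dia 17.3 pos [ 0.4254 -0.1297  0.02  ]
```

View pics/w34.png

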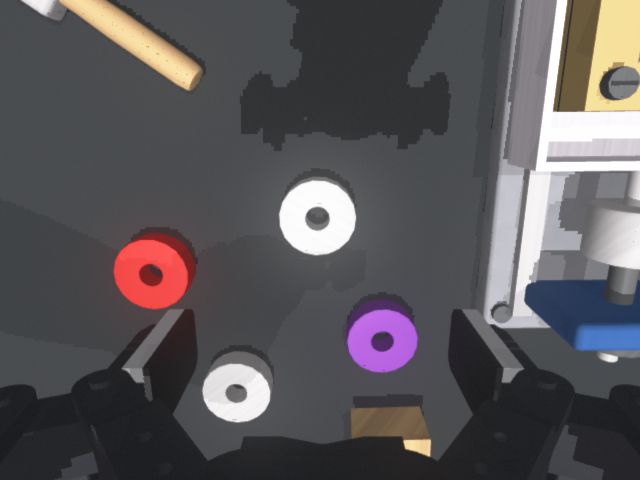

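Emit:
carry_out(increments="0 0 0 -0.0008 -0.003 0.035 0.085; 0 0 0 0 0 0.04 0.085; 0 0 0 0 0 0.04 0.085; 0 0 0 0 0 0.035 0.085; 0 0 0 0 0 0.0 0.085")

```text
time_s: 38.92
tool_pos: [0.4187, -0.1269, 0.0207]
eef_rot: [0.706, 0.708, -0.002, -0.006]
ft_force: [-1.4, 1.1, -0.6]
gripper_width: 0.0847
```

Emit:
carry_out(increments="0 0 0 0 0 0.01 0.085; 0 0 0 0 0 0.01 0.085; 0 0 0 0 0 0 0.085; 0 0 0 0 0 0 0.085; 0 0 0 0 0 0 0.085")

```text
time_s: 39.33
tool_pos: [0.4263, -0.1304, 0.0079]
eef_rot: [0.706, 0.709, 0.001, 0.001]
ft_force: [-0.5, -0.3, 0.2]
gripper_width: 0.0849
```

```bash
python3 - <<'E'
from h import *
s=ctrl.sense();print(s['time_s'],s['tool_pos'],s['ft_force'])
im,C=snap('wrist','w35'); crop(im,120,200,520,480,'w35c');print(proj(C,toolpt([0,0,s['tool_pos'][2]-.02])))
E
```

```text
39.3333 [ 0.42630802 -0.13042497  0.00785216] [-0.4604597  -0.30243168  0.15811884]
[320.96247183 331.39506493]
```

View pics/w35c.png

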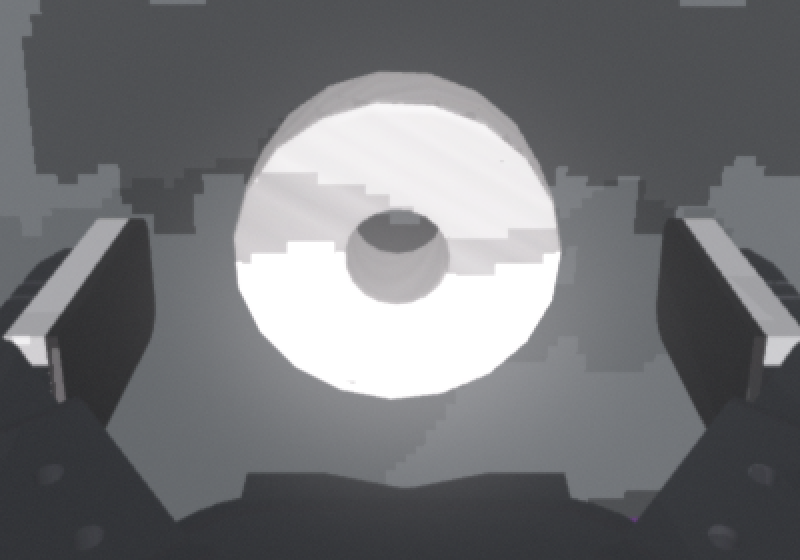

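Hole at (319,328), tool axis at (321,331): centred. Lower 3 mm and close.

Emit:
carry_out(increments="0 0 0 0.0005 -0.0005 0.0025 0.085; 0 0 0 0 0 0 0.085; 0 0 0 0 0 0 0.05; 0 0 0 0 0 0 0.05; 0 0 0 0 0 0 0.05")

```text
time_s: 39.8
tool_pos: [0.4247, -0.1293, 0.0047]
eef_rot: [0.706, 0.708, 0.0, 0.0]
ft_force: [-3.2, 1.4, 12.7]
gripper_width: 0.0539
```

Emit:
carry_out(increments="0 0 0 0 0 0 0.05; 0 0 0 0 0 0 0.05; 0 0 0 0 0 0 0.05; 0 0 0 0 0 0 0.05; 0 0 0 0 0 0 0.05")

```text
time_s: 40.22
tool_pos: [0.4247, -0.1292, 0.0048]
eef_rot: [0.706, 0.708, 0.0, 0.0]
ft_force: [-1.9, 2.4, 8.0]
gripper_width: 0.0539
```

```bash
python3 - <<'E'
from h import *
s=ctrl.sense();print(s['time_s'],s['tool_pos'],s['ft_force'],s['gripper_width'])
im,C=snap('wrist','w36'); discs(im,C);crop(im,120,200,520,480,'w36c');print(proj(C,toolpt([0,0,s['tool_pos'][2]-.02])))
E
```

```text
40.2167 [ 0.42465237 -0.12923439  0.00478698] [-1.89948993  2.38381696  8.00130363] 0.05388160912392943
[321.16613945 336.09393604]
```

View pics/w36c.png

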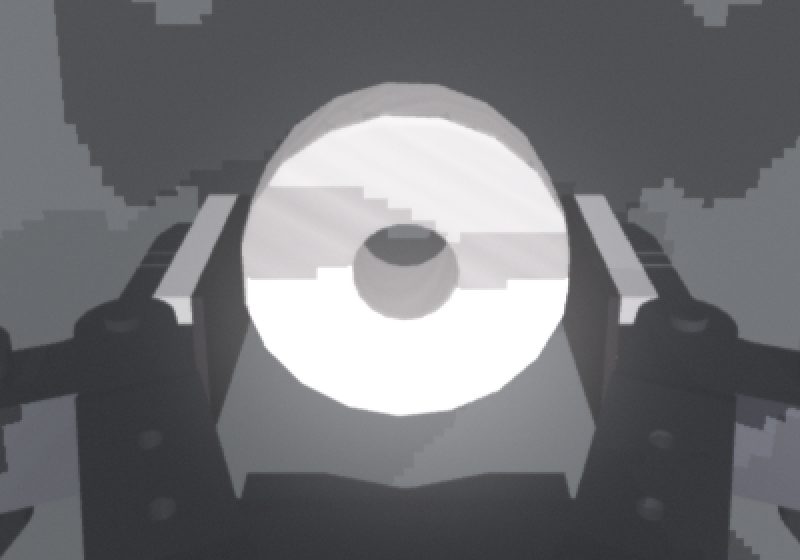

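Emit:
carry_out(increments="0 0 0 0 0 -0.02 0.05; 0 0 0 0 0 -0.04 0.05; 0 0 0 0 0 -0.04 0.05; 0 0 0 0 0 -0.04 0.05; 0 0 0 0 0 -0.04 0.05")

```text
time_s: 40.68
tool_pos: [0.4228, -0.1285, 0.1846]
eef_rot: [0.706, 0.709, -0.0, -0.001]
ft_force: [1.9, -0.5, -4.7]
gripper_width: 0.0536
```

Emit:
carry_out(increments="0 0 0 0.0215 0.032 -0.03 0.05; 0 0 0 0.0215 0.032 -0.01 0.05; 0 0 0 0.0215 0.032 0 0.05; 0 0 0 0.0215 0.032 0 0.05; 0 0 0 0.0215 0.032 0 0.05")

```text
time_s: 41.1
tool_pos: [0.5796, -0.0229, 0.2187]
eef_rot: [0.706, 0.708, -0.001, -0.001]
ft_force: [0.9, -1.2, -4.0]
gripper_width: 0.0532
```

Emit:
carry_out(increments="0 0 0 0.0215 0.032 0 0.05; 0 0 0 0 0 0 0.05; 0 0 0 0 0 0.015 0.05; 0 0 0 0 0 0.015 0.05; 0 0 0 0 0 0.01 0.05")

```text
time_s: 41.52
tool_pos: [0.6093, -0.0022, 0.1765]
eef_rot: [0.705, 0.709, -0.002, -0.002]
ft_force: [-0.2, -0.7, -4.9]
gripper_width: 0.0536
```

Emit:
carry_out(increments="0 0 0 0 0 0 0.05; 0 0 0 0 0 0 0.05; 0 0 0 0 0 0 0.05; 0 0 0 0 0 0 0.05; 0 0 0 0 0 0 0.05")

```text
time_s: 41.93
tool_pos: [0.6118, -0.0029, 0.1807]
eef_rot: [0.706, 0.708, 0.001, 0.001]
ft_force: [1.0, 0.1, -3.8]
gripper_width: 0.0535
```

```bash
python3 - <<'E'
from h import *
s=ctrl.sense();print(s['time_s'],s['tool_pos'],s['ft_force'],s['gripper_width'])
rows([.6190,.0006,.172],down(.006))
im,C=snap('wrist','w37'); crop(im,120,100,520,400,'w37c')
E
```

```text
41.9333 [ 0.61177473 -0.00286104  0.18070739] [ 0.96260145  0.07664214 -3.76981138] 0.05348598152741881
shift tool [0.0034 0.0072 0.0087] turn [ 0.0021  0.0002 -0.0022]
```

View pics/w37c.png

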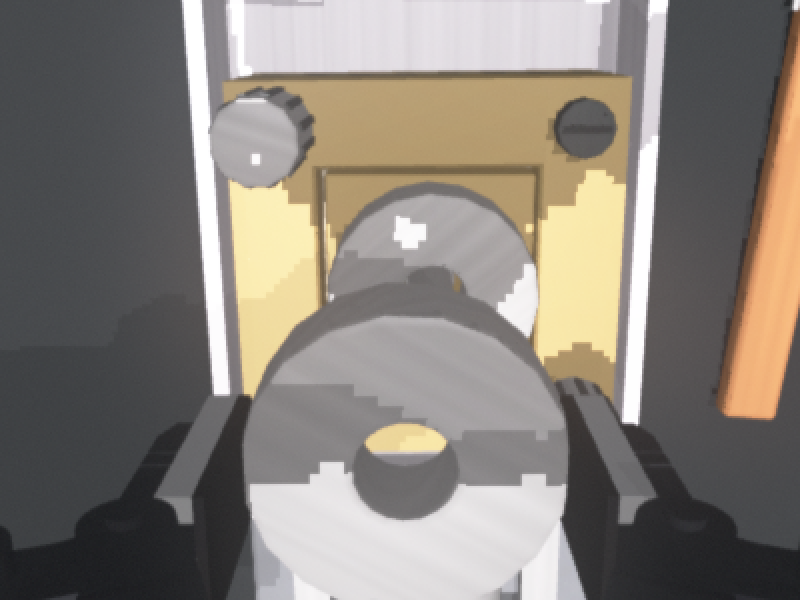

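Emit:
carry_out(increments="0 0 0 0.0034 0.007 0.005 0.05; 0 0 0 0 0 0 0.05; 0 0 0 0 0 0 0.05; 0 0 0 0 0 0 0.05; 0 0 0 0 0 0 0.05")

```text
time_s: 42.4
tool_pos: [0.618, 0.0008, 0.1744]
eef_rot: [0.706, 0.709, -0.0, -0.0]
ft_force: [0.3, -1.0, -4.4]
gripper_width: 0.0539
```

```bash
python3 - <<'E'
from h import *
s=ctrl.sense();print(s['time_s'],s['tool_pos'],s['ft_force'],s['gripper_width'])
im,C=snap('wrist','w38'); crop(im,120,100,520,400,'w38c')
s=ctrl.sense();print('disc hole c (top face)',plane(C,120+406/2,100+467/2,s['tool_pos'][2]+.0152))
E
```

```text
42.4 [0.61797752 0.00084558 0.17436836] [ 0.27124107 -1.04274164 -4.43929477] 0.053878886565137084
disc hole c (top face) [0.61860964 0.00179139 0.18960884]
```

View pics/w38c.png

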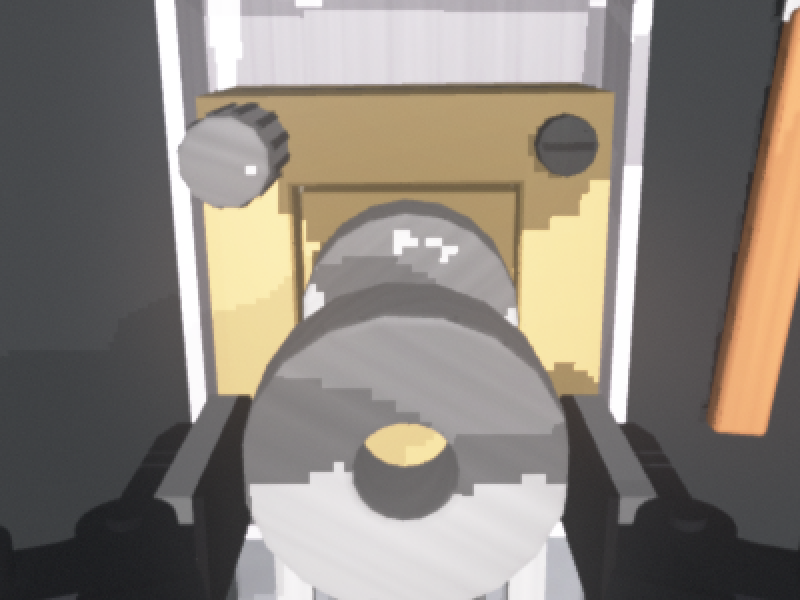

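Emit:
carry_out(increments="0 0 0 0 0.0008 0.004 0.05; 0 0 0 0 0 0.004 0.05; 0 0 0 0 0 0.004 0.05; 0 0 0 0 0 0.004 0.05; 0 0 0 0 0 0.004 0.05")

```text
time_s: 42.87
tool_pos: [0.6186, 0.0008, 0.1538]
eef_rot: [0.706, 0.709, -0.0, -0.0]
ft_force: [-0.5, -0.3, -3.8]
gripper_width: 0.0536
```

```bash
python3 - <<'E'
from h import *
s=ctrl.sense();print(s['time_s'],s['tool_pos'],s['ft_force'],s['ft_torque'])
im,C=snap('wrist','w39'); crop(im,220,240,420,400,'w39c')
E
```

```text
42.8667 [0.6185592  0.00080931 0.15376059] [-0.50410223 -0.32640347 -3.75025222] [ 0.03897743 -0.02109187  0.05058331]
```

View pics/w39c.png

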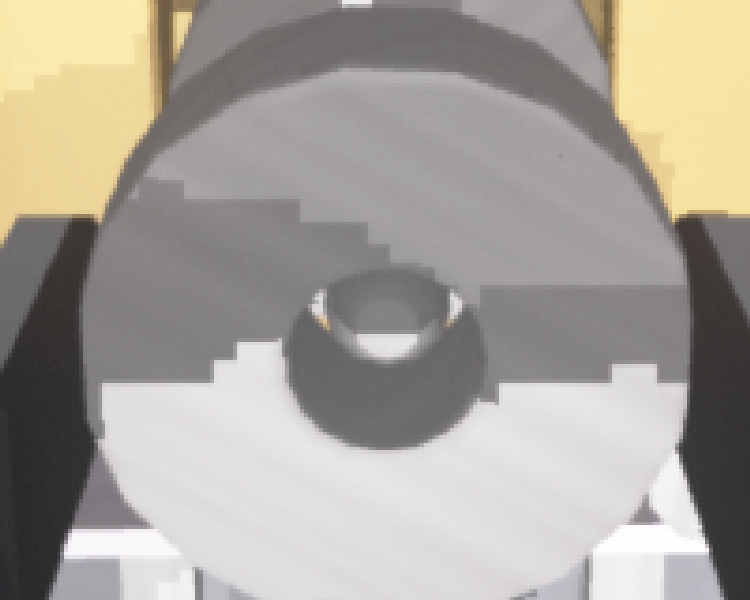

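Emit:
carry_out(increments="0 0 0 0 0 0.004 0.05; 0 0 0 0 0 0.004 0.05; 0 0 0 0 0 0.004 0.05; 0 0 0 0 0 0.004 0.05; 0 0 0 0 0 0.004 0.05")

```text
time_s: 43.33
tool_pos: [0.6188, 0.0008, 0.134]
eef_rot: [0.706, 0.709, 0.0, -0.0]
ft_force: [0.2, 0.3, -4.2]
gripper_width: 0.0538
```

Emit:
carry_out(increments="0 0 0 0 0 0.004 0.05; 0 0 0 0 0 0.004 0.05; 0 0 0 0 0 0.004 0.05; 0 0 0 0 0 0.002 0.05; 0 0 0 0 0 0.0 0.05")

```text
time_s: 43.75
tool_pos: [0.6183, 0.0008, 0.1197]
eef_rot: [0.706, 0.709, -0.0, -0.001]
ft_force: [-0.5, -0.5, -4.0]
gripper_width: 0.0539
```

Emit:
carry_out(increments="0 0 0 0 0 0.002 0.05; 0 0 0 0 0 0.001 0.05; 0 0 0 0 0 0 0.05; 0 0 0 0 0 0 0.05; 0 0 0 0 0 0 0.05")

```text
time_s: 44.17
tool_pos: [0.619, 0.0008, 0.1177]
eef_rot: [0.706, 0.708, 0.0, 0.0]
ft_force: [0.1, 0.3, -3.2]
gripper_width: 0.0537
```

Emit:
carry_out(increments="0 0 0 0 0 0.002 0.05; 0 0 0 0 0 0 0.05; 0 0 0 0 0 0 0.07; 0 0 0 0 0 0 0.07; 0 0 0 0 0 0 0.07")

```text
time_s: 44.58
tool_pos: [0.6198, 0.0007, 0.1165]
eef_rot: [0.706, 0.709, 0.001, 0.001]
ft_force: [0.5, -0.5, 0.1]
gripper_width: 0.07
```

Emit:
carry_out(increments="0 0 0 0 0 -0.01 0.07; 0 0 0 0 0 -0.02 0.07; 0 0 0 0 0 -0.03 0.07; 0 0 0 0 0 -0.04 0.07; 0 0 0 0 0 -0.025 0.07")

```text
time_s: 45.0
tool_pos: [0.6202, 0.0007, 0.2454]
eef_rot: [0.706, 0.709, 0.002, 0.002]
ft_force: [0.8, -0.4, 1.5]
gripper_width: 0.0703
```

```bash
python3 - <<'E'
from h import *
s=ctrl.sense();print(s['time_s'],s['tool_pos'],s['ft_force'],s['gripper_width'])
im,C=snap('wrist','w40'); crop(im,160,60,480,300,'w40c'); im,C=snap('side','s40');crop(im,220,190,360,310,'s40c')
im,C=snap('top','t40'); discs(im,C)
E
```

```text
45.0 [0.62022547 0.00067314 0.24543481] [ 0.77746391 -0.37253872  1.52586144] 0.0703012174105715
hole px (393.0, 305.0) dia 17.7 pos [ 0.3598 -0.2741  0.02  ]
hole px (247.5, 32.9) dia 21.3 pos [1.2022 0.1648 0.02  ]
hole px (458.3, 5.6) dia 20.5 pos [ 1.3018 -0.4975  0.02  ]
```

View pics/w40c.png

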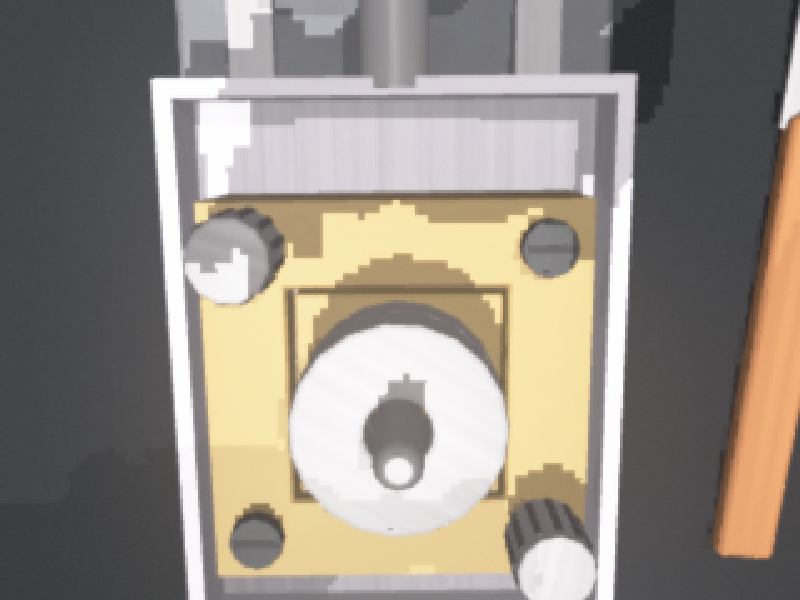

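View pics/s40c.png

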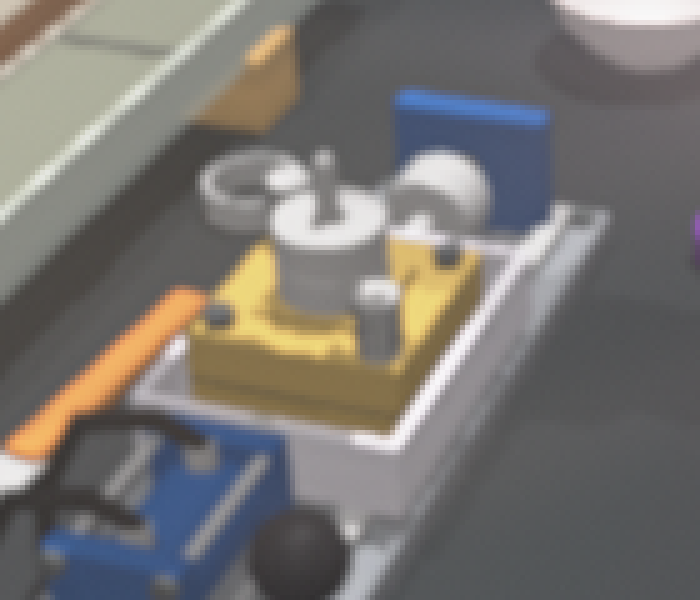

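Emit:
carry_out(increments="0 0 0 -0.0275 -0.026 0 0.085; 0 0 0 -0.0275 -0.026 0 0.085; 0 0 0 -0.0275 -0.026 0 0.085; 0 0 0 -0.0275 -0.026 0 0.085; 0 0 0 -0.0275 -0.026 0 0.085")

```text
time_s: 45.57
tool_pos: [0.4873, -0.1377, 0.2395]
eef_rot: [0.705, 0.709, -0.0, -0.001]
ft_force: [0.5, -1.9, 0.5]
gripper_width: 0.0854
```

Emit:
carry_out(increments="0 0 0 -0.0275 -0.026 0 0.085; 0 0 0 -0.0275 -0.026 0 0.085; 0 0 0 -0.0275 -0.026 0 0.085; 0 0 0 -0.0275 -0.026 0.02 0.085; 0 0 0 -0.0275 -0.026 0.04 0.085")

```text
time_s: 45.98
tool_pos: [0.3669, -0.2709, 0.1928]
eef_rot: [0.706, 0.708, -0.0, 0.003]
ft_force: [0.9, -0.9, -0.5]
gripper_width: 0.0851
```

Emit:
carry_out(increments="0 0 0 0 0 0 0.085; 0 0 0 0 0 0 0.085; 0 0 0 0 0 0 0.085; 0 0 0 0 0 0 0.085; 0 0 0 0 0 0 0.085")

```text
time_s: 46.4
tool_pos: [0.3684, -0.2677, 0.1919]
eef_rot: [0.705, 0.709, 0.0, 0.001]
ft_force: [0.2, -0.3, -0.1]
gripper_width: 0.0847
```

```bash
python3 - <<'E'
from h import *
s=ctrl.sense();print(s['time_s'],s['tool_pos'],R.from_quat(s['eef_rot']).as_matrix().round(3))
im,C=snap('wrist','w41'); discs(im,C)
E
```

```text
46.4 [ 0.36839914 -0.26774053  0.19188837] [[-0.006  1.     0.002]
 [ 1.     0.006 -0.001]
 [-0.001  0.002 -1.   ]]
hole px (310.1, 219.8) dia 15.8 pos [ 0.36   -0.2735  0.02  ]
hole px (597.9, 121.2) dia 17.5 pos [ 0.5628 -0.2012  0.02  ]
```

View pics/w41.png

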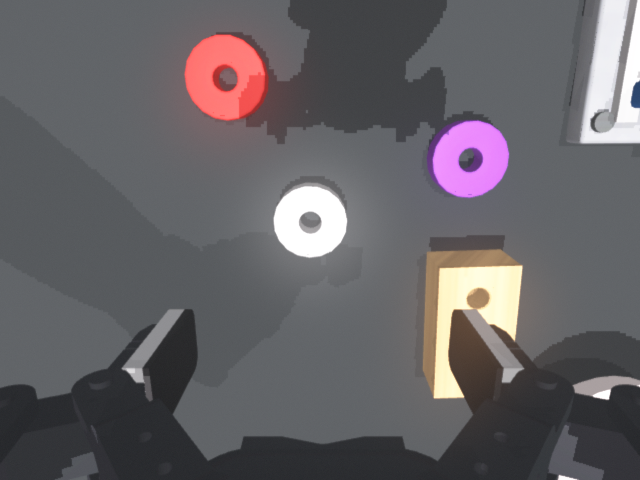

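Emit:
carry_out(increments="0 0 0 -0.006 -0.0084 0.03 0.085; 0 0 0 0 0 0.04 0.085; 0 0 0 0 0 0.04 0.085; 0 0 0 0 0 0.03 0.085; 0 0 0 0 0 0.02 0.085")

```text
time_s: 46.87
tool_pos: [0.358, -0.2721, 0.0284]
eef_rot: [0.705, 0.709, 0.0, -0.001]
ft_force: [-0.4, 0.2, -0.3]
gripper_width: 0.0851
```

Emit:
carry_out(increments="0 0 0 0 0 0.012 0.085; 0 0 0 0 0 0.01 0.085; 0 0 0 0 0 0 0.085; 0 0 0 0 0 0 0.085; 0 0 0 0 0 0 0.085")

```text
time_s: 47.28
tool_pos: [0.3598, -0.2746, 0.0098]
eef_rot: [0.705, 0.709, -0.0, 0.001]
ft_force: [-0.1, -0.7, 0.2]
gripper_width: 0.0852
```

```bash
python3 - <<'E'
from h import *
s=ctrl.sense();print(s['time_s'],s['tool_pos'],s['ft_force'])
im,C=snap('wrist','w42'); crop(im,120,200,520,480,'w42c');print(proj(C,toolpt([0,0,s['tool_pos'][2]-.02])))
E
```

```text
47.2833 [ 0.35976793 -0.27459307  0.00983629] [-0.09444106 -0.67012704  0.19893473]
[321.27216981 329.36627732]
```

View pics/w42c.png

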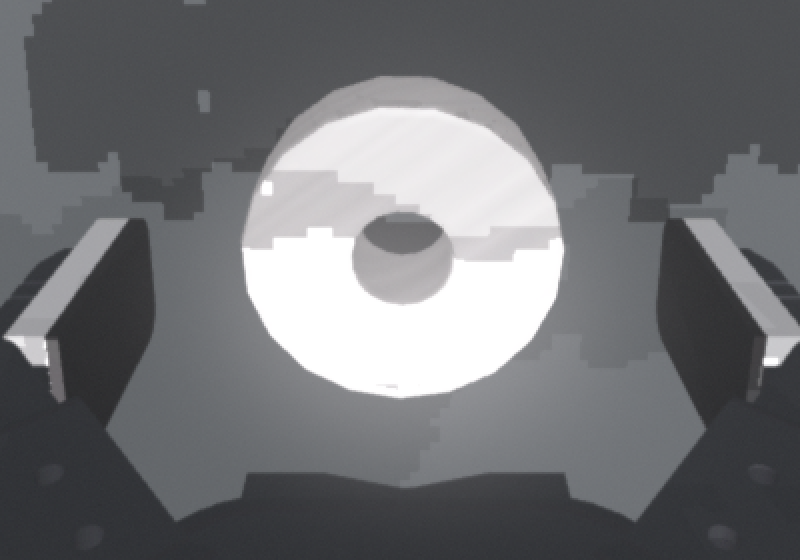

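Centred (hole at (321,329), axis (321,329)). Lower 4 mm and close.

Emit:
carry_out(increments="0 0 0 0 0 0.0045 0.085; 0 0 0 0 0 0 0.085; 0 0 0 0 0 0 0.05; 0 0 0 0 0 0 0.05; 0 0 0 0 0 0 0.05")

```text
time_s: 47.75
tool_pos: [0.3589, -0.274, 0.0051]
eef_rot: [0.706, 0.709, 0.0, 0.0]
ft_force: [-2.2, 4.2, 11.6]
gripper_width: 0.054
```

Emit:
carry_out(increments="0 0 0 0 0 0 0.05; 0 0 0 0 0 0 0.05; 0 0 0 0 0 0 0.05; 0 0 0 0 0 0 0.05; 0 0 0 0 0 0 0.05")

```text
time_s: 48.17
tool_pos: [0.3589, -0.2739, 0.0052]
eef_rot: [0.706, 0.708, 0.0, 0.0]
ft_force: [-1.1, 1.9, 9.7]
gripper_width: 0.0536
```

```bash
python3 - <<'E'
from h import *
s=ctrl.sense();print(s['time_s'],s['tool_pos'],s['ft_force'],s['gripper_width'])
im,C=snap('wrist','w43'); crop(im,120,200,520,480,'w43c');print(proj(C,toolpt([0,0,s['tool_pos'][2]-.02])))
E
```

```text
48.1667 [ 0.35890759 -0.27392945  0.00524972] [-1.14682693  1.86880515  9.6579911 ] 0.05363673816943117
[321.07844573 335.32411566]
```

View pics/w43c.png

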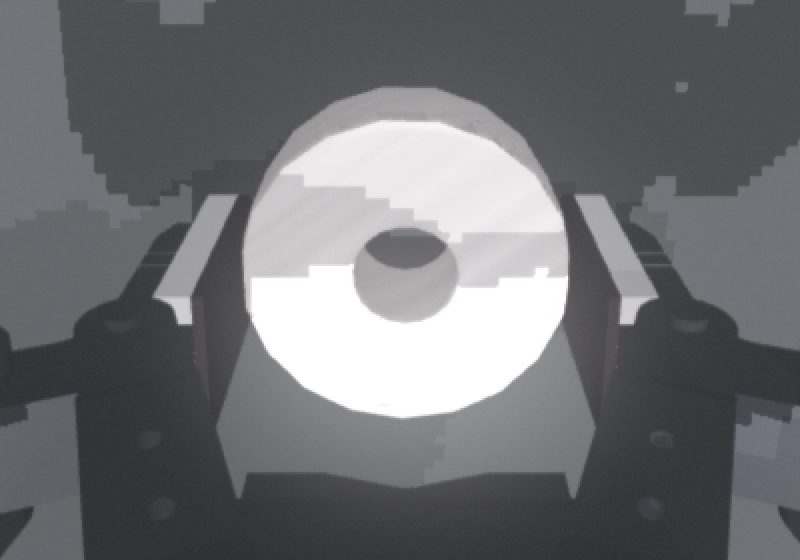

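Emit:
carry_out(increments="0 0 0 0 0 -0.02 0.05; 0 0 0 0 0 -0.04 0.05; 0 0 0 0 0 -0.04 0.05; 0 0 0 0 0 -0.04 0.05; 0 0 0 0 0 -0.04 0.05")

```text
time_s: 48.63
tool_pos: [0.3575, -0.2728, 0.1852]
eef_rot: [0.706, 0.708, 0.0, -0.001]
ft_force: [0.9, -1.4, -4.4]
gripper_width: 0.0539
```

Emit:
carry_out(increments="0 0 0 0.0275 0.026 -0.01 0.05; 0 0 0 0.0275 0.026 -0.01 0.05; 0 0 0 0.0275 0.026 -0.01 0.05; 0 0 0 0.0275 0.026 -0.005 0.05; 0 0 0 0.0275 0.026 0 0.05")

```text
time_s: 49.05
tool_pos: [0.4891, -0.1346, 0.2202]
eef_rot: [0.706, 0.708, 0.0, 0.001]
ft_force: [1.4, -1.2, -3.0]
gripper_width: 0.0537
```

Emit:
carry_out(increments="0 0 0 0.0275 0.026 0 0.05; 0 0 0 0.0275 0.026 0 0.05; 0 0 0 0.0275 0.026 0 0.05; 0 0 0 0.0275 0.026 0 0.05; 0 0 0 0.0265 0.026 0 0.05")

```text
time_s: 49.47
tool_pos: [0.6174, 0.0031, 0.2179]
eef_rot: [0.706, 0.709, -0.001, -0.001]
ft_force: [1.7, -0.8, -3.5]
gripper_width: 0.0541
```

Emit:
carry_out(increments="0 0 0 0 0 0 0.05; 0 0 0 0 0 0.01 0.05; 0 0 0 0 0 0.015 0.05; 0 0 0 0 0 0 0.05; 0 0 0 0 0 0 0.05")

```text
time_s: 49.88
tool_pos: [0.6147, 0.0006, 0.1918]
eef_rot: [0.706, 0.708, -0.002, -0.002]
ft_force: [-0.2, -0.3, -3.2]
gripper_width: 0.0537
```

```bash
python3 - <<'E'
from h import *
s=ctrl.sense();print(s['time_s'],s['tool_pos'],s['ft_force'],s['gripper_width'])
rows([.6190,.0012,.1755],down(.006))
E
```

```text
49.8833 [0.61474292 0.00063012 0.19183507] [-0.20524175 -0.28253885 -3.19663928] 0.053653328390928866
shift tool [0.0006 0.0044 0.0163] turn [-0.0057 -0.0004 -0.003 ]
```

Emit:
carry_out(increments="0 0 0 0.0006 0.002 0.008 0.05; 0 0 0 0 0 0.008 0.05; 0 0 0 0 0 0 0.05; 0 0 0 0 0 0 0.05; 0 0 0 0 0 0 0.05")

```text
time_s: 50.3
tool_pos: [0.6195, 0.0017, 0.1784]
eef_rot: [0.706, 0.708, 0.0, 0.0]
ft_force: [-0.1, -0.3, -3.7]
gripper_width: 0.0538
```

```bash
python3 - <<'E'
from h import *
s=ctrl.sense();print(s['time_s'],s['tool_pos'],s['ft_force'],s['gripper_width'])
rows([.6190,.0012,.1755],down(.006))
im,C=snap('wrist','w44'); crop(im,120,100,520,400,'w44c')
E
```

```text
50.3 [0.61946867 0.00165655 0.17839868] [-0.07171923 -0.29444634 -3.69723622] 0.053825743318971844
shift tool [-0.0005 -0.0005  0.0029] turn [ 0.0002  0.     -0.0023]
```

View pics/w44c.png

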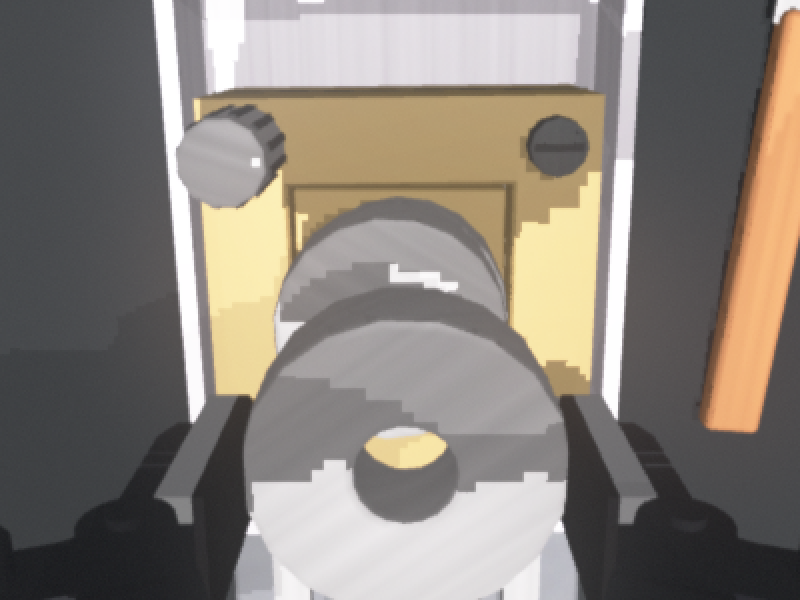

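Aligned to about 0.5 mm. Lower slowly.

Emit:
carry_out(increments="0 0 0 -0.0005 -0.0003 0.005 0.05; 0 0 0 0 0 0.005 0.05; 0 0 0 0 0 0.005 0.05; 0 0 0 0 0 0.005 0.05; 0 0 0 0 0 0.003 0.05")

```text
time_s: 50.77
tool_pos: [0.6185, 0.0014, 0.154]
eef_rot: [0.706, 0.709, -0.0, -0.001]
ft_force: [-1.2, 0.0, -3.8]
gripper_width: 0.0538
```

```bash
python3 - <<'E'
from h import *
s=ctrl.sense();print(s['time_s'],s['tool_pos'],s['ft_force'],s['ft_torque'])
im,C=snap('wrist','w45'); crop(im,220,240,420,400,'w45c')
E
```

```text
50.7667 [0.6185268  0.00142785 0.15403296] [-1.16161516  0.01953857 -3.82953765] [ 0.03406495  0.05386456 -0.00251167]
```

View pics/w45c.png

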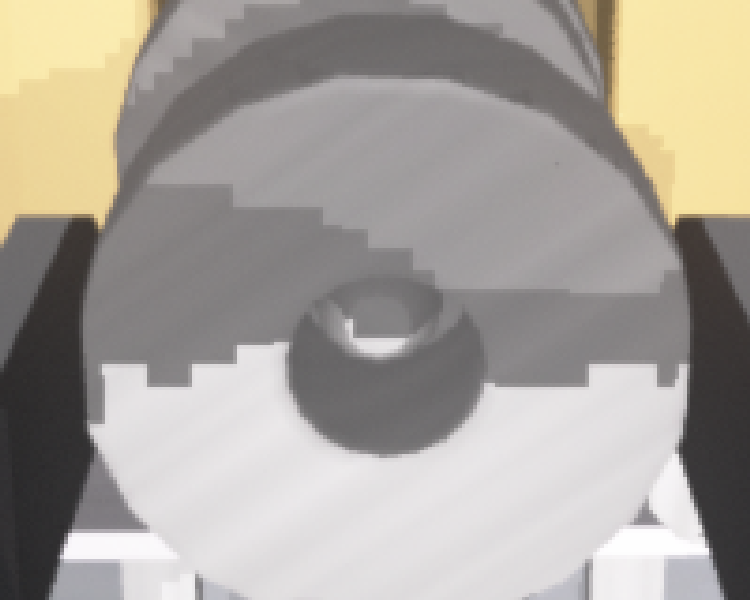

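Emit:
carry_out(increments="0 0 0 0 0 0.004 0.05; 0 0 0 0 0 0.004 0.05; 0 0 0 0 0 0.004 0.05; 0 0 0 0 0 0.002 0.05; 0 0 0 0 0 0 0.05")

```text
time_s: 51.23
tool_pos: [0.6186, 0.0014, 0.1405]
eef_rot: [0.706, 0.709, -0.0, -0.001]
ft_force: [-0.4, -0.5, -2.8]
gripper_width: 0.0538
```

Emit:
carry_out(increments="0 0 0 0 0 0.002 0.05; 0 0 0 0 0 0 0.05; 0 0 0 0 0 0 0.05; 0 0 0 0 0 0 0.05; 0 0 0 0 0 0 0.05")

```text
time_s: 51.65
tool_pos: [0.6194, 0.0013, 0.1395]
eef_rot: [0.706, 0.709, 0.0, 0.0]
ft_force: [-0.3, -0.8, -1.2]
gripper_width: 0.0537
```

Emit:
carry_out(increments="0 0 0 0 0 0.0015 0.05; 0 0 0 0 0 0.001 0.05; 0 0 0 0 0 0 0.05; 0 0 0 0 0 0 0.05; 0 0 0 0 0 0 0.05")

```text
time_s: 52.07
tool_pos: [0.6191, 0.0013, 0.1367]
eef_rot: [0.706, 0.709, -0.0, -0.0]
ft_force: [0.3, 0.1, -3.6]
gripper_width: 0.0537
```

Not yet touching; release 1 mm above and rise.

Emit:
carry_out(increments="0 0 0 0 0 0.001 0.05; 0 0 0 0 0 0 0.05; 0 0 0 0 0 0 0.07; 0 0 0 0 0 0 0.07; 0 0 0 0 0 0 0.07")

```text
time_s: 52.48
tool_pos: [0.6199, 0.0013, 0.1366]
eef_rot: [0.706, 0.709, 0.001, 0.001]
ft_force: [0.6, -0.6, 0.5]
gripper_width: 0.0696
```

Emit:
carry_out(increments="0 0 0 0 0 -0.01 0.07; 0 0 0 0 0 -0.02 0.07; 0 0 0 0 0 -0.03 0.07; 0 0 0 0 0 -0.03 0.07; 0 0 0 0 0 -0.02 0.07")

```text
time_s: 52.9
tool_pos: [0.6205, 0.0012, 0.2502]
eef_rot: [0.706, 0.709, 0.002, 0.002]
ft_force: [0.6, -0.4, -0.0]
gripper_width: 0.0698
```

```bash
python3 - <<'E'
from h import *
s=ctrl.sense();print(s['time_s'],s['tool_pos'],s['ft_force'],s['gripper_width'])
im,C=snap('wrist','w46'); crop(im,160,60,480,300,'w46c'); im,C=snap('side','s46');crop(im,200,190,360,310,'s46c')
im,C=snap('top','t46')
E
```

```text
52.9 [0.62052117 0.00122538 0.25019373] [ 0.55920369 -0.41881915 -0.04740734] 0.06981919084860572
```

View pics/w46c.png

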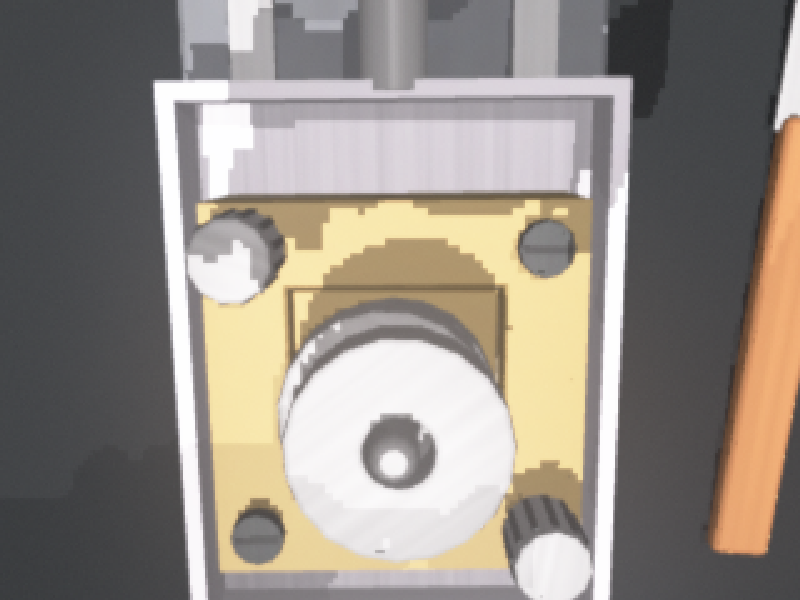

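View pics/s46c.png

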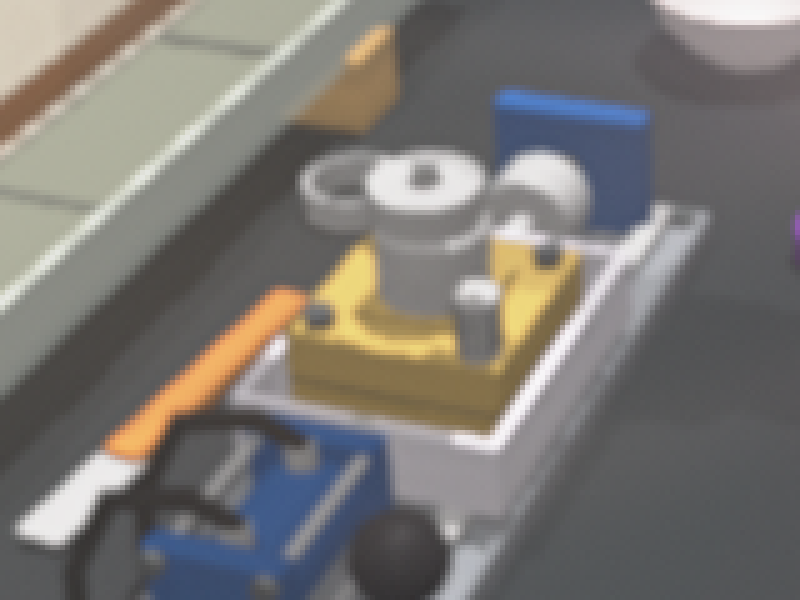

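View pics/t46.png

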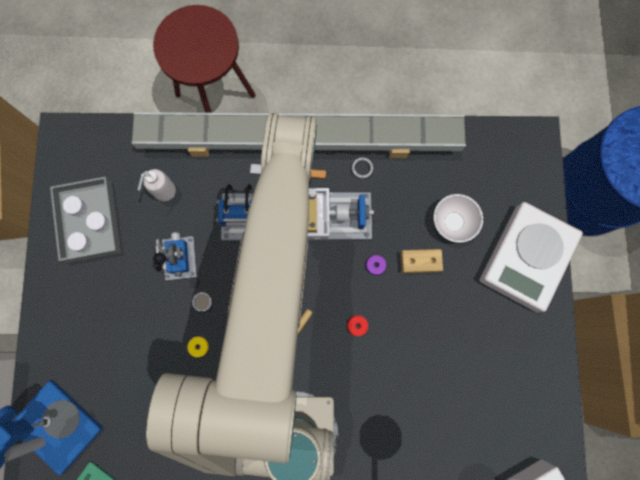

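```bash
python3 - <<'E'
from h import *
im=cv2.imread('pics/s46.png');C=cal('side')
for z in (.13,.15,.163): print(z,proj(C,[.619,.001,z]))
v=im.copy()
big=cv2.resize(im[205:265,255:325],None,fx=10,fy=10,interpolation=cv2.INTER_CUBIC)
cols=[(0,0,255),(0,255,0),(255,0,0),(0,255,255)]
for z,c in zip((.09,.11,.13,.15),cols):
    pts=np.array([(proj(C,[.6195+.028*np.cos(a),.0015+.028*np.sin(a),z])-[255,205]+.5)*10 for a in np.linspace(0,6.28,60)]).astype(int)
    cv2.polylines(big,[pts],True,c,1)
cv2.imwrite('pics/s46e.png',big)
E
```

```text
0.13 [285.62785929 232.04943636]
0.15 [284.97284682 224.78562693]
0.163 [284.53998089 219.98532809]
```

View pics/s46e.png

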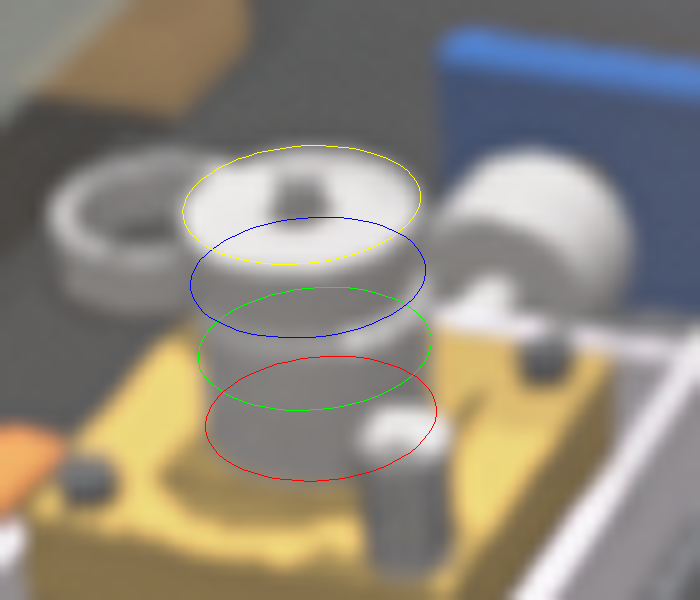

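Emit:
carry_out(increments="0 0 0 0 0 -0.03 0.0; 0 0 0 0 -0.02 -0.02 0.0; 0 0 0 0.02 -0.03 0 0.0; 0 0 0 0.028 -0.03 0 0.0; 0 0 0 0.028 -0.03 0 0.0")

```text
time_s: 53.47
tool_pos: [0.5074, 0.077, 0.295]
eef_rot: [0.706, 0.708, -0.0, -0.0]
ft_force: [-0.1, 1.1, 0.2]
gripper_width: 0.0096
```

Emit:
carry_out(increments="0 0 0 0.03 -0.025 0 0; 0 0 0 0.03 -0.025 0 0; 0 0 0 0.03 -0.025 0 0; 0 0 0 0.035 -0.02 0 0; 0 0 0 0.035 -0.02 0 0")

```text
time_s: 53.88
tool_pos: [0.391, 0.2371, 0.2949]
eef_rot: [0.706, 0.708, -0.001, -0.0]
ft_force: [-0.2, 0.1, -0.3]
gripper_width: 0.0005
```

```bash
python3 - <<'E'
from h import *
s=ctrl.sense();print(s['time_s'],s['tool_pos'],s['joint_pos'].round(2))
im,C=snap('wrist','w47'); im,D=snap('side','s47'); crop(im,200,240,400,440,'s47c',3)
E
```

```text
53.8833 [0.3909968  0.23711933 0.29488429] [ 0.4  -0.05 -0.26  1.36  0.    1.97]
```

View pics/w47.png

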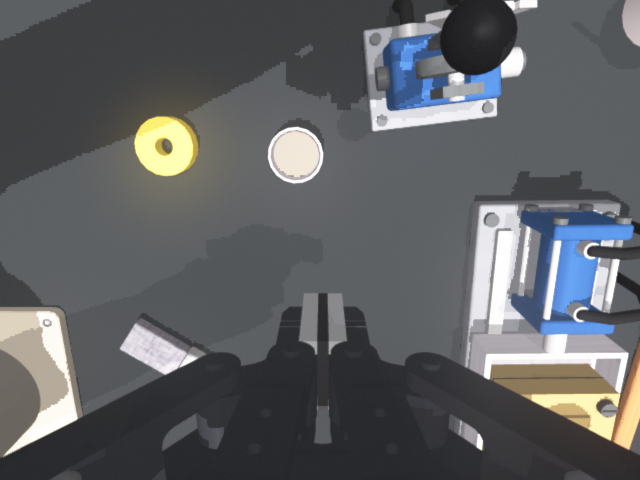

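View pics/s47c.png

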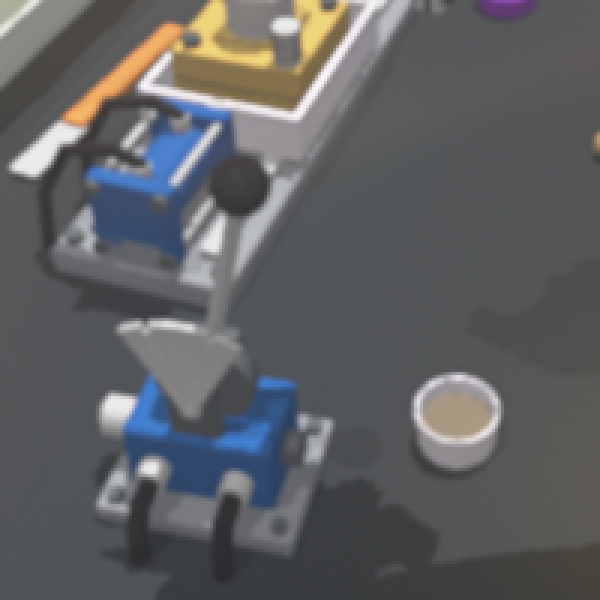

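```bash
python3 - <<'E'
from h import *
C=cal('wrist');D=cal('side')
print(tri(ray(C,479,33),ray(D,279.7,301.3)), plane(C,479,33,.228))
for p in [(372,131),(497,117),(365,31)]: print(plane(C,*p,.01).round(4))
E
```

```text
(array([0.45729152, 0.34460195, 0.23268059]), [np.float64(0.00099687120138421), np.float64(0.000996871201384195)]) [0.45780457 0.34515684 0.228     ]
[0.4362 0.2961 0.01  ]
[0.5548 0.3104 0.01  ]
[0.4261 0.3839 0.01  ]
```

Emit:
carry_out(increments="0 0 0 0.034 0.004 0 0; 0 0 0 0.034 0.004 0 0; 0 0 0 0.033 0.0035 0 0; 0 0 -0.12 0 0 0 0; 0 0 0 0 0 0 0")

```text
time_s: 54.4
tool_pos: [0.4041, 0.3381, 0.2944]
eef_rot: [0.66, 0.751, -0.001, -0.0]
ft_force: [0.0, -0.3, -0.5]
gripper_width: 0.0002
```

Emit:
carry_out(increments="0 0 0 0 0 0 0; 0 0 0 0 0 0.02 0; 0 0 0 0 0 0.02 0; 0 0 0 0 0 0 0; 0 0 0 0 0 0 0")

```text
time_s: 54.82
tool_pos: [0.4034, 0.3357, 0.2546]
eef_rot: [0.663, 0.749, -0.002, -0.0]
ft_force: [-0.4, 0.9, 0.8]
gripper_width: -0.0
```

```bash
python3 - <<'E'
from h import *
s=ctrl.sense();print(s['time_s'],s['tool_pos'],s['joint_pos'].round(2)); rows([.4025,.338,.222],down(.12))
im,C=snap('wrist','w48'); im,D=snap('side','s48'); crop(im,200,220,400,400,'s48c',3)
E
```

```text
54.8167 [0.40337685 0.33573666 0.25462121] [ 0.57  0.09 -0.2   1.28 -0.    2.02]
shift tool [ 0.0024 -0.0005  0.0326] turn [-0.0032  0.0017  0.001 ]
```

View pics/w48.png

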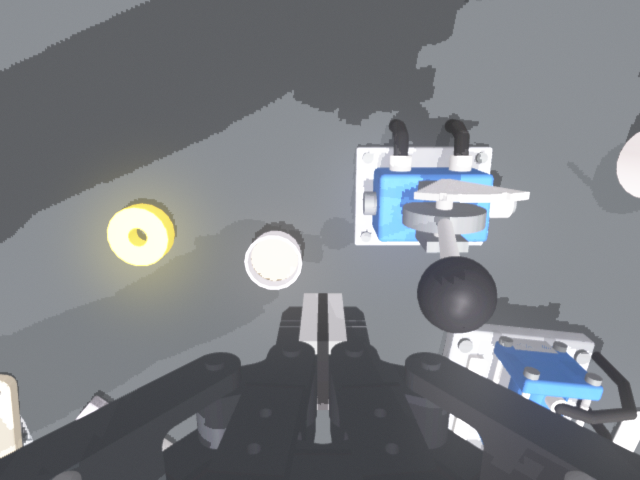

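View pics/s48c.png

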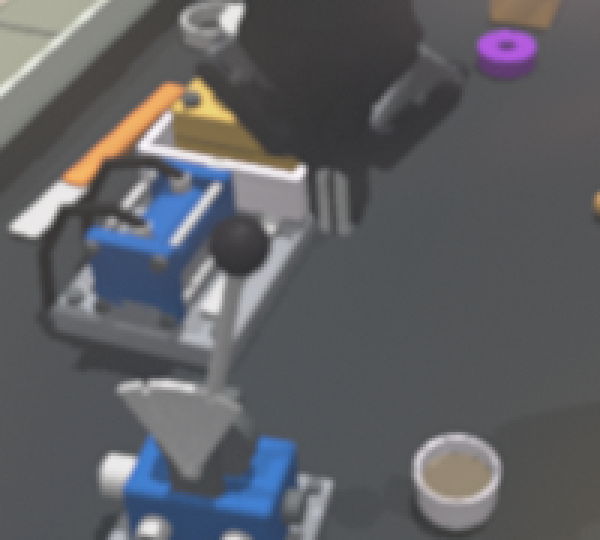

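```bash
python3 - <<'E'
from h import *
C=cal('wrist');D=cal('side');s=ctrl.sense();T=R.from_quat(s['eef_rot']).inv()
p,e=tri(ray(C,457,294),ray(D,279.7,301.3));print(p,e,'tool',T.apply(p-s['tool_pos']))
q=[plane(C,*c,.008) for c in [(357,148),(491,148),(355,244),(487,244)]]; c=np.mean(q,0);print('foot centre',c,'rel knob in tool',T.apply(c-p))
E
```

```text
[0.46186085 0.33990399 0.22834324] [np.float64(0.0007683824054624789), np.float64(0.0007683824054623809)] tool [-0.00409262  0.05696008  0.02841057]
foot centre [0.49708223 0.34554039 0.008     ] rel knob in tool [0.00122084 0.03543993 0.2203769 ]
```

Emit:
carry_out(increments="0 0 0 -0.002 0 0.018 0; 0 0 0 -0.002 0 0.017 0; 0 0 0 0 0.005 0 0; 0 0 0 0 0.008 0 0; 0 0 0 0 0.006 0 0")

```text
time_s: 55.33
tool_pos: [0.4256, 0.3365, 0.2225]
eef_rot: [0.662, 0.749, 0.002, 0.001]
ft_force: [0.4, 0.2, 0.7]
gripper_width: 0.0
```

Emit:
carry_out(increments="0 0 0 0 0.004 0 0; 0 0 0 0 0.004 0 0; 0 0 0 0 0.004 0 0; 0 0 0 0 0.004 0 0; 0 0 0 0 0.004 0 0")

```text
time_s: 55.75
tool_pos: [0.4422, 0.3383, 0.2212]
eef_rot: [0.662, 0.75, -0.001, -0.001]
ft_force: [-7.6, -0.2, 6.7]
gripper_width: 0.0001
```

```bash
python3 - <<'E'
from h import *
s=ctrl.sense();print(s['time_s'],s['tool_pos'],s['ft_force'])
im,C=snap('wrist','w49')
E
```

```text
55.75 [0.44220841 0.33832686 0.2212134 ] [-7.63549334 -0.16038724  6.66847448]
```

View pics/w49.png

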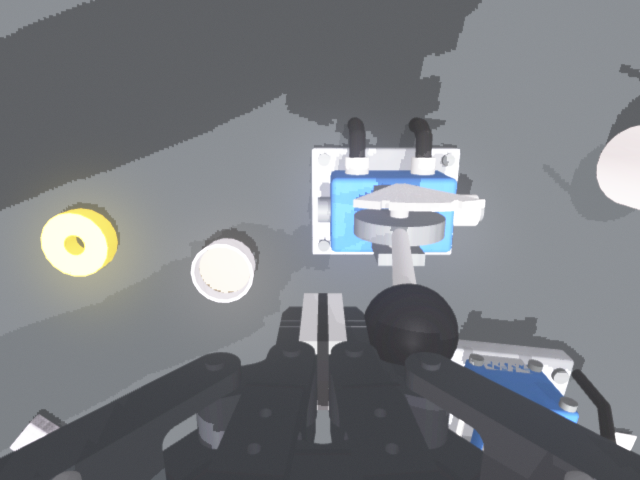

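Emit:
carry_out(increments="0 0 0 0 0.006 0 0; 0 0 0 0 0.006 0 0; 0 0 0 0 0.006 0 0; 0 0 0 0 0.006 0 0; 0 0 0 0 0.006 0 0")

```text
time_s: 56.22
tool_pos: [0.4728, 0.3421, 0.2211]
eef_rot: [0.662, 0.75, -0.0, -0.0]
ft_force: [-2.7, -0.6, 1.8]
gripper_width: 0.0001
```

Emit:
carry_out(increments="0 0 0 0 0.006 0 0; 0 0 0 0 0.006 0 0; 0 0 0 0 0.006 0 0; 0 0 0 0 0 0 0; 0 0 0 0 0 0 0")

```text
time_s: 56.63
tool_pos: [0.4918, 0.3442, 0.2205]
eef_rot: [0.662, 0.749, 0.0, 0.0]
ft_force: [0.3, -0.3, -0.8]
gripper_width: 0.0
```

```bash
python3 - <<'E'
from h import *
s=ctrl.sense();print(s['time_s'],s['tool_pos'],s['ft_force'])
im,C=snap('wrist','w50')
im,D=snap('side','s50'); crop(im,200,220,400,400,'s50c',3)
E
```

```text
56.6333 [0.49180754 0.34420597 0.22050786] [ 0.26300681 -0.32610561 -0.75029495]
```

View pics/w50.png

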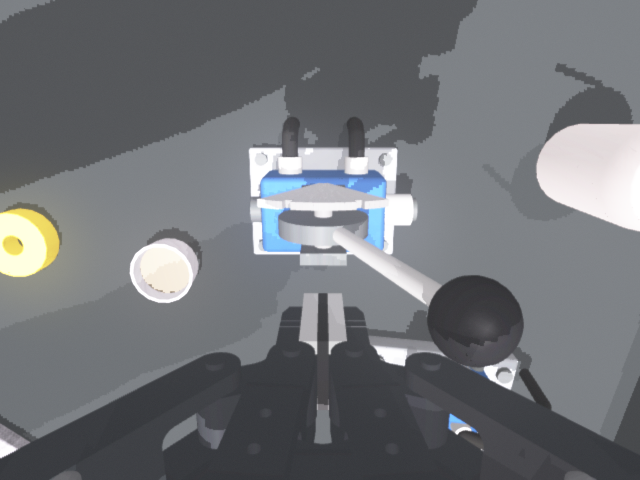

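View pics/s50c.png

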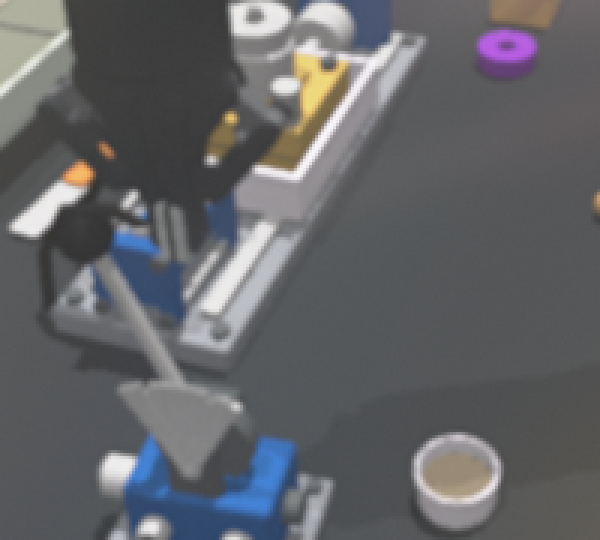

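Emit:
carry_out(increments="0 0 0 0 -0.02 0 0; 0 0 0 0 -0.02 -0.02 0; 0 0 0 0 -0.02 -0.03 0; 0 0 0 -0.02 -0.02 -0.03 0; 0 0 0 -0.03 0 -0.03 0")

```text
time_s: 57.15
tool_pos: [0.4139, 0.2856, 0.3312]
eef_rot: [0.66, 0.751, -0.001, -0.001]
ft_force: [0.8, -0.0, -0.4]
gripper_width: -0.0
```

Emit:
carry_out(increments="0 0 0 -0.035 0 0 0; 0 0 0 -0.035 0 0 0; 0 0 0 -0.035 0 0 0; 0 0 0 -0.035 0 0 0; 0 0 0 0 0 0 0")

```text
time_s: 57.57
tool_pos: [0.4353, 0.1418, 0.3305]
eef_rot: [0.664, 0.748, -0.001, 0.001]
ft_force: [-0.3, 0.6, -0.2]
gripper_width: -0.0001
```

Emit:
carry_out(increments="0 0 0 0 0 0 0; 0 0 0 0 0 0 0; 0 0 0 0 0 0 0; 0 0 0 0 0 0 0; 0 0 0 0 0 0 0")

```text
time_s: 57.98
tool_pos: [0.435, 0.1474, 0.3301]
eef_rot: [0.661, 0.75, -0.0, -0.0]
ft_force: [-1.2, -0.4, -0.2]
gripper_width: 0.0004
```

```bash
python3 - <<'E'
from h import *
s=ctrl.sense();print(s['time_s'],s['tool_pos'],s['ft_force'])
im,C=snap('wrist','w51')
im,T=snap('top','t51')
im,D=snap('side','s51'); crop(im,180,180,400,400,'s51c',2.7)
E
```

```text
57.9833 [0.43500433 0.14736413 0.33010464] [-1.18193964 -0.36959439 -0.24560398]
```

View pics/t51.png

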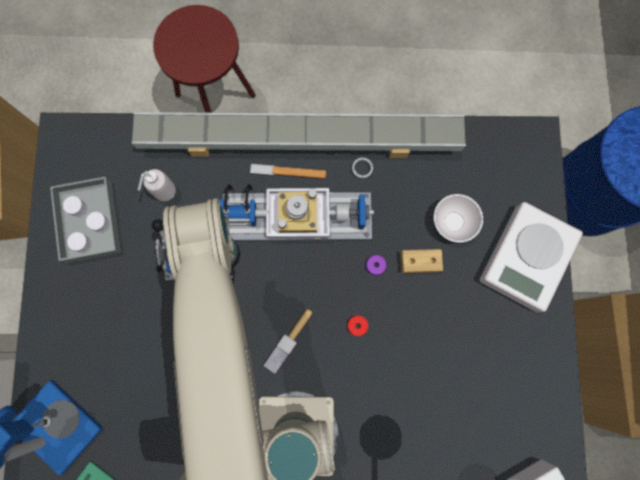

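View pics/s51c.png

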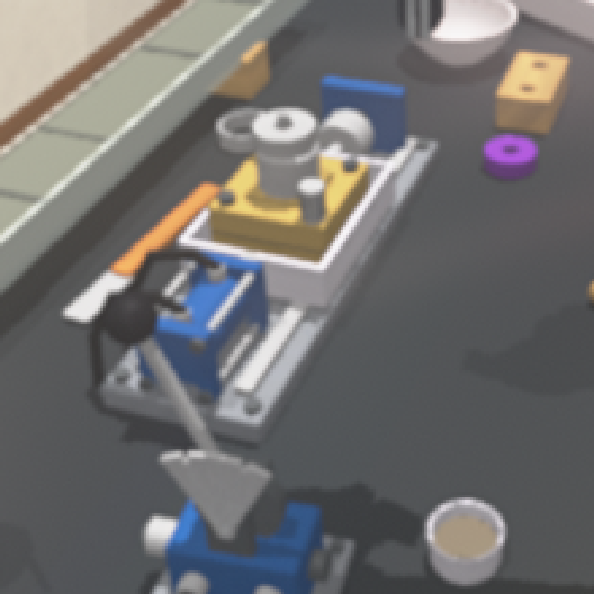

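```bash
python3 - <<'E'
from h import *
t=cv2.imread('pics/t51.png');crop(t,140,200,200,260,'t51c')
T=cal('top');D=cal('side');p,e=tri(ray(T,157.5,226),ray(D,228.1,297));print(p,e)
for a in (.5,.6,.66):
    c=np.array([.4945,.3455,.085]);k=c+.15*np.array([np.sin(a-.3)*np.cos(.12),np.sin(a-.3)*np.sin(.12),np.cos(a-.3)]);print(a,k.round(3),proj(D,k))
E
```

```text
[0.54346136 0.35288134 0.22519692] [np.float64(0.0013394173416786206), np.float64(0.0013394173416786661)]
0.5 [0.524 0.349 0.232] [240.40439513 294.76685386]
0.6 [0.539 0.351 0.228] [232.10915898 295.43394447]
0.66 [0.547 0.352 0.225] [227.37251618 296.18832753]
```

View pics/t51c.png

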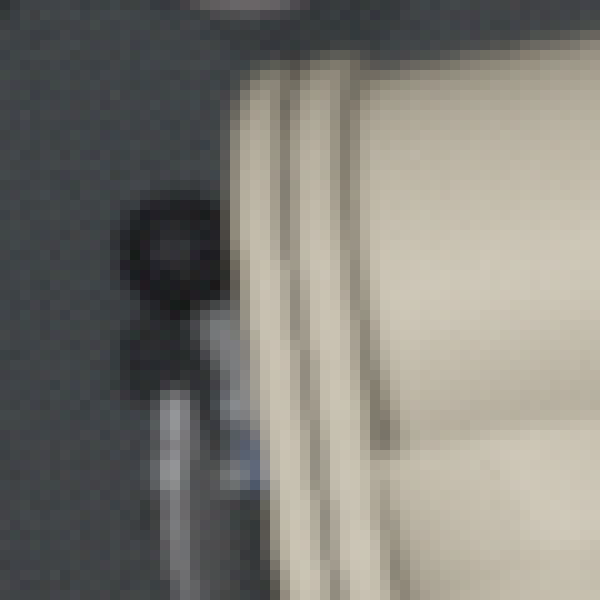

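```bash
python3 - <<'E'
from h import *
print(order.hand_in(), ctrl.sense()['time_s'])
E
```

```text
the job is handed in; nothing more can be done
the job is handed in; nothing more can be done
```

The job is done as asked and handed in at about 58 s of the 208 s allowed; no verdict was reported.

- **Pins:** I leaned each pin about 11°, started its foot edge-first, straightened it and slid it down. Pin 0 went into bore_b and pin 1 into bore_a. Both stopped on the shoulder with only 7–9 N of push.
- **Load pad:** It was turned square to the box and lowered into the opening. Contact came at the expected height, and the wrist and side pictures show it flat with the spindle up.
- **Weights:** All three plain steel discs are threaded on the spindle. In the side picture the top of the stack sits where it should, 150 mm above the bench, and looks level. I left the purple, red and yellow look-alikes alone.
- **Valve lever:** I pushed it last, past the detent, and it snapped over to float. It measured about 0.63 rad with the gripper clear of it.

**Last checks:** The final pictures show the other things on the bench still in place, and the robot is standing clear. Nothing failed. Two readings disagreed slightly:
- Before the push, the estimates of the knob position differed by about 1 cm. I took a closer view, which settled it.
- The last disc was released about 1 mm above the stack and dropped into place, so I confirmed it was seated from the pictures rather than by force.

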